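Swap the battery packs on the sloped charging rack

ROBOT

A 6-joint arm with a two-finger parallel gripper is mounted at the origin on the work surface. World frame = base frame: x ahead of the robot, y to its left, z up, the work surface at z = 0. Lengths are in m, angles in degrees, forces in N, time in s.
With the tool pointing down it reaches from about 0.375 to 0.9 m from the base axis. Payload 3.1 kg.
Tool frame: the origin (TCP) lies at the very end of the fingers, on their centre line; the grasp point (between the pads) lies 19 mm behind it (bot.grip_point_offset is the distance from the TCP to the grasp point, in m); z points along the fingers, x is the direction in which the jaws open and shut, and the axes are right-handed (so a half turn about z gives the same grasp; the last joint's range is limited). The gripper opens to 87 mm and grips with 3 to 60 N. Pads are 19 mm wide; open, the fingers measure 117 mm over their backs; the gripper's body (75 mm by 190 mm) begins 51 mm behind the grasp point.
Start: joints at [-87.462, 30.224, 82.088, -0, 67.689, -10.227], TCP at [0.138, -0.61, 0.195] pointing down, gripper open.
Joint ranges: [-176.69, 176.69], [-43.24, 126.21], [12.49, 139.97], [-82, 262], [0, 151.66], [-163.58, 163.58]. Speed limits (degrees/s): [159.86, 159.86, 180, 180, 180, 180].

INTERFACE

Orientations are given as a 3x3 rotation matrix whose columns are the frame's x, y, z axes.
In Python, from rig import bot, capture, recognise, place_of gives the robot as it stands.
- The arm moves only by the tool send_rows, never from a script. Its argument "motion" is a list of rows, each a list of 2 entries, a list of its own where there are three numbers: the shift along the tool's x, y, z in mm, then the turn about the tool's z in rad. A call has exactly 5 rows; each row shifts and turns the pose as measured when the row begins, along the tool's axes as they then stand; what a row does not reach is not made up. A row lasts 1/12 s, in which the tool goes at most 41.7 mm and 7.16 degrees, less where a joint would pass 70% of its speed; a pose out of reach is approached as far as the arm can. A call with a gripper value outside its range is refused whole. "gripper" is the closure, from 0 (fully open) to 1 (shut), set as the call begins (left out, the last holds). The fingers move at their own pace and stop on an object; the grip force is fixed at half the most. Time passes only in rows, so rows that do not move let the fingers close, or fill a call up. It gives the time, the measured TCP pose, the force and the opening at its end, in the units of the state.
- bot.read_state(): the state, without advancing time (a new reading comes with each control period).
- capture(name): name is "scene" or "top" or "wrist"; returns a dict with "image" (400x640x3 uint8, blue, green, red), "fx", "fy", "cx", "cy" (pixels), "rvec" (rotation vector, rad) and "tvec" (3), from world to camera coordinates, as OpenCV has them. Camera axes: x right, y down, z forward; pixel columns grow to the right and rows downward; lengths in m; the calibration is good to about 2 mm. A picture is of the moment at which its call begins. There is no depth.
- bot.hand_in(): hands the job in, once; it reports no verdict.
Trained networks look in the newest picture that a camera, given by its name, has taken for a name from the list of things; names that differ only in an ending like _2 or _b are one class to them, and where a whole thing is asked for, a point or a joint stands for the part that bears it (a point fixed in the world has none). Each returns a list of dicts, best first, with "p" (0 to 1); they miss things now and then, are a little off and sometimes report something else, mostly with a low value. They report only what shows in the picture. A call takes as long as a camera call.
- recognise(camera, target): "xy" ([column, row] in pixels, amid what is visible of it).
- place_of(camera, target): "xy" ([column, row] in pixels: a listed point, or the origin of a listed thing).
The state is a dict: "time_s": time; "joint_positions": joint angles; "qvel": joint speeds; "tau": joint torques, N m; "position": TCP position; "tcp_rot": TCP orientation; "force": force on the tool from outside, world axes, zero at the start; "moment": the same for the moment, N m; "opening": opening from 0.0 (shut) to 1.0 (fully open).
Only numpy, scipy, OpenCV 4.12 (cv2) and the standard library are available. Lean on these libraries where they do the work, as an engineer would, in place of code of your own. Each camera call takes 0.05 s, during which the arm holds its last target.

TASK

Change over the battery packs on the charging rack: first lift each charged pack out of the rack and set it upright in the empty white tray beside it. With the rack empty, test the contact bar by drawing the sprung pull tab of its gauge out until the pointer stands at the steel rider on the scale, keep it there for two seconds and let it go home. Then lay every empty pack from the bench into the upper part of a lane of its own, brass tongue downhill, and let it go there so that it slides down by itself until the tongue rests on the stop bar; leave the other things on the bench alone.

Things in the scene. Friction and masses are not known exactly. Their poses are not given: they have to be found in the camera images.
- deck: slick aluminium deck of the charging rack, sloping 25 deg down towards the robot. Origin: on its surface, mid-width, at the stop bar, 50 mm above the bench; x uphill along it, y across, z out of it. Surface runs to x = 270 mm. Four lanes along x centred at y = -84, -28, 28, 84 mm, 50 mm wide, walls 14 mm high. Stop bar with brass contacts (18 mm high, 20 thick) closes the low end, uphill face at x = 0
- tray_floor (a point): middle of the inner floor of the low empty white tray at the left of the rack (inside 192 mm in x by 162 mm in y, walls 30 mm high, floor 4 mm thick); axes of the tray, z up
- gauge_slide (a joint): how far the sprung pull slide of the gauge is drawn out, m: 0 = home, 0.080 = end of travel. Drawn level along the rack's own -x (downhill direction seen from above). The spring asks about 2.4 N at the start, plus 0.8 N per 10 mm, and draws it home when let go
- gauge_grip (a point): middle of the gauge's pull tab, right of the rack: a black upright plate 12 mm thick in x, 38 mm wide in y. The point is 75 mm above the bench, the tab's top 17 mm above it; 20 mm under it the pointer and rod join. Axes of the rack: x level, away from the robot; the pull is along -x
- gauge_rider (a joint): where the steel rider (the mark) stands on the gauge's white scale, m, in the same measure as gauge_slide: slide value = rider value means that the pointer is at the mark. Leave the rider where it is
- gauge_pointer (a point): outer end of the small black pointer that goes with the pull tab over the scale
- gauge_index (a point): the index of the steel rider on the white scale: the marked length
- full0_center (a point): charged pack, in a lane of the rack at the start (one or two are there; None: absent). Grey pack 90 x 44 x 24 mm high; black fin on top for gripping (50 long, 14 wide, 25 high, central, along x; 48 mm in all), 0.15 kg. Point: middle of the pack, 24 mm above its underside, where the fin begins. x along it, z up through the fin; at the -x end (45 mm away) a low brass tongue, 12 mm of the length; +x end plain
- full1_center (a point): charged pack, in a lane of the rack at the start (one or two are there; None: absent). Grey pack 90 x 44 x 24 mm high; black fin on top for gripping (50 long, 14 wide, 25 high, central, along x; 48 mm in all), 0.15 kg. Point: middle of the pack, 24 mm above its underside, where the fin begins. x along it, z up through the fin; at the -x end (45 mm away) a low brass tongue, 12 mm of the length; +x end plain
- full2_center (a point): charged pack, in a lane of the rack at the start (one or two are there; None: absent). Grey pack 90 x 44 x 24 mm high; black fin on top for gripping (50 long, 14 wide, 25 high, central, along x; 48 mm in all), 0.15 kg. Point: middle of the pack, 24 mm above its underside, where the fin begins. x along it, z up through the fin; at the -x end (45 mm away) a low brass tongue, 12 mm of the length; +x end plain
- full3_center (a point): charged pack, in a lane of the rack at the start (one or two are there; None: absent). Grey pack 90 x 44 x 24 mm high; black fin on top for gripping (50 long, 14 wide, 25 high, central, along x; 48 mm in all), 0.15 kg. Point: middle of the pack, 24 mm above its underside, where the fin begins. x along it, z up through the fin; at the -x end (45 mm away) a low brass tongue, 12 mm of the length; +x end plain
- flat0_center (a point): empty pack, on the bench right of the rack at the start (three or four are there; None: absent). Grey pack 90 x 44 x 24 mm high; black fin on top for gripping (50 long, 14 wide, 25 high, central, along x; 48 mm in all), 0.15 kg. Point: middle of the pack, 24 mm above its underside, where the fin begins. x along it, z up through the fin; at the -x end (45 mm away) a low brass tongue, 12 mm of the length; +x end plain
- flat0_tip (a point): end of the brass tongue of pack flat0, on its underside: rests against the stop bar when the pack is fully home
- flat1_center (a point): empty pack, on the bench right of the rack at the start (three or four are there; None: absent). Grey pack 90 x 44 x 24 mm high; black fin on top for gripping (50 long, 14 wide, 25 high, central, along x; 48 mm in all), 0.15 kg. Point: middle of the pack, 24 mm above its underside, where the fin begins. x along it, z up through the fin; at the -x end (45 mm away) a low brass tongue, 12 mm of the length; +x end plain
- flat1_tip (a point): end of the brass tongue of pack flat1, on its underside: rests against the stop bar when the pack is fully home
- flat2_center (a point): empty pack, on the bench right of the rack at the start (three or four are there; None: absent). Grey pack 90 x 44 x 24 mm high; black fin on top for gripping (50 long, 14 wide, 25 high, central, along x; 48 mm in all), 0.15 kg. Point: middle of the pack, 24 mm above its underside, where the fin begins. x along it, z up through the fin; at the -x end (45 mm away) a low brass tongue, 12 mm of the length; +x end plain
- flat2_tip (a point): end of the brass tongue of pack flat2, on its underside: rests against the stop bar when the pack is fully home
- flat3_center (a point): empty pack, on the bench right of the rack at the start (three or four are there; None: absent). Grey pack 90 x 44 x 24 mm high; black fin on top for gripping (50 long, 14 wide, 25 high, central, along x; 48 mm in all), 0.15 kg. Point: middle of the pack, 24 mm above its underside, where the fin begins. x along it, z up through the fin; at the -x end (45 mm away) a low brass tongue, 12 mm of the length; +x end plain
- flat3_tip (a point): end of the brass tongue of pack flat3, on its underside: rests against the stop bar when the pack is fully home
- tape_roll: tape roll, a bystander to leave alone; origin under it
- marker_a: marker pen, a bystander to leave alone; origin under it
- eraser: board eraser, a bystander to leave alone; origin under it
- glue: glue bottle, a bystander to leave alone; origin under it

How it is judged (in metres and radians):
On the way, in this order (a step that is already met when the one before it is completed fails the run):
1. every charged pack stands upright in the white tray, let go (x of full0_center in the frame of tray_floor between -0.085 and 0.085 m and y of full0_center in the frame of tray_floor between -0.07 and 0.07 m and z of full0_center in the frame of tray_floor between 0.01 and 0.035 m and angle between each of full0_center, full1_center, full2_center, full3_center's own z axis and vertical below 0.2 rad and contact force between the fingers and full0 below 0.3 N and linear speed of each of full0, full1, full2, full3 below 0.02 m/s and x of full1_center in the frame of tray_floor between -0.085 and 0.085 m and y of full1_center in the frame of tray_floor between -0.07 and 0.07 m and z of full1_center in the frame of tray_floor between 0.01 and 0.035 m and contact force between the fingers and full1 below 0.3 N and x of full2_center in the frame of tray_floor between -0.085 and 0.085 m and y of full2_center in the frame of tray_floor between -0.07 and 0.07 m and z of full2_center in the frame of tray_floor between 0.01 and 0.035 m and contact force between the fingers and full2 below 0.3 N and x of full3_center in the frame of tray_floor between -0.085 and 0.085 m and y of full3_center in the frame of tray_floor between -0.07 and 0.07 m and z of full3_center in the frame of tray_floor between 0.01 and 0.035 m and contact force between the fingers and full3 below 0.3 N), for 0.3 s.
2. with no pack on the rack's deck, the gauge's pointer is kept within 5 mm of the rider's index for a second (x of gauge_pointer in the frame of gauge_index between -0.005 and 0.005 m and not (x of flat0_center in the frame of deck between -0.02 and 0.3 m and y of flat0_center in the frame of deck between -0.13 and 0.13 m and z of flat0_center in the frame of deck between 0 and 0.06 m) and not (x of flat1_center in the frame of deck between -0.02 and 0.3 m and y of flat1_center in the frame of deck between -0.13 and 0.13 m and z of flat1_center in the frame of deck between 0 and 0.06 m) and not (x of flat2_center in the frame of deck between -0.02 and 0.3 m and y of flat2_center in the frame of deck between -0.13 and 0.13 m and z of flat2_center in the frame of deck between 0 and 0.06 m) and not (x of flat3_center in the frame of deck between -0.02 and 0.3 m and y of flat3_center in the frame of deck between -0.13 and 0.13 m and z of flat3_center in the frame of deck between 0 and 0.06 m) and not (x of full0_center in the frame of deck between -0.02 and 0.3 m and y of full0_center in the frame of deck between -0.13 and 0.13 m and z of full0_center in the frame of deck between 0 and 0.06 m) and not (x of full1_center in the frame of deck between -0.02 and 0.3 m and y of full1_center in the frame of deck between -0.13 and 0.13 m and z of full1_center in the frame of deck between 0 and 0.06 m) and not (x of full2_center in the frame of deck between -0.02 and 0.3 m and y of full2_center in the frame of deck between -0.13 and 0.13 m and z of full2_center in the frame of deck between 0 and 0.06 m) and not (x of full3_center in the frame of deck between -0.02 and 0.3 m and y of full3_center in the frame of deck between -0.13 and 0.13 m and z of full3_center in the frame of deck between 0 and 0.06 m)), for 1 s.
At the end, for the whole second after the job is handed in: Every empty pack lies flat in a lane of the rack with its brass tongue within 8 mm of the stop bar, every charged pack stands upright inside the white tray, the gauge slide is home (within 6 mm), all at rest and let go (all of step 1 and x of flat0_tip in the frame of deck between -0.006 and 0.008 m and y of flat0_center in the frame of deck between -0.112 and 0.112 m and z of flat0_tip in the frame of deck between -0.006 and 0.008 m and angle between the z axis of each of flat0_center, flat1_center, flat2_center, flat3_center and the z axis of deck, either way round below 0.12 rad and contact force between the fingers and flat0 below 0.3 N and linear speed of each of flat0, flat1, flat2, flat3 below 0.02 m/s and x of flat1_tip in the frame of deck between -0.006 and 0.008 m and y of flat1_center in the frame of deck between -0.112 and 0.112 m and z of flat1_tip in the frame of deck between -0.006 and 0.008 m and contact force between the fingers and flat1 below 0.3 N and x of flat2_tip in the frame of deck between -0.006 and 0.008 m and y of flat2_center in the frame of deck between -0.112 and 0.112 m and z of flat2_tip in the frame of deck between -0.006 and 0.008 m and contact force between the fingers and flat2 below 0.3 N and x of flat3_tip in the frame of deck between -0.006 and 0.008 m and y of flat3_center in the frame of deck between -0.112 and 0.112 m and z of flat3_tip in the frame of deck between -0.006 and 0.008 m and contact force between the fingers and flat3 below 0.3 N and value of joint gauge_slide below 0.006 m); the robot touches nothing.
It fails at once if an empty pack is held or pushed by the fingers when its tongue is within 25 mm of the stop bar, instead of sliding down by itself ((contact force between the fingers and flat0 above 1 N and x of flat0_tip in the frame of deck between -0.02 and 0.025 m and y of flat0_center in the frame of deck between -0.112 and 0.112 m and z of flat0_tip in the frame of deck between -0.01 and 0.015 m) or (contact force between the fingers and flat1 above 1 N and x of flat1_tip in the frame of deck between -0.02 and 0.025 m and y of flat1_center in the frame of deck between -0.112 and 0.112 m and z of flat1_tip in the frame of deck between -0.01 and 0.015 m) or (contact force between the fingers and flat2 above 1 N and x of flat2_tip in the frame of deck between -0.02 and 0.025 m and y of flat2_center in the frame of deck between -0.112 and 0.112 m and z of flat2_tip in the frame of deck between -0.01 and 0.015 m) or (contact force between the fingers and flat3 above 1 N and x of flat3_tip in the frame of deck between -0.02 and 0.025 m and y of flat3_center in the frame of deck between -0.112 and 0.112 m and z of flat3_tip in the frame of deck between -0.01 and 0.015 m)).
It fails at once if a bystander (tape roll, marker pen, board eraser, glue bottle) is shoved more than 50 mm (distance of any of tape_roll, marker_a, eraser, glue from where it was at the start of the episode above 0.05 m).
Of full0, full1, full2, full3 only 1 to 2 are there at a start; the rules pass over those that are not, and their reading is None.
Of flat0, flat1, flat2, flat3 only 3 to 4 are there at a start; the rules pass over those that are not, and their reading is None.
At some moment in a run one of flat0, flat1, flat2, flat3 may be knocked a few centimetres aside while the robot is not near it.
It also fails if it takes over 210 s, if anything falls off the work surface, if the arm or the gripper's body presses on something with over 40 N, if the wrist force passes 120 N, or if a joint passes its speed limit or range.

## Working session

There is one attempt and no reset: what is moved stays moved. The work goes in short steps, Python scripts to look and compute and a tool call to move; the robot and the scene stay as the last step left them, time stands still between calls to the robot, and variables do not carry over. Pictures are saved under pics/ and viewed, and the job is handed in when it is done.

Besides the shell and the picture viewer there is one more tool, called after "Emit:" by a JSON object that holds its "method" and its "body". send_rows: Moves the arm, as the interface text tells. Its arguments: {"type":"object","properties":{"motion":{"type":"array","items":{"type":"array"}},"gripper":{"type":"number"}},"required":["motion"]}

```bash
ls; mkdir -p pics; python3 - <<'E'
from rig import bot, capture, recognise, place_of
import cv2
print(bot.read_state())
for c in ("scene","top","wrist"):
    r=capture(c); cv2.imwrite(f"pics/a_{c}.png",r["image"]); print(c,{k:v for k,v in r.items() if k!="image"})
E
```

```text
pics
{'time_s': 0.0, 'joint_positions': array([-8.74592458e+01,  3.02802335e+01,  8.21572761e+01,  4.96670884e-04,
        6.76885236e+01, -1.02254811e+01]), 'qvel': array([ 0.08248841,  0.03932691,  0.08762461, -0.060273  ,  0.03875264,
        0.01268263]), 'tau': array([ 1.86822158e-04, -4.40044320e+01, -1.76592261e+01,  6.32551708e-02,
        5.81339083e-02, -1.68843071e-04]), 'position': array([ 0.13812333, -0.60872734,  0.19385317]), 'tcp_rot': array([[ 2.20970483e-01, -9.75280492e-01, -8.95006834e-05],
       [-9.75278097e-01, -2.20970142e-01,  2.19788572e-03],
       [-2.16333205e-03, -3.98379813e-04, -9.99997581e-01]]), 'force': array([0.7414036 , 0.50259748, 0.78327173]), 'moment': array([-0.02712889,  0.00309115,  0.00798411]), 'opening': 0.9956012405688024}
scene {'fx': 517.1512314990333, 'fy': 517.1512314990333, 'cx': 327.4333860461765, 'cy': 201.95934342430652, 'rvec': array([ 0.66189138,  2.46617339, -1.32161653]), 'tvec': array([ 0.51810426, -0.08991383,  1.61634781])}
top {'fx': 368.55594911521206, 'fy': 368.55594911521206, 'cx': 323.955026190896, 'cy': 196.07357621565342, 'rvec': array([ 2.15212018, -2.06038626,  0.23065347]), 'tvec': array([-0.01552246,  0.60373842,  1.03245857])}
wrist {'fx': 303.20846889100795, 'fy': 303.20846889100795, 'cx': 317.1059852707684, 'cy': 196.89648156618406, 'rvec': array([-2.28666777,  1.8263933 ,  0.24336941]), 'tvec': array([-0.62334344, -0.03191256,  0.39002562])}
```

View pics/a_scene.png

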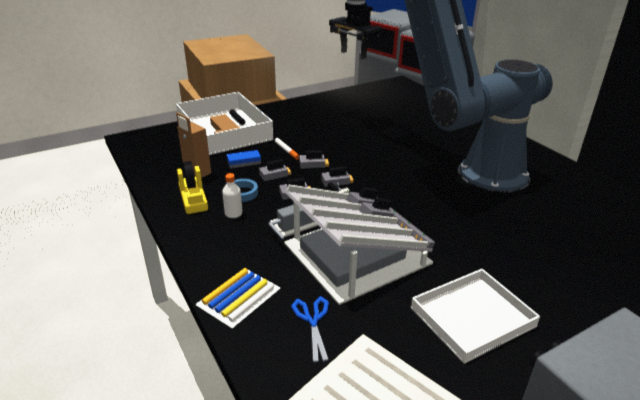

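View pics/a_top.png

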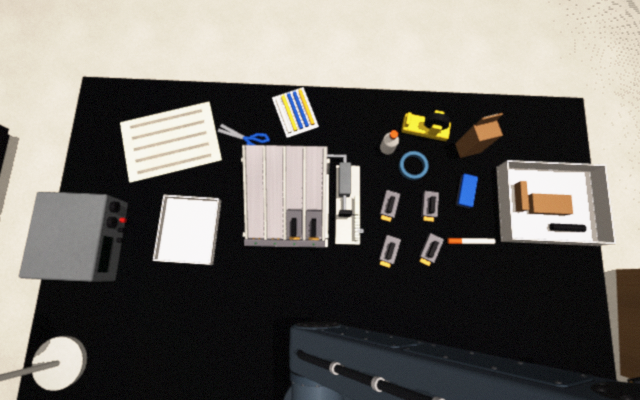

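View pics/a_wrist.png

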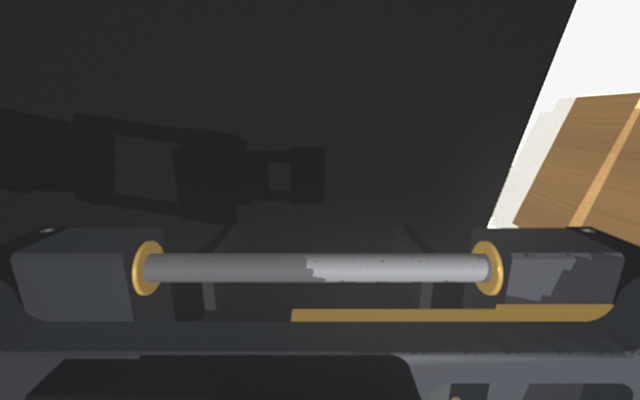

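```bash
cat > h.py <<'E'
from rig import bot, capture, recognise, place_of
import cv2, numpy as np
def cam(r):
    K=np.array([[r["fx"],0,r["cx"]],[0,r["fy"],r["cy"]],[0,0,1.]]); R=cv2.Rodrigues(r["rvec"])[0]; t=np.array(r["tvec"]).reshape(3)
    return K,R,t
def atz(c,uv,z):
    K,R,t=c; d=R.T@np.linalg.inv(K)@np.array([uv[0],uv[1],1.]); o=-R.T@t
    return o+d*(z-o[2])/d[2]
def proj(c,p):
    K,R,t=c; q=K@(R@np.asarray(p)+t); return q[:2]/q[2]
def tri(cs,uvs):
    A=[];b=[]
    for c,uv in zip(cs,uvs):
        K,R,t=c; d=R.T@np.linalg.inv(K)@np.array([uv[0],uv[1],1.]); d/=np.linalg.norm(d); o=-R.T@t
        M=np.eye(3)-np.outer(d,d); A.append(M); b.append(M@o)
    return np.linalg.lstsq(np.vstack(A),np.hstack(b),rcond=None)[0]
E
python3 - <<'E'
from h import *
C={}
for c in ("scene","top"):
    C[c]=cam(capture(c))
z={"deck":.05,"tray_floor":.004,"gauge_grip":.075,"gauge_pointer":.055,"gauge_index":.05,"full0_center":.1,"full1_center":.1,"flat0_center":.024,"flat1_center":.024,"flat0_tip":0,"tape_roll":0,"marker_a":0,"eraser":0,"glue":0}
for n in z:
    for c in C:
        for d in place_of(c,n)[:6]:
            if d["p"]>.2: print(n,c,np.round(d["xy"],1),round(d["p"],2),np.round(atz(C[c],d["xy"],z[n]),4))
E
```

```text
deck scene [395.6 228.7] 0.95 [0.4898 0.1393 0.05  ]
deck scene [474.5 314.7] 0.45 [0.5273 0.4517 0.05  ]
deck top [287.1 238. ] 0.69 [0.4761 0.114  0.05  ]
tray_floor scene [474.  314.6] 0.68 [0.4887 0.4215 0.004 ]
tray_floor top [190.  229.5] 0.61 [0.4938 0.4193 0.004 ]
gauge_grip scene [336.7 189.7] 0.56 [ 0.5438 -0.0525  0.075 ]
gauge_grip top [343.1 212.5] 0.52 [ 0.5551 -0.0474  0.075 ]
gauge_grip top [431.8 248.6] 0.39 [ 0.4613 -0.305   0.075 ]
gauge_pointer scene [289.3 148.1] 0.42 [ 0.5283 -0.3605  0.055 ]
gauge_pointer top [354.3 212.4] 0.53 [ 0.5604 -0.0817  0.055 ]
gauge_index top [466.5 192.3] 0.67 [ 0.6382 -0.4213  0.05  ]
gauge_index top [472.8 238.9] 0.58 [ 0.4973 -0.4342  0.05  ]
full0_center scene [367.1 199.4] 0.64 [0.5226 0.0572 0.1   ]
full0_center scene [336.3 175. ] 0.47 [ 0.5273 -0.083   0.1   ]
full0_center scene [285.3 149.6] 0.37 [ 0.5814 -0.2799  0.1   ]
full0_center top [310.9 226.6] 0.64 [0.5062 0.0438 0.1   ]
full1_center scene [381.4 206.3] 0.64 [0.5094 0.1001 0.1   ]
full1_center top [294.  226.4] 0.96 [0.5047 0.0916 0.1   ]
flat0_center scene [296.1 1
[... 224 characters left out ...]

flat0_tip scene [308.5 192.5] 0.8 [ 0.5591 -0.1806  0.    ]
flat0_tip top [384.5 221.9] 0.68 [ 0.5444 -0.1811  0.    ]
tape_roll scene [246.3 191. ] 0.82 [ 0.7133 -0.2753  0.    ]
tape_roll scene [349.9 179. ] 0.65 [ 0.4122 -0.1869  0.    ]
tape_roll top [413.  164.9] 0.93 [ 0.7341 -0.2717  0.    ]
tape_roll top [354.  215.1] 0.28 [ 0.5616 -0.0855  0.    ]
marker_a scene [284.9 149.5] 0.73 [ 0.4985 -0.4536  0.    ]
marker_a top [473.1 237.5] 0.64 [ 0.5077 -0.4555  0.    ]
eraser scene [245.  163.3] 0.94 [ 0.6517 -0.4299  0.    ]
eraser top [466.7 190.7] 0.95 [ 0.6559 -0.4418  0.    ]
glue scene [231.7 215.2] 0.69 [ 0.7963 -0.1806  0.    ]
glue top [388.  146.1] 0.8 [ 0.7946 -0.1906  0.    ]
```

```bash
python3 - <<'E'
import cv2
a=cv2.imread("pics/a_top.png"); cv2.imwrite("pics/b_top.png",cv2.resize(a[130:260,230:380],None,fx=5,fy=4.6,interpolation=cv2.INTER_CUBIC))
a=cv2.imread("pics/a_scene.png"); cv2.imwrite("pics/b_scene.png",cv2.resize(a[130:310,240:450],None,fx=3.6,fy=3.3,interpolation=cv2.INTER_CUBIC))
E
```

```text
(no output)
```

View pics/b_top.png

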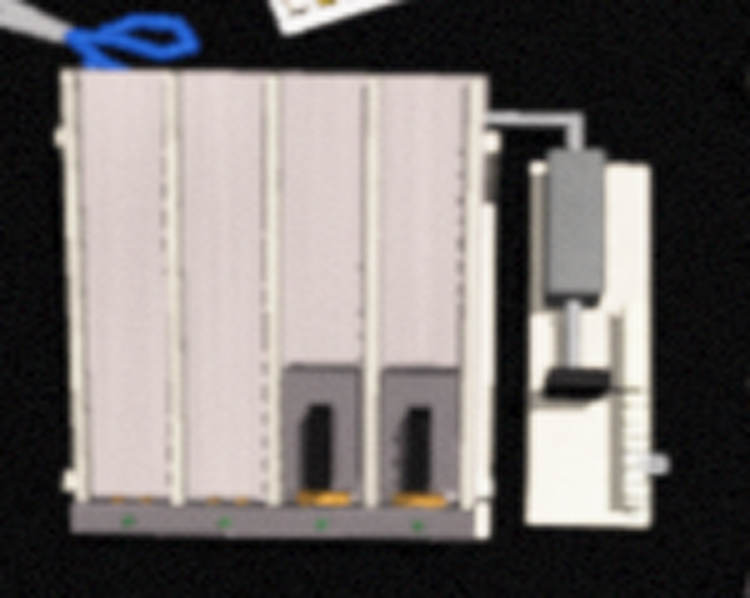

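View pics/b_scene.png

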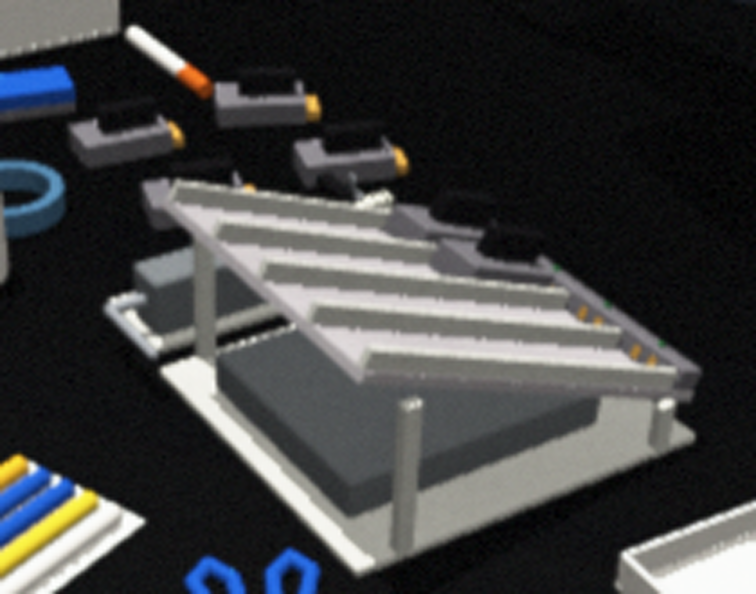

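```bash
cat >> h.py <<'E'
s25,c25=np.sin(np.radians(25)),np.cos(np.radians(25))
def deckT(x,y,yaw):
    cy,sy=np.cos(yaw),np.sin(yaw)
    Rz=np.array([[cy,-sy,0],[sy,cy,0],[0,0,1.]]); Ry=np.array([[c25,0,-s25],[0,1,0],[s25,0,c25]])
    return Rz@Ry, np.array([x,y,.05])
E
python3 - <<'E'
from h import *
from scipy.optimize import least_squares
c=cam(capture("top"))
ys=[.112,.056,0,-.056,-.112]
up=[(68,72),(170,73),(271,75),(371,78),(478,77)]; lo=[(82,498),(178,502),(274,504),(371,505),(467,505)]
P=[(.27,y,.014) for y in ys]+[(.0,y,.014) for y in ys]
U=np.array([(230+u/5,130+v/4.6) for u,v in up+lo])
def f(p):
    R,t=deckT(*p); return np.ravel([proj(c,R@np.array(q)+t) for q in P]-U)
r=least_squares(f,[.48,.11,0]); print(r.x,np.degrees(r.x[2])); print(np.round(r.fun.reshape(-1,2),1))
R,t=deckT(*r.x)
for y in (-.084,-.028): print("full center",R@np.array([.057,y,.024])+t, proj(c,R@np.array([.057,y,.024])+t), proj(c,R@np.array([.057,y,.049])+t))
E
```

```text
[0.4763219  0.11906982 0.02626004] 1.5045895620712535
[[ 0.  -0.2]
 [-0.  -0. ]
 [ 0.1 -0.1]
 [ 0.5 -0.4]
 [-0.6  0.2]
 [ 0.   0.5]
 [ 0.  -0. ]
 [ 0.1 -0.2]
 [-0.1 -0. ]
 [-0.1  0.3]]
full center [0.52002988 0.03618888 0.09584063] [313.84609415 222.09228539] [313.58518466 224.65819835]
full center [0.51855949 0.09216958 0.09584063] [294.21366845 221.75174155] [293.48611325 224.30977344]
```

```bash
cat >> h.py <<'E'
YAW=.0263
def plan(target=None,yaw=YAW,show=True):
    """tool x axis wanted = rack -y turned: direction angle yaw-90deg. gives shift in tool axes AFTER turn"""
    s=bot.read_state(); R=np.array(s["tcp_rot"]); p=np.array(s["position"])
    a=np.arctan2(R[1,0],R[0,0]); w=yaw-np.pi/2
    turn=-( (w-a+np.pi)%(2*np.pi)-np.pi)
    tilt=np.degrees(np.arccos(min(1,-R[2,2])))
    out=dict(t=round(s["time_s"],2),p=np.round(p,4),tilt=round(tilt,2),turn=round(turn,4),F=np.round(s["force"],1),op=round(s["opening"],3))
    if target is not None:
        d=R.T@(np.array(target)-p)*1000; out["now_mm"]=np.round(d,1)
        Rz=cv2.Rodrigues(np.array([0,0,turn]))[0]; out["afterturn_mm"]=np.round((R@Rz).T@(np.array(target)-p)*1000,1)
    if show: print(out)
    return out
E
python3 -c "
from h import *
plan((.45,-.3,.28)); plan((.5135,.092,.25))"
```

```text
{'t': 1.7, 'p': array([ 0.1381, -0.6095,  0.1948]), 'tilt': np.float64(0.0), 'turn': np.float64(0.1965), 'F': array([ 0.3, -0.3, -0.2]), 'op': 1.004, 'now_mm': array([-233. , -372.6,  -85.1]), 'afterturn_mm': array([-301.2, -319.9,  -85.1])}
{'t': 1.7, 'p': array([ 0.1381, -0.6095,  0.1948]), 'tilt': np.float64(0.0), 'turn': np.float64(0.1965), 'F': array([ 0.3, -0.3, -0.2]), 'op': 1.004, 'now_mm': array([-601.3, -521.1,  -55.1]), 'afterturn_mm': array([-691.4, -393.7,  -55.1])}
```

Emit:
{"method": "send_rows", "body": {"motion": [[[0,0,-20],0.1],[[0,0,-20],0.0965],[[-20,-13,-20],0],[[-30,-17,-10],0],[[-30,-17,0],0]], "gripper": 0.5}}

```text
time_s: 2.12
position: [0.1812, -0.533, 0.2655]
tcp_rot: [[0.009, -1.0, -0.001], [-1.0, -0.009, -0.002], [0.002, 0.001, -1.0]]
force: [0.5, 0.2, 0.5]
opening: 0.704
```

Emit:
{"method": "send_rows", "body": {"motion": [[[-32,-20,0],0],[[-32,-20,0],0],[[-32,-20,0],0],[[-32,-20,0],0],[[-32,-20,0],0]]}}

```text
time_s: 2.53
position: [0.2825, -0.3676, 0.267]
tcp_rot: [[0.003, -1.0, 0.002], [-1.0, -0.003, -0.009], [0.009, -0.001, -1.0]]
force: [0.5, 0.1, 0.3]
opening: 0.506
```

```bash
python3 -c "
from h import *
plan((.5135,.092,.25))"
```

```text
{'t': 2.53, 'p': array([ 0.2825, -0.3676,  0.267 ]), 'tilt': np.float64(0.5), 'turn': np.float64(-0.0237), 'F': array([0.5, 0.1, 0.3]), 'op': 0.506, 'now_mm': array([-459.1, -232.2,   13.4]), 'afterturn_mm': array([-453.5, -243. ,   13.4])}
```

Emit:
{"method": "send_rows", "body": {"motion": [[[-33,-18,0],-0.024],[[-33,-18,0],0],[[-33,-18,0],0],[[-33,-18,0],0],[[-33,-18,0],0]]}}

```text
time_s: 2.95
position: [0.3721, -0.1927, 0.267]
tcp_rot: [[0.025, -1.0, 0.005], [-1.0, -0.025, -0.012], [0.012, -0.005, -1.0]]
force: [1.2, -0.4, 0.5]
opening: 0.499
```

Emit:
{"method": "send_rows", "body": {"motion": [[[-33,-18,0],0],[[-33,-18,0],0],[[-33,-18,0],0],[[-33,-18,0],0],[[-30,-15,0],0]]}}

```text
time_s: 3.37
position: [0.4581, -0.0192, 0.2673]
tcp_rot: [[0.024, -1.0, 0.01], [-1.0, -0.025, -0.014], [0.015, -0.01, -1.0]]
force: [0.1, -0.6, -0.3]
opening: 0.498
```

```bash
python3 -c "
from h import *
plan((.5135,.092,.25))"
```

```text
{'t': 3.37, 'p': array([ 0.4581, -0.0192,  0.2673]), 'tilt': np.float64(1.01), 'turn': np.float64(-0.0019), 'F': array([ 0.1, -0.6, -0.3]), 'op': 0.498, 'now_mm': array([-110. ,  -57.9,   16.3]), 'afterturn_mm': array([-109.9,  -58.1,   16.3])}
```

Emit:
{"method": "send_rows", "body": {"motion": [[[-28,-15,4],0],[[-28,-15,4],0],[[-28,-15,4],0],[[-18,-9,4],0],[[-5,-3,0],0]]}}

```text
time_s: 3.78
position: [0.5168, 0.1008, 0.2512]
tcp_rot: [[0.032, -0.999, 0.016], [-0.999, -0.032, -0.013], [0.014, -0.016, -1.0]]
force: [0.0, 0.4, 0.4]
opening: 0.501
```

```bash
python3 - <<'E'
from h import *
plan((.5135,.092,.101))
r=capture("wrist"); c=cam(r); im=r["image"].copy()
R,t=deckT(.4763,.1191,.02626)
for y in (-.084,-.028):
  for q in [(.032,y,.049),(.082,y,.049),(.032,y-.007,.049),(.082,y-.007,.049),(.102,y-.022,.024),(.102,y+.022,.024)]:
    u=proj(c,R@np.array(q)+t); print(np.round(u)); cv2.circle(im,tuple(int(v) for v in u),3,(0,0,255),1)
cv2.imwrite("pics/w1.png",im)
E
```

```text
{'t': 3.78, 'p': array([0.5168, 0.1008, 0.2512]), 'tilt': np.float64(1.2), 'turn': np.float64(0.0058), 'F': array([0. , 0.4, 0.4]), 'op': 0.501, 'now_mm': array([  6.6,   6. , 150.3]), 'afterturn_mm': array([  6.7,   5.9, 150.3])}
[372. 209.]
[378. 173.]
[378. 209.]
[384. 174.]
[397. 145.]
[356. 145.]
[323. 209.]
[324. 173.]
[329. 209.]
[331. 173.]
[345. 145.]
[304. 144.]
```

View pics/w1.png

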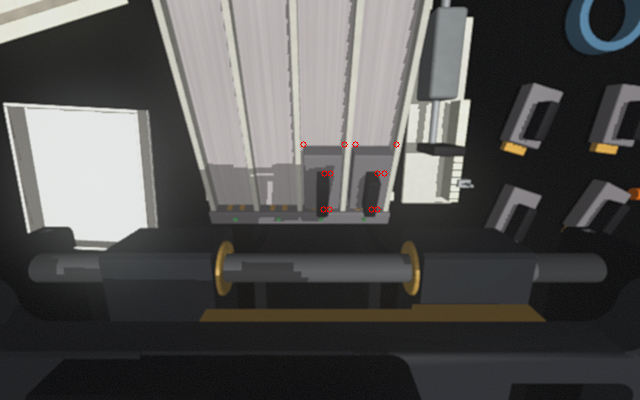

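Emit:
{"method": "send_rows", "body": {"motion": [[[3.3,3,5],0.005],[[3.3,3,10],0],[[0,0,30],0],[[0,0,30],0],[[0,0,30],0]]}}

```text
time_s: 4.25
position: [0.5179, 0.0867, 0.1512]
tcp_rot: [[0.025, -0.999, 0.036], [-1.0, -0.025, -0.017], [0.018, -0.036, -0.999]]
force: [0.1, 0.7, 0.4]
opening: 0.502
```

```bash
python3 - <<'E'
from h import *
plan((.5135,.092,.101))
E
```

```text
{'t': 4.25, 'p': array([0.5179, 0.0867, 0.1512]), 'tilt': np.float64(2.29), 'turn': np.float64(-0.0017), 'F': array([0.1, 0.7, 0.4]), 'op': 0.502, 'now_mm': array([-6.3,  6.1, 49.9]), 'afterturn_mm': array([-6.3,  6.1, 49.9])}
```

Emit:
{"method": "send_rows", "body": {"motion": [[[-3,3,10],0],[[-2,2,10],0],[[-1,1,10],0],[[0,0,8],0],[[0,0,6],0]]}}

```text
time_s: 4.67
position: [0.5047, 0.0826, 0.1002]
tcp_rot: [[0.014, -1.0, 0.022], [-1.0, -0.014, -0.02], [0.02, -0.022, -1.0]]
force: [-1.1, -0.5, -0.2]
opening: 0.499
```

```bash
python3 - <<'E'
from h import *
plan((.5135,.092,.101))
E
```

```text
{'t': 4.67, 'p': array([0.5047, 0.0826, 0.1002]), 'tilt': np.float64(1.7), 'turn': np.float64(-0.0126), 'F': array([-1.1, -0.5, -0.2]), 'op': 0.499, 'now_mm': array([-9.3, -9. , -0.8]), 'afterturn_mm': array([-9.1, -9.1, -0.8])}
```

Emit:
{"method": "send_rows", "body": {"motion": [[[-2,-2,0],0],[[-2,-2,0],0],[[-2,-2,0],0],[[-2,-2,0],0],[[0,0,0],0]]}}

```text
time_s: 5.08
position: [0.5139, 0.0887, 0.101]
tcp_rot: [[0.01, -1.0, 0.024], [-1.0, -0.01, -0.02], [0.021, -0.023, -1.0]]
force: [0.2, -0.2, -0.3]
opening: 0.498
```

```bash
python3 - <<'E'
from h import *
plan((.5135,.092,.101))
E
```

```text
{'t': 5.08, 'p': array([0.5139, 0.0887, 0.101 ]), 'tilt': np.float64(1.79), 'turn': np.float64(-0.0165), 'F': array([ 0.2, -0.2, -0.3]), 'op': 0.498, 'now_mm': array([-3.3,  0.4, -0. ]), 'afterturn_mm': array([-3.3,  0.3, -0. ])}
```

Emit:
{"method": "send_rows", "body": {"motion": [[[-2,0,0],-0.016],[[-1.3,0,0],0],[[0,0,0],0],[[0,0,0],0],[[0,0,0],0]]}}

```text
time_s: 5.5
position: [0.5152, 0.0933, 0.1024]
tcp_rot: [[0.03, -0.999, 0.027], [-0.999, -0.03, -0.02], [0.021, -0.027, -0.999]]
force: [-0.3, -0.5, 0.8]
opening: 0.499
```

Emit:
{"method": "send_rows", "body": {"motion": [[[0,0,0],0],[[0,0,0],0],[[0,0,0],0],[[0,0,0],0],[[0,0,0],0]], "gripper": 1.0}}

```text
time_s: 5.92
position: [0.5148, 0.0932, 0.1023]
tcp_rot: [[0.03, -0.999, 0.027], [-0.999, -0.03, -0.021], [0.021, -0.026, -0.999]]
force: [0.3, 0.2, -0.1]
opening: 0.208
```

Emit:
{"method": "send_rows", "body": {"motion": [[[0,0,0],0],[[0,0,0],0],[[0,0,0],0],[[0,0,0],0],[[0,0,0],0]]}}

```text
time_s: 6.33
position: [0.5147, 0.0931, 0.1023]
tcp_rot: [[0.029, -0.999, 0.026], [-0.999, -0.03, -0.021], [0.021, -0.026, -0.999]]
force: [-0.9, 0.1, -0.1]
opening: 0.008
```

```bash
python3 - <<'E'
from h import *
plan((.5135,.092,.101))
E
```

```text
{'t': 6.33, 'p': array([0.5147, 0.0931, 0.1023]), 'tilt': np.float64(1.92), 'turn': np.float64(0.003), 'F': array([-0.9,  0.1, -0.1]), 'op': 0.008, 'now_mm': array([1. , 1.3, 1.3]), 'afterturn_mm': array([1. , 1.3, 1.3])}
```

```bash
python3 - <<'E'
from h import *
for n in("scene","wrist"):
  r=capture(n); a=r["image"]
  if n=="scene": a=cv2.resize(a[60:300,240:500],None,fx=3,fy=2.5)
  cv2.imwrite(f"pics/c_{n}.png",a)
E
```

```text
(no output)
```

View pics/c_scene.png

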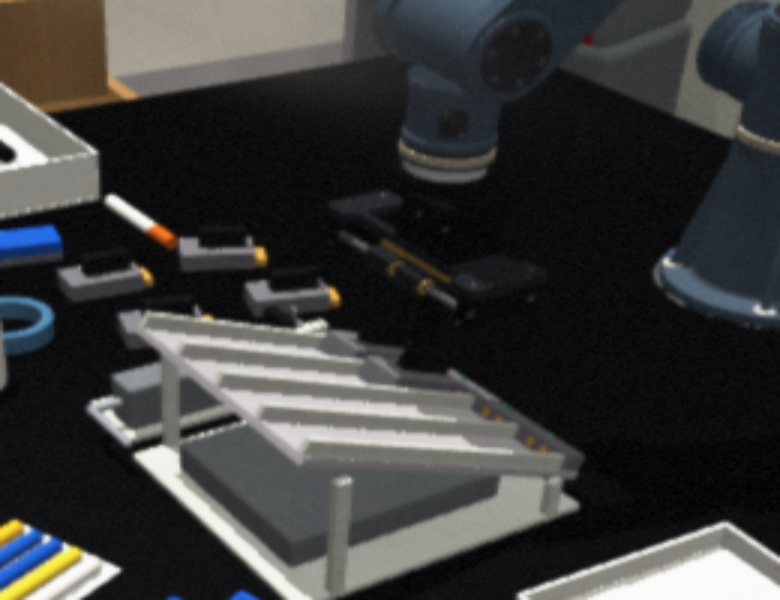

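View pics/c_wrist.png

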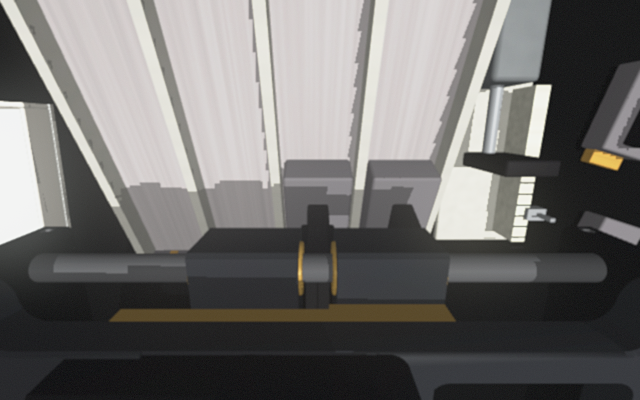

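```bash
python3 - <<'E'
from h import *
p=bot.read_state()["position"]
R,t=deckT(.4763,.1191,.02626)
for n in("scene","wrist","top"):
  r=capture(n); a=r["image"];c=cam(r)
  print(n,"cam pos",-c[1].T@c[2], "tcp",proj(c,p),"tcp+60",proj(c,p+[0,0,.06]))
  for y in (-.084,-.028):
   for q in [(.032,y,.049),(.082,y,.049)]:
    u=proj(c,R@np.array(q)+t); cv2.circle(a,tuple(int(v) for v in u),1,(0,0,255),-1)
  u=proj(c,p);cv2.circle(a,tuple(int(v) for v in u),1,(0,255,0),-1)
  u=proj(c,p+np.array([0,0,.06]));cv2.circle(a,tuple(int(v) for v in u),1,(0,255,0),-1)
  if n=="scene": a=cv2.resize(a[130:230,300:450],None,fx=5,fy=5)
  if n=="top": a=cv2.resize(a[160:260,250:370],None,fx=5,fy=5)
  cv2.imwrite(f"pics/d_{n}.png",a)
E
```

```text
scene cam pos [1.17090079 0.93365231 0.80397852] tcp [378.04299989 204.7480577 ] tcp+60 [379.8405218  183.87878847]
wrist cam pos [0.58014401 0.09991067 0.2941588 ] tcp [318.0259792  224.65134057] tcp+60 [321.2202095  265.72802528]
top cam pos [0.36681275 0.00622095 1.13847329] tcp [293.63579876 222.73561383] tcp+60 [291.951233   219.47902165]
```

View pics/d_scene.png

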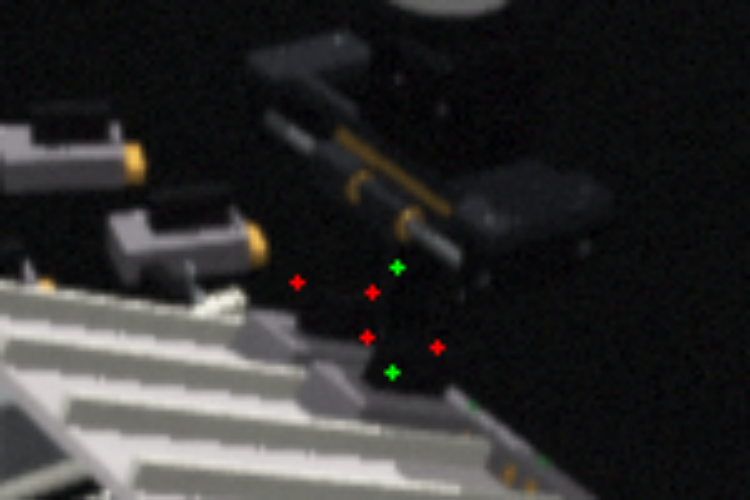

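View pics/d_wrist.png

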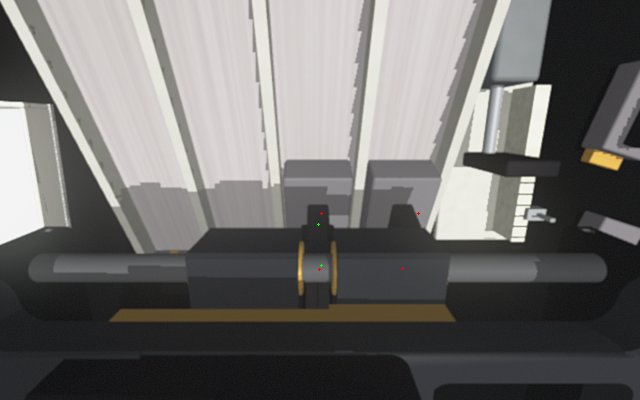

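View pics/d_top.png

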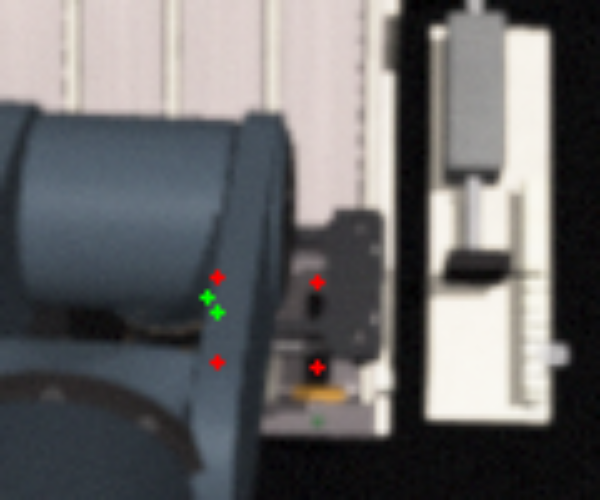

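```bash
python3 - <<'E'
from h import *
C={c:cam(capture(c)) for c in("scene","top","wrist")}
uv={}
for n in ("full0_center","full1_center","flat0_center","flat2_center","deck"):
    for c in C:
        for d in place_of(c,n)[:2]: print(n,c,np.round(d["xy"],1),round(d["p"],2))
print(tri([C["scene"],C["top"]],[(381.4,206.3),(294,226.4)]))
print(tri([C["scene"],C["top"]],[(367.1,199.4),(310.9,226.6)]))
R,t=deckT(.4763,.1191,.02626)
for q in [(0.045,-.028,.024),(.09,-.006,.024),(.09,-.05,.024),(.27,.112,.014),(.27,-.112,.014),(0,.112,.014)]:
    print(q,[np.round(proj(C[c],R@np.array(q)+t),1) for c in C])
E
```

```text
full0_center scene [366.8 197.1] 0.91
full0_center top [467.5 192.9] 0.64
full0_center top [309.5 226.4] 0.57
full0_center wrist [393.7 231.3] 0.83
full0_center wrist [319. 234.] 0.6
full1_center scene [380.3 204.9] 0.56
full1_center scene [328.5 161.8] 0.32
full1_center wrist [315.  233.2] 0.61
flat0_center scene [294.6 185.2] 0.77
flat0_center top [390.4 204.7] 0.79
flat0_center top [388.  250.2] 0.34
flat2_center scene [336.7 175.4] 0.84
flat2_center top [388.5 252.2] 0.8
flat2_center wrist [518.1 160.1] 0.69
flat2_center wrist [525.9 215.9] 0.62
deck scene [396.5 222.3] 0.67
deck top [343.8 213.4] 0.63
deck top [427.4 218.8] 0.39
[0.50471861 0.09268568 0.09431337]
[0.50950469 0.04293633 0.08729441]
(0.045, -0.028, 0.024) [array([379.8, 207.6]), array([294.2, 225.8]), array([319. , 228.9])]
(0.09, -0.006, 0.024) [array([372.2, 210.3]), array([286.4, 210.4]), array([284.4, 176.7])]
(0.09, -0.05, 0.024) [array([361.6, 201.6]), array([302. , 210.7]), array([355.8, 176.6])]
(0.27, 0.112, 0.014) [array([342., 235.]), array([243.6, 145.5]), array([-204.3, -412.4])]
(0.27, -0.112, 0.014) [array([288.7, 184.9]), array([325. , 146.9]), array([ 633.7, -378. ])]
(0, 0.112, 0.014) [array([427.3, 241.8]), array([246.4, 238.8]), array([146.5, 260.5])]
```

Emit:
{"method": "send_rows", "body": {"motion": [[[0,0,-6],0],[[0,0,-10],0],[[0,0,-10],0],[[0,0,-10],0],[[0,0,-10],0]]}}

```text
time_s: 7.9
position: [0.5118, 0.0941, 0.1503]
tcp_rot: [[0.029, -0.999, 0.021], [-0.999, -0.03, -0.02], [0.021, -0.021, -1.0]]
force: [0.2, -1.1, 0.5]
opening: 0.007
```

```bash
python3 - <<'E'
from h import *
plan((.503,.092,.096))
for n in("scene","wrist"):
  r=capture(n); a=r["image"]; c=cam(r)
  if n=="wrist":
    R,t=deckT(.4763,.1191,.02626)
    for y in (-.084,-.028):
      for q in [(.02,y,.049),(.07,y,.049),(.07,y,.024),(.0,y,0.018)]:
        u=proj(c,R@np.array(q)+t); print(q,u);cv2.circle(a,tuple(int(v) for v in u),2,(0,0,255),-1)
  if n=="scene": a=cv2.resize(a[60:300,240:500],None,fx=3,fy=2.5)
  cv2.imwrite(f"pics/e_{n}.png",a)
E
```

```text
{'t': 7.9, 'p': array([0.5118, 0.0941, 0.1503]), 'tilt': np.float64(1.7), 'turn': np.float64(0.0029), 'F': array([ 0.2, -1.1,  0.5]), 'op': 0.007, 'now_mm': array([ 0.7, 10. , 54.1]), 'afterturn_mm': array([ 0.7, 10. , 54.1])}
(0.02, -0.084, 0.049) [384.00195116 248.73050183]
(0.07, -0.084, 0.049) [393.91119177 204.17324681]
(0.07, -0.084, 0.024) [387.31420261 184.5789356 ]
(0.0, -0.084, 0.018) [374.90195335 238.51320003]
(0.02, -0.028, 0.049) [318.87136089 249.13062203]
(0.07, -0.028, 0.049) [319.9197643  204.38414493]
(0.07, -0.028, 0.024) [319.1208643  184.67437241]
(0.0, -0.028, 0.018) [317.80523811 238.82061621]
```

View pics/e_wrist.png

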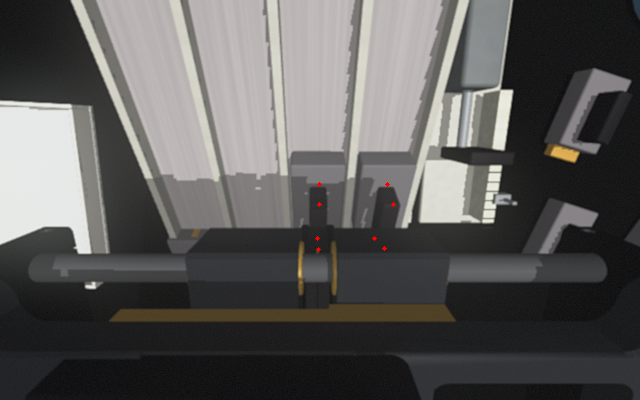

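View pics/e_scene.png

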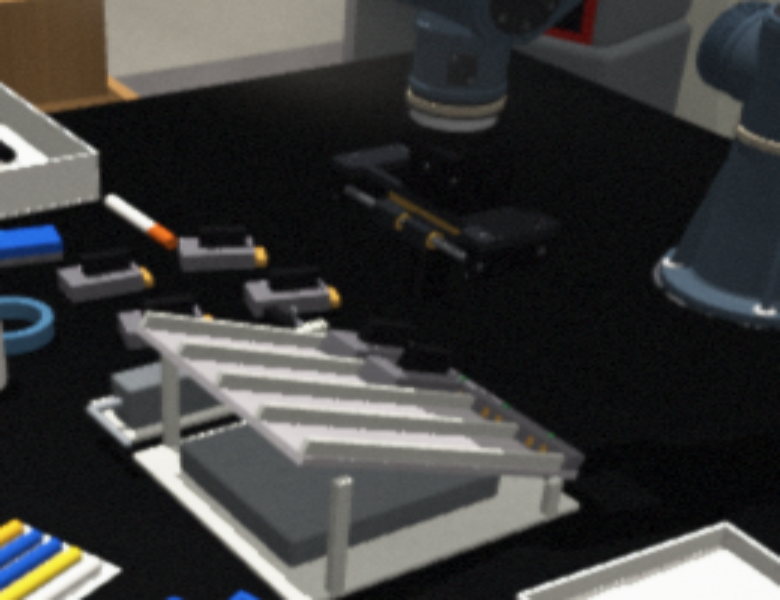

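Emit:
{"method": "send_rows", "body": {"motion": [[[0,5,0],0],[[0,3,4],0],[[0,1,8],0],[[0,0,10],0],[[0,0,10],0]], "gripper": 0.5}}

```text
time_s: 8.42
position: [0.5046, 0.0932, 0.1188]
tcp_rot: [[0.029, -0.999, 0.03], [-0.999, -0.03, -0.021], [0.021, -0.029, -0.999]]
force: [0.2, -0.2, -0.3]
opening: 0.3
```

```bash
python3 - <<'E'
from h import *
plan((.5037,.092,.0945))
E
```

```text
{'t': 8.42, 'p': array([0.5046, 0.0932, 0.1188]), 'tilt': np.float64(2.08), 'turn': np.float64(0.0031), 'F': array([ 0.2, -0.2, -0.3]), 'op': 0.3, 'now_mm': array([ 0.7,  1.6, 24.3]), 'afterturn_mm': array([ 0.7,  1.6, 24.3])}
```

Emit:
{"method": "send_rows", "body": {"motion": [[[0,1,4],0],[[0,0,6],0],[[0,0,5],0],[[0,0,5],0],[[0,0,3],0]]}}

```text
time_s: 8.83
position: [0.5001, 0.0926, 0.0895]
tcp_rot: [[0.029, -0.999, 0.02], [-0.999, -0.03, -0.02], [0.021, -0.02, -1.0]]
force: [-0.6, -0.1, -1.1]
opening: 0.497
```

```bash
python3 - <<'E'
from h import *
plan((.5037,.092,.0945))
E
```

```text
{'t': 8.83, 'p': array([0.5001, 0.0926, 0.0895]), 'tilt': np.float64(1.65), 'turn': np.float64(0.003), 'F': array([-0.6, -0.1, -1.1]), 'op': 0.497, 'now_mm': array([ 0.8, -3.7, -4.9]), 'afterturn_mm': array([ 0.8, -3.7, -4.9])}
```

Emit:
{"method": "send_rows", "body": {"motion": [[[0,0,0],0],[[0,0,0],0],[[0,0,0],0],[[0,0,0],0],[[0,0,0],0]], "gripper": 1.0}}

```text
time_s: 9.25
position: [0.5004, 0.0926, 0.0891]
tcp_rot: [[0.029, -0.999, 0.021], [-0.999, -0.03, -0.02], [0.021, -0.02, -1.0]]
force: [-0.8, 0.1, -0.2]
opening: 0.203
```

Emit:
{"method": "send_rows", "body": {"motion": [[[0,0,0],0],[[0,0,0],0],[[0,0,0],0],[[0,0,0],0],[[0,0,0],0]]}}

```text
time_s: 9.67
position: [0.5002, 0.0928, 0.0907]
tcp_rot: [[0.03, -0.999, 0.021], [-0.999, -0.03, -0.02], [0.021, -0.021, -1.0]]
force: [-0.5, -0.4, 0.3]
opening: 0.011
```

```bash
python3 - <<'E'
from h import *
R,t=deckT(.4763,.1191,.02626)
s=bot.read_state();p=s["position"];Rt=np.array(s["tcp_rot"])
r=capture("scene"); a=r["image"]; c=cam(r)
a=(255*(a[120:240,310:450]/255.)**.4).astype(np.uint8); a=cv2.resize(a,None,fx=5,fy=5,interpolation=cv2.INTER_CUBIC)
def m(P,col):
    u=proj(c,P); cv2.circle(a,(int((u[0]-310)*5),int((u[1]-120)*5)),3,col,1)
m(p,(0,255,0)); m(p-Rt[:,2]*.019,(0,255,0)); m(p-Rt[:,2]*.07,(0,255,0))
for x in(.02,.07):
  for z in(.024,.049): m(R@np.array([x,-.028,z])+t,(0,0,255))
cv2.imwrite("pics/f_scene.png",a)
r=capture("wrist");a=r["image"];a=(255*(a/255.)**.4).astype(np.uint8);cv2.imwrite("pics/f_wrist.png",a)
E
```

```text
(no output)
```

View pics/f_scene.png

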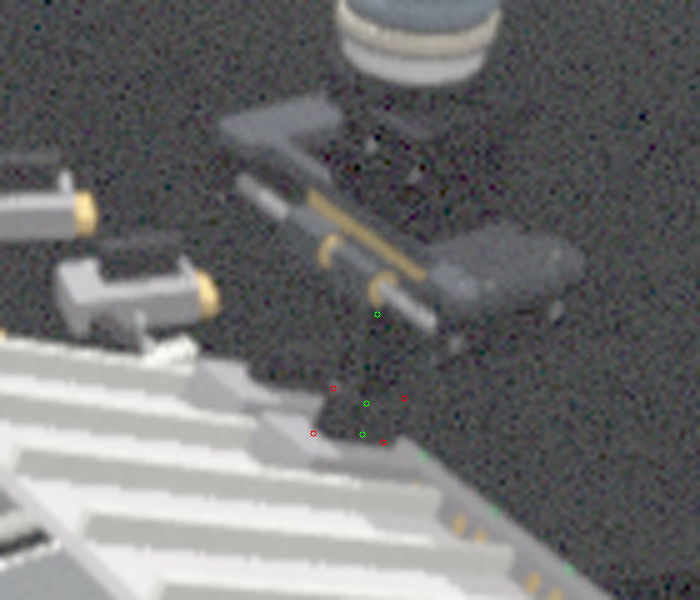

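View pics/f_wrist.png

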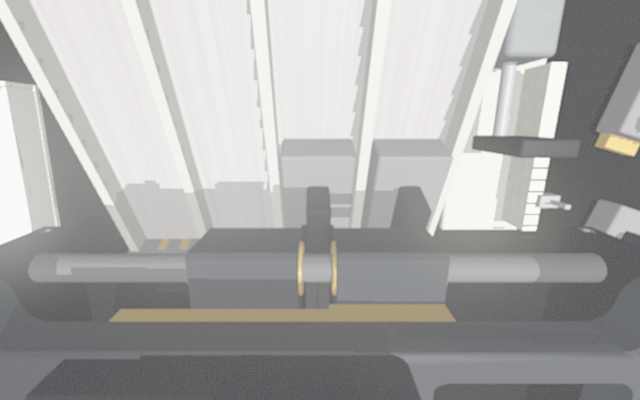

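Emit:
{"method": "send_rows", "body": {"motion": [[[0,0,-4],0],[[0,0,-6],0],[[0,0,-6],0],[[0,0,-6],0],[[0,0,-6],0]]}}

```text
time_s: 10.18
position: [0.4995, 0.0932, 0.1197]
tcp_rot: [[0.029, -0.999, 0.02], [-0.999, -0.03, -0.02], [0.021, -0.019, -1.0]]
force: [0.2, -0.3, 0.0]
opening: 0.004
```

```bash
python3 - <<'E'
from h import *
plan((.5037,.092,.0945))
r=capture("scene"); a=r["image"]; c=cam(r)
a=(255*(a[120:240,310:450]/255.)**.4).astype(np.uint8); a=cv2.resize(a,None,fx=5,fy=5,interpolation=cv2.INTER_CUBIC)
cv2.imwrite("pics/g_scene.png",a)
r=capture("wrist");a=r["image"];a=(255*(a/255.)**.4).astype(np.uint8);cv2.imwrite("pics/g_wrist.png",a)
E
```

```text
{'t': 10.18, 'p': array([0.4995, 0.0932, 0.1197]), 'tilt': np.float64(1.63), 'turn': np.float64(0.003), 'F': array([ 0.2, -0.3,  0. ]), 'op': 0.004, 'now_mm': array([ 0.8, -3.7, 25.3]), 'afterturn_mm': array([ 0.8, -3.7, 25.3])}
```

View pics/g_scene.png

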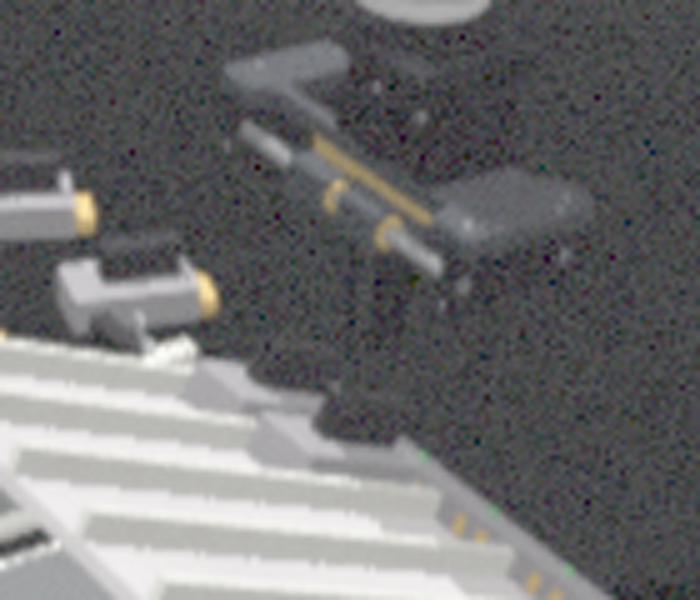

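View pics/g_wrist.png

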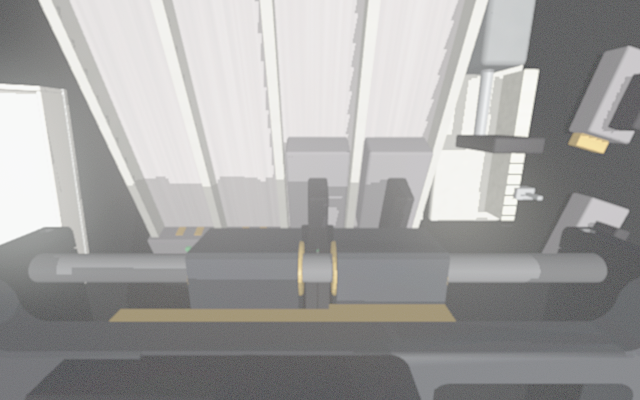

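```bash
python3 - <<'E'
from h import *
s=bot.read_state();p=s["position"];Rt=np.array(s["tcp_rot"])
r=capture("scene"); c=cam(r); A=np.mean([capture("scene")["image"].astype(float) for _ in range(12)],0)
a=A[140:220,340:430]/60.; a=(255*np.clip(a,0,1)**.6).astype(np.uint8); a=cv2.resize(a,None,fx=7.5,fy=7.5,interpolation=cv2.INTER_CUBIC)
def m(P,col):
    u=proj(c,P); cv2.circle(a,(int((u[0]-340)*7.5),int((u[1]-140)*7.5)),3,col,1)
m(p,(0,255,0)); m(p-Rt[:,2]*.019,(0,255,0)); m(p-Rt[:,2]*.07,(0,255,0))
cv2.imwrite("pics/g2_scene.png",a)
E
```

```text
(no output)
```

View pics/g2_scene.png

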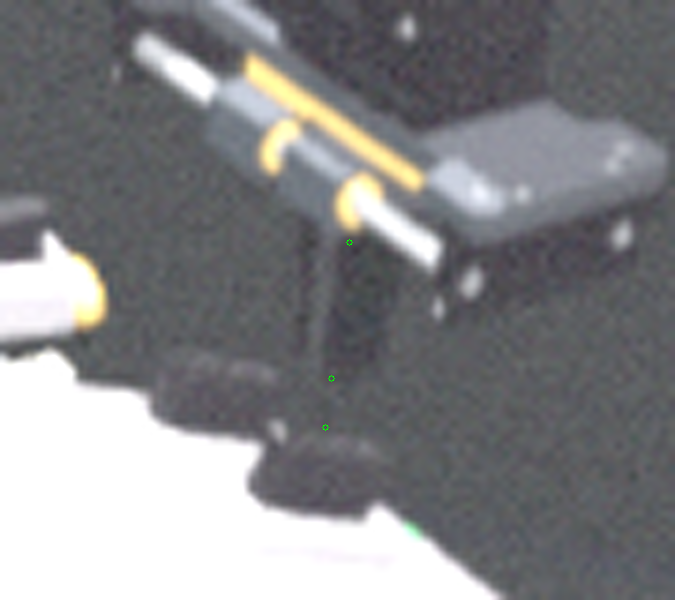

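```bash
python3 - <<'E'
from h import *
print(bot.grip_point_offset,[a for a in dir(bot) if not a.startswith("_")])
r=capture("top"); c=cam(r); A=np.mean([capture("wrist")["image"].astype(float) for _ in range(6)],0)
a=A[150:350,200:440]/60.; a=(255*np.clip(a,0,1)**.6).astype(np.uint8); a=cv2.resize(a,None,fx=3.3,fy=3,interpolation=cv2.INTER_CUBIC)
cv2.imwrite("pics/g2_wrist.png",a)
E
```

```text
0.0187 ['PlanningError', 'grip_point_offset', 'hand_in', 'read_state']
```

View pics/g2_wrist.png

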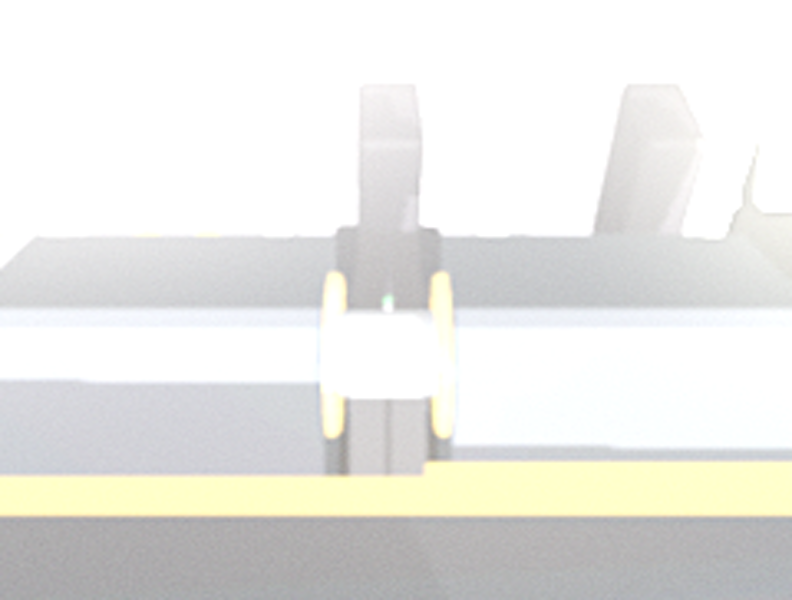

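Emit:
{"method": "send_rows", "body": {"motion": [[[0,0,-10],0],[[0,0,-10],0],[[0,0,-10],0],[[0,0,-10],0],[[0,0,0],0]], "gripper": 0.5}}

```text
time_s: 11.7
position: [0.4981, 0.0941, 0.1621]
tcp_rot: [[0.029, -0.999, 0.018], [-0.999, -0.03, -0.02], [0.021, -0.017, -1.0]]
force: [-0.3, -0.4, 0.3]
opening: 0.298
```

```bash
cat > dark.py <<'E'
from h import *
import sys
def dark(name,n=8,box=None):
    s=bot.read_state();p=s["position"];Rt=np.array(s["tcp_rot"])
    r=capture("scene"); c=cam(r); A=np.mean([capture("scene")["image"].astype(float) for _ in range(n)],0)
    u=proj(c,p); x0,y0=int(u[0])-45,int(u[1])-50
    a=A[y0:y0+80,x0:x0+90]/60.; a=(255*np.clip(a,0,1)**.6).astype(np.uint8); a=cv2.resize(a,None,fx=7.5,fy=7.5,interpolation=cv2.INTER_CUBIC)
    def m(P,col):
        u=proj(c,P); cv2.circle(a,(int((u[0]-x0)*7.5),int((u[1]-y0)*7.5)),3,col,1)
    m(p,(0,255,0)); m(p-Rt[:,2]*.019,(0,255,0)); m(p-Rt[:,2]*.07,(0,255,0))
    cv2.imwrite(name,a); plan()
E
python3 -c "
from dark import *
dark('pics/g3.png')"
```

```text
{'t': 12.15, 'p': array([0.4962, 0.094 , 0.1593]), 'tilt': np.float64(1.36), 'turn': np.float64(0.003), 'F': array([-0.8, -0.3,  1.3]), 'op': 0.498}
```

View pics/g3.png

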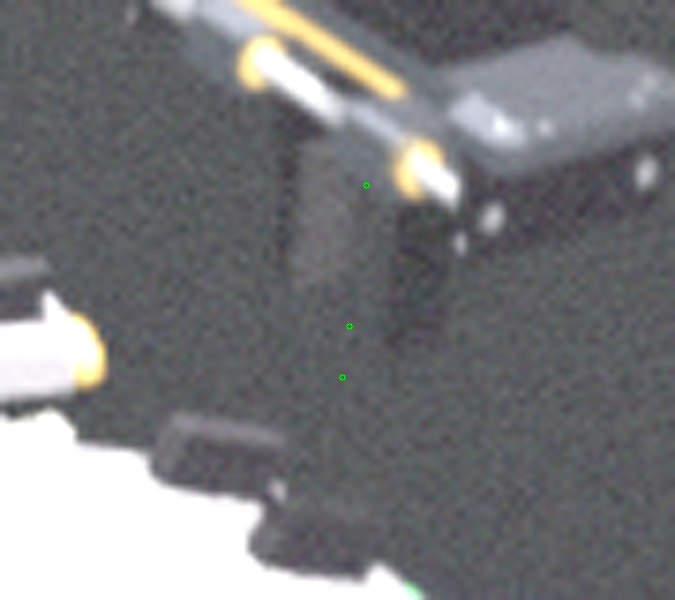

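Emit:
{"method": "send_rows", "body": {"motion": [[[1,-3,8],0],[[0,-2,10],0],[[0,-1,10],0],[[0,-1,10],0],[[0,0,10],0]]}}

```text
time_s: 12.57
position: [0.5063, 0.0919, 0.1081]
tcp_rot: [[0.029, -0.999, 0.016], [-0.999, -0.029, -0.02], [0.021, -0.015, -1.0]]
force: [0.9, 0.5, 0.3]
opening: 0.498
```

```bash
python3 - <<'E'
from h import *
plan((.5037,.092,.076))
E
```

```text
{'t': 12.57, 'p': array([0.5063, 0.0919, 0.1081]), 'tilt': np.float64(1.48), 'turn': np.float64(0.0029), 'F': array([0.9, 0.5, 0.3]), 'op': 0.498, 'now_mm': array([-0.8,  3.1, 32. ]), 'afterturn_mm': array([-0.8,  3.1, 32. ])}
```

Emit:
{"method": "send_rows", "body": {"motion": [[[0,1,6],0],[[0,1,6],0],[[0,1,5],0],[[0,0,4],0],[[0,0,3],0]]}}

```text
time_s: 12.98
position: [0.5015, 0.0911, 0.0777]
tcp_rot: [[0.029, -1.0, 0.009], [-0.999, -0.029, -0.02], [0.02, -0.008, -1.0]]
force: [0.4, -0.0, 0.1]
opening: 0.5
```

```bash
python3 - <<'E'
from h import *
plan((.5037,.092,.076))
E
```

```text
{'t': 12.98, 'p': array([0.5015, 0.0911, 0.0777]), 'tilt': np.float64(1.26), 'turn': np.float64(0.0024), 'F': array([ 0.4, -0. ,  0.1]), 'op': 0.5, 'now_mm': array([-0.9, -2.2,  1.7]), 'afterturn_mm': array([-0.9, -2.2,  1.7])}
```

Emit:
{"method": "send_rows", "body": {"motion": [[[0,0,2],0],[[0,0,2],0],[[0,0,0],0],[[0,0,0],0],[[0,0,0],0]]}}

```text
time_s: 13.4
position: [0.502, 0.091, 0.0734]
tcp_rot: [[0.029, -1.0, 0.01], [-0.999, -0.029, -0.02], [0.02, -0.009, -1.0]]
force: [0.4, 0.7, -0.5]
opening: 0.498
```

Emit:
{"method": "send_rows", "body": {"motion": [[[0,0,0],0],[[0,0,0],0],[[0,0,0],0],[[0,0,0],0],[[0,0,0],0]], "gripper": 1.0}}

```text
time_s: 13.82
position: [0.503, 0.0911, 0.0746]
tcp_rot: [[0.029, -0.999, 0.013], [-0.999, -0.029, -0.02], [0.021, -0.012, -1.0]]
force: [0.1, -0.2, -0.7]
opening: 0.204
```

Emit:
{"method": "send_rows", "body": {"motion": [[[0,0,0],0],[[0,0,0],0],[[0,0,0],0],[[0,0,0],0],[[0,0,0],0]]}}

```text
time_s: 14.23
position: [0.503, 0.0911, 0.0747]
tcp_rot: [[0.029, -0.999, 0.013], [-0.999, -0.029, -0.02], [0.02, -0.012, -1.0]]
force: [0.1, -0.3, 1.0]
opening: 0.159
```

Emit:
{"method": "send_rows", "body": {"motion": [[[0,0,-5],0],[[0,0,-10],0],[[0,0,-15],0],[[0,0,-20],0],[[0,0,-20],0]]}}

```text
time_s: 14.65
position: [0.4972, 0.0924, 0.1442]
tcp_rot: [[0.029, -1.0, -0.001], [-0.999, -0.029, -0.02], [0.02, 0.002, -1.0]]
force: [0.1, -0.1, -2.0]
opening: 0.161
```

Emit:
{"method": "send_rows", "body": {"motion": [[[-5,0,-10],0],[[-15,0,0],0],[[-20,0,0],0],[[-25,0,0],0],[[-25,0,0],0]]}}

```text
time_s: 15.07
position: [0.4985, 0.1811, 0.1623]
tcp_rot: [[0.021, -1.0, 0.012], [-1.0, -0.021, -0.021], [0.022, -0.011, -1.0]]
force: [1.8, 0.3, -1.0]
opening: 0.156
```

```bash
python3 - <<'E'
from h import *
C={}
for c in ("scene","top"):
    r=capture(c); C[c]=cam(r); cv2.imwrite(f"pics/h_{c}.png",r["image"])
plan((.49,.385,.1))
plan((.49,.455,.1))
# tray corners from first top view: inner floor
for n in ("tray_floor",):
    for c in C: print(c,[(np.round(d["xy"],1),round(d["p"],2)) for d in place_of(c,n)[:2]])
E
```

```text
{'t': 15.17, 'p': array([0.4983, 0.1835, 0.1621]), 'tilt': np.float64(1.34), 'turn': np.float64(-0.0008), 'F': array([ 0.6, -0.5, -2.1]), 'op': 0.158, 'now_mm': array([-202.9,    3.8,   58. ]), 'afterturn_mm': array([-202.9,    3.7,   58. ])}
{'t': 15.17, 'p': array([0.4983, 0.1835, 0.1621]), 'tilt': np.float64(1.34), 'turn': np.float64(-0.0008), 'F': array([ 0.6, -0.5, -2.1]), 'op': 0.158, 'now_mm': array([-272.9,    2. ,   56.6]), 'afterturn_mm': array([-272.9,    1.8,   56.6])}
scene [(array([472. , 314.6]), 0.88)]
top [(array([189.2, 230.5]), 0.74), (array([421.2, 263.5]), 0.6)]
```

View pics/h_scene.png

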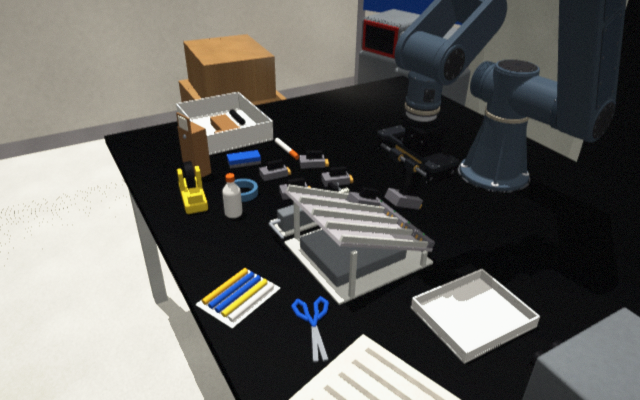

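View pics/h_top.png

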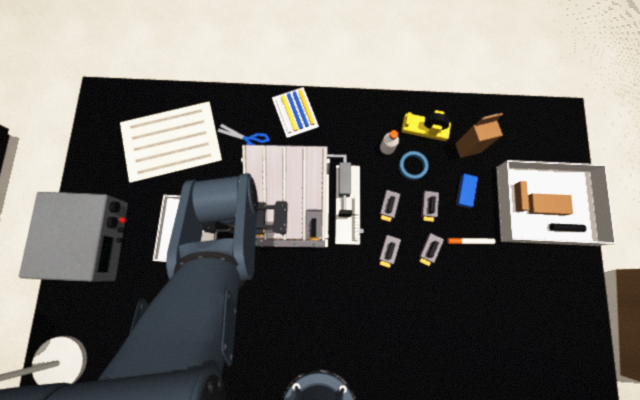

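```bash
python3 - <<'E'
from h import *
p=bot.read_state()["position"]; print(p)
C={}
for c in ("scene","top","wrist"):
    r=capture(c); C[c]=cam(r); cv2.imwrite(f"pics/i_{c}.png",r["image"])
    print(c,"tcp",proj(C[c],p),"up21",proj(C[c],p+[0,0,.021]))
    for n in("full0_center","full1_center"): print(n,[(np.round(d["xy"],1),round(d["p"],2)) for d in place_of(c,n)[:2]])
E
python3 -c "
from dark import *
dark('pics/g4.png',4)"
```

```text
[0.49805825 0.18088041 0.16155556]
scene tcp [408.09639703 199.79977387] up21 [409.05756398 192.03131791]
full0_center [(array([367.7, 197.7]), 0.69)]
full1_center []
top tcp [258.71735478 224.28311209] up21 [257.36967716 223.14896365]
full0_center [(array([311.8, 227.7]), 0.73), (array([474.6, 238.7]), 0.59)]
full1_center []
wrist tcp [316.30970945 225.49214316] up21 [317.02524715 237.51463365]
full0_center [(array([476.1, 190. ]), 0.75)]
full1_center [(array([315.8, 229.5]), 0.83)]
{'t': 15.97, 'p': array([0.4985, 0.1805, 0.1611]), 'tilt': np.float64(1.38), 'turn': np.float64(-0.0042), 'F': array([ 0.5,  0.1, -1.6]), 'op': 0.154}
```

View pics/g4.png

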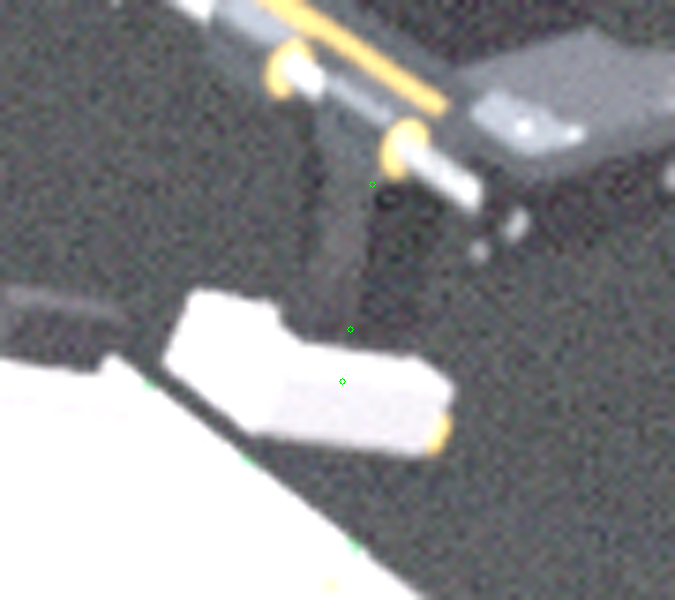

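View pics/i_wrist.png

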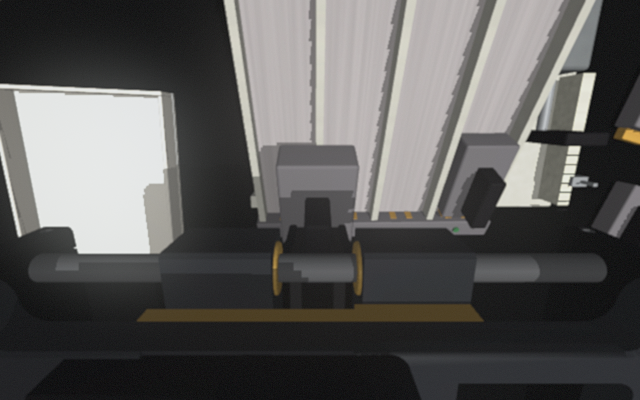

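```bash
python3 - <<'E'
from h import *
a=cv2.imread("pics/a_top.png"); c=cam(capture("top"))
cv2.imwrite("pics/tray.png",cv2.resize(a[185:275,145:230],None,fx=7,fy=6.5,interpolation=cv2.INTER_CUBIC))
E
```

```text
(no output)
```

View pics/tray.png

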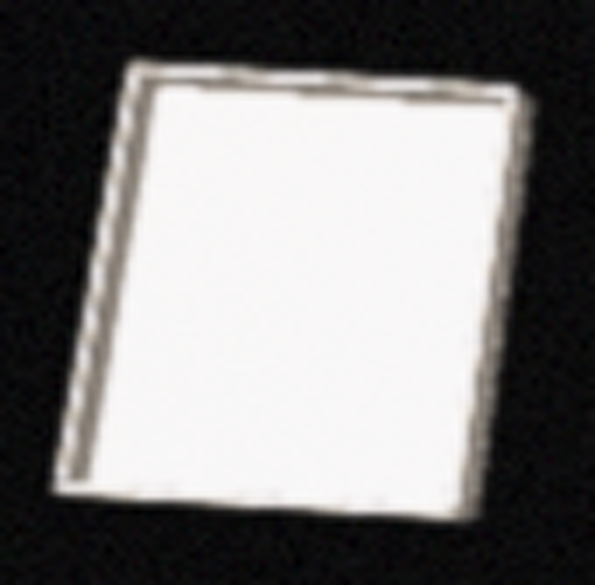

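```bash
python3 - <<'E'
from h import *
c=cam(capture("top"))
for q,z in (((128,66),.034),((522,88),.034),((56,492),.034),((155,85),.004),((92,480),.004)):
    print(np.round(atz(c,(145+q[0]/7,185+q[1]/6.5),z),4))
print(np.round(atz(c,(145+470/7,185+515/6.5),.034),4))
plan((.486,.457,.11))
E
```

```text
[0.5921 0.5028 0.034 ]
[0.5891 0.3297 0.034 ]
[0.3938 0.5059 0.034 ]
[0.5894 0.5029 0.004 ]
[0.4007 0.5048 0.004 ]
[0.3911 0.3309 0.034 ]
{'t': 16.07, 'p': array([0.4984, 0.1806, 0.1611]), 'tilt': np.float64(1.37), 'turn': np.float64(-0.0041), 'F': array([ 0.7,  0.2, -1.9]), 'op': 0.157, 'now_mm': array([-277.7,    6.8,   45. ]), 'afterturn_mm': array([-277.7,    5.6,   45. ])}
```

Emit:
{"method": "send_rows", "body": {"motion": [[[-25,0,0],0],[[-30,0,0],0],[[-30,0,0],0],[[-30,0,0],0],[[-30,0,0],0]]}}

```text
time_s: 16.48
position: [0.4965, 0.3245, 0.1576]
tcp_rot: [[0.012, -1.0, 0.01], [-1.0, -0.012, -0.025], [0.025, -0.009, -1.0]]
force: [0.3, 0.4, -2.1]
opening: 0.161
```

Emit:
{"method": "send_rows", "body": {"motion": [[[-30,1,5],0],[[-30,1,5],0],[[-30,1,5],0],[[-20,1,5],0],[[-5,0,0],0]]}}

```text
time_s: 16.9
position: [0.4902, 0.4504, 0.1336]
tcp_rot: [[0.016, -1.0, 0.012], [-1.0, -0.017, -0.021], [0.021, -0.012, -1.0]]
force: [1.0, 0.1, -2.1]
opening: 0.157
```

```bash
python3 - <<'E'
from h import *
plan((.487,.453,.035))
E
```

```text
{'t': 16.9, 'p': array([0.4902, 0.4504, 0.1336]), 'tilt': np.float64(1.4), 'turn': np.float64(-0.0099), 'F': array([ 1. ,  0.1, -2.1]), 'op': 0.157, 'now_mm': array([-4.8,  4.4, 98.5]), 'afterturn_mm': array([-4.8,  4.3, 98.5])}
```

Emit:
{"method": "send_rows", "body": {"motion": [[[-2,2,15],0],[[-2,1,20],0],[[0,1,20],0],[[0,0,15],0],[[0,0,10],0]]}}

```text
time_s: 17.32
position: [0.4892, 0.4561, 0.054]
tcp_rot: [[0.022, -1.0, 0.02], [-1.0, -0.022, -0.018], [0.018, -0.019, -1.0]]
force: [-0.8, -0.1, -0.8]
opening: 0.155
```

```bash
python3 - <<'E'
from h import *
plan((.487,.453,.030))
E
```

```text
{'t': 17.32, 'p': array([0.4892, 0.4561, 0.054 ]), 'tilt': np.float64(1.52), 'turn': np.float64(-0.0046), 'F': array([-0.8, -0.1, -0.8]), 'op': 0.155, 'now_mm': array([ 2.6,  2.7, 24. ]), 'afterturn_mm': array([ 2.6,  2.7, 24. ])}
```

Emit:
{"method": "send_rows", "body": {"motion": [[[1,1,5],0],[[1,1,6],0],[[0,0,6],0],[[0,0,5],0],[[0,0,4],0]]}}

```text
time_s: 17.73
position: [0.4898, 0.4518, 0.0272]
tcp_rot: [[0.02, -1.0, 0.022], [-1.0, -0.021, -0.018], [0.018, -0.022, -1.0]]
force: [1.6, -1.3, 11.6]
opening: 0.161
```

Emit:
{"method": "send_rows", "body": {"motion": [[[0,0,4],0],[[0,0,4],0],[[0,0,4],0],[[0,0,4],0],[[0,0,0],0]]}}

```text
time_s: 18.15
position: [0.5006, 0.4527, 0.0223]
tcp_rot: [[0.023, -0.999, 0.042], [-1.0, -0.023, -0.013], [0.014, -0.041, -0.999]]
force: [-0.6, 0.1, -2.2]
opening: 0.158
```

```bash
python3 - <<'E'
from h import *
plan((.487,.453,.012))
cv2.imwrite("pics/j_scene.png",cv2.resize(capture("scene")["image"][200:360,380:560],None,fx=4,fy=3.5))
E
```

```text
{'t': 18.15, 'p': array([0.5006, 0.4527, 0.0223]), 'tilt': np.float64(2.51), 'turn': np.float64(-0.0038), 'F': array([-0.6,  0.1, -2.2]), 'op': 0.158, 'now_mm': array([-0.8, 14. ,  9.7]), 'afterturn_mm': array([-0.8, 14. ,  9.7])}
```

View pics/j_scene.png

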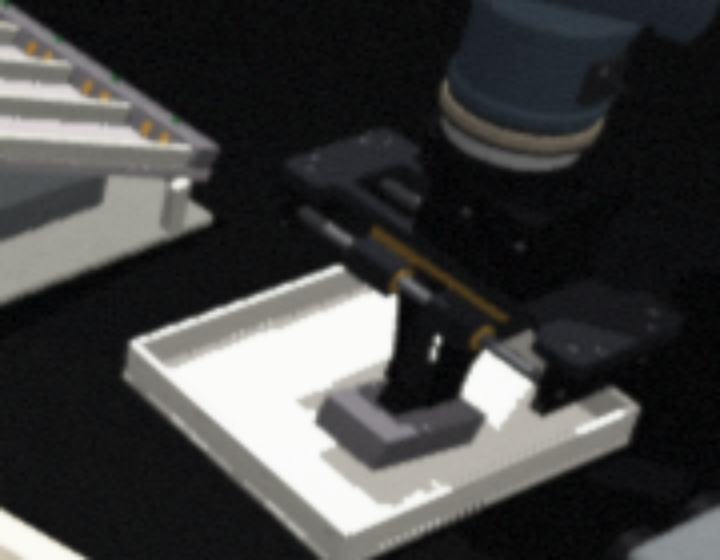

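Emit:
{"method": "send_rows", "body": {"motion": [[[0,3,2],0],[[0,3,3],0],[[0,1,3],0],[[0,0,3],0],[[0,0,0],0]]}}

```text
time_s: 18.62
position: [0.5041, 0.454, 0.0196]
tcp_rot: [[0.026, -0.998, 0.064], [-1.0, -0.027, -0.008], [0.009, -0.063, -0.998]]
force: [-2.6, 1.3, -1.5]
opening: 0.158
```

Emit:
{"method": "send_rows", "body": {"motion": [[[0,0,0],0],[[0,0,0],0],[[0,0,0],0],[[0,0,0],0],[[0,0,0],0]], "gripper": 0.6}}

```text
time_s: 19.03
position: [0.5029, 0.4551, 0.0189]
tcp_rot: [[0.027, -0.998, 0.063], [-1.0, -0.027, -0.006], [0.008, -0.063, -0.998]]
force: [0.4, -0.1, -0.8]
opening: 0.384
```

```bash
python3 - <<'E'
from h import *
plan((.487,.453,.012))
cv2.imwrite("pics/k_scene.png",cv2.resize(capture("scene")["image"][200:360,380:560],None,fx=4,fy=3.5))
E
```

```text
{'t': 19.03, 'p': array([0.5029, 0.4551, 0.0189]), 'tilt': np.float64(3.63), 'turn': np.float64(0.0003), 'F': array([ 0.4, -0.1, -0.8]), 'op': 0.384, 'now_mm': array([ 1.6, 16.4,  5.9]), 'afterturn_mm': array([ 1.6, 16.4,  5.9])}
```

View pics/k_scene.png

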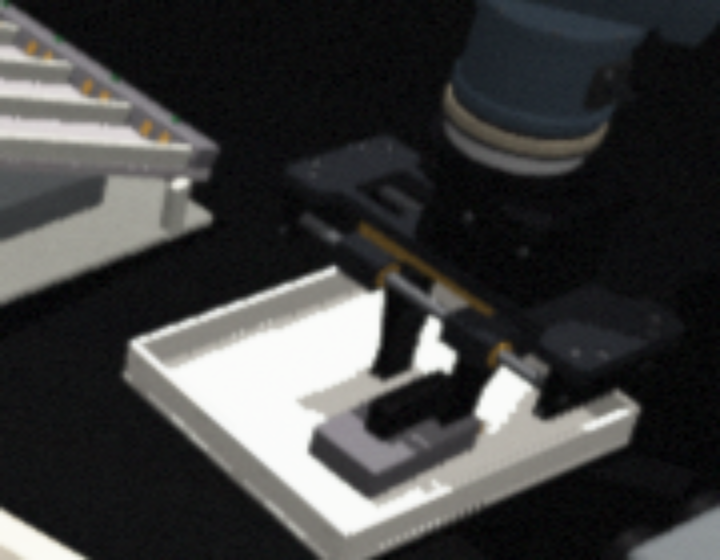

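Emit:
{"method": "send_rows", "body": {"motion": [[[0,0,-10],0],[[0,0,-15],0],[[0,0,-20],0],[[0,0,-25],0],[[0,0,-25],0]]}}

```text
time_s: 19.5
position: [0.4921, 0.4527, 0.1109]
tcp_rot: [[0.026, -0.998, 0.049], [-1.0, -0.027, -0.015], [0.017, -0.049, -0.999]]
force: [-0.8, -0.0, 0.4]
opening: 0.397
```

Emit:
{"method": "send_rows", "body": {"motion": [[[10,0,-20],0],[[20,0,-20],0],[[30,0,-15],0],[[35,0,0],0],[[35,0,0],0]], "gripper": 0.5}}

```text
time_s: 19.92
position: [0.4966, 0.3301, 0.1811]
tcp_rot: [[0.037, -0.997, 0.069], [-0.999, -0.037, -0.001], [0.004, -0.068, -0.998]]
force: [-0.1, -0.8, 0.6]
opening: 0.497
```

```bash
python3 - <<'E'
from h import *
plan((.5045,.0351,.17))
cv2.imwrite("pics/l_scene.png",cv2.resize(capture("scene")["image"][200:360,380:560],None,fx=4,fy=3.5))
E
```

```text
{'t': 19.92, 'p': array([0.4966, 0.3301, 0.1811]), 'tilt': np.float64(3.93), 'turn': np.float64(0.0109), 'F': array([-0.1, -0.8,  0.6]), 'op': 0.497, 'now_mm': array([295.1,   4. ,  12. ]), 'afterturn_mm': array([295.1,   0.7,  12. ])}
```

View pics/l_scene.png

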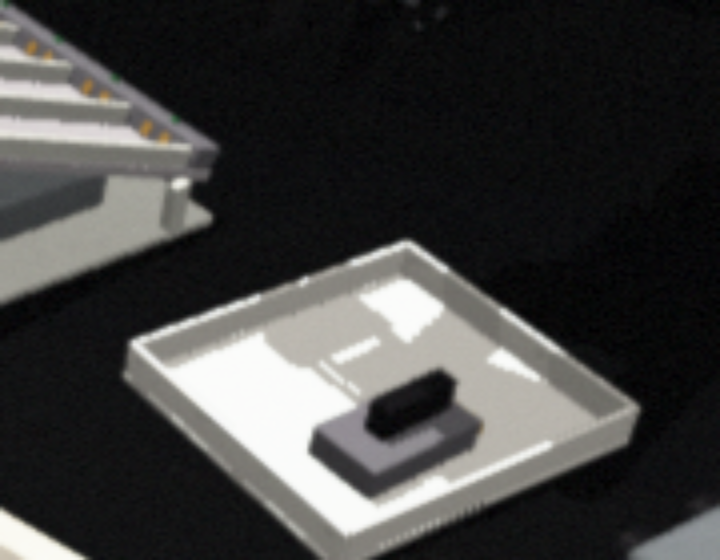

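Pack one stands flat in the tray, on its left half. Going for the second.

Emit:
{"method": "send_rows", "body": {"motion": [[[32,0,0],0.01],[[32,0,0],0],[[32,0,0],0],[[32,0,0],0],[[32,0,0],0]]}}

```text
time_s: 20.38
position: [0.5013, 0.1614, 0.1874]
tcp_rot: [[0.028, -0.997, 0.075], [-1.0, -0.028, -0.003], [0.005, -0.075, -0.997]]
force: [0.5, 0.5, -0.5]
opening: 0.499
```

Emit:
{"method": "send_rows", "body": {"motion": [[[32,0,2],0],[[32,0,2],0],[[30,0,2],0],[[20,0,2],0],[[5,0,0],0]]}}

```text
time_s: 20.8
position: [0.5061, 0.0331, 0.1839]
tcp_rot: [[0.023, -0.996, 0.082], [-1.0, -0.024, -0.005], [0.006, -0.082, -0.997]]
force: [0.7, 0.3, -0.7]
opening: 0.507
```

```bash
python3 - <<'E'
from h import *
plan((.5045,.0351,.12))
cv2.imwrite("pics/m_wrist.png",capture("wrist")["image"])
E
```

```text
{'t': 20.8, 'p': array([0.5061, 0.0331, 0.1839]), 'tilt': np.float64(4.71), 'turn': np.float64(-0.0032), 'F': array([ 0.7,  0.3, -0.7]), 'op': 0.507, 'now_mm': array([-2.4,  6.7, 63.6]), 'afterturn_mm': array([-2.4,  6.7, 63.6])}
```

View pics/m_wrist.png

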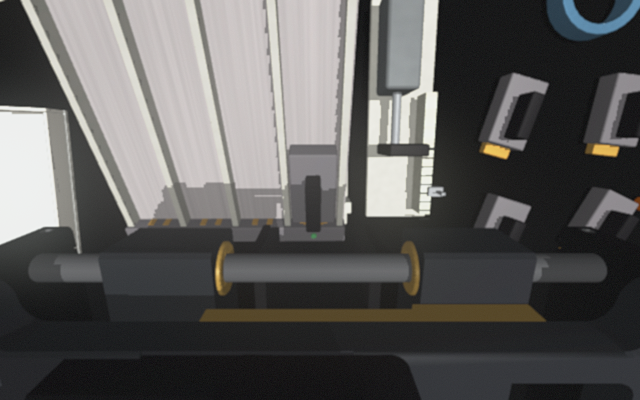

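Emit:
{"method": "send_rows", "body": {"motion": [[[-1,3,12],0],[[-1,2,15],0],[[0,1,15],0],[[0,1,15],0],[[0,0,10],0]]}}

```text
time_s: 21.27
position: [0.5089, 0.0383, 0.1201]
tcp_rot: [[0.022, -0.995, 0.094], [-1.0, -0.022, -0.004], [0.006, -0.094, -0.996]]
force: [-0.4, 0.3, -0.3]
opening: 0.505
```

```bash
python3 - <<'E'
from h import *
plan((.5045,.0351,.0755))
E
```

```text
{'t': 21.27, 'p': array([0.5089, 0.0383, 0.1201]), 'tilt': np.float64(5.41), 'turn': np.float64(-0.0045), 'F': array([-0.4,  0.3, -0.3]), 'op': 0.505, 'now_mm': array([ 2.9,  8.7, 44. ]), 'afterturn_mm': array([ 2.9,  8.7, 44. ])}
```

Emit:
{"method": "send_rows", "body": {"motion": [[[1,3,7],0],[[1,2,9],0],[[0,1,8],0],[[0,1,6],0],[[0,0,5],0]]}}

```text
time_s: 21.68
position: [0.5048, 0.0411, 0.0829]
tcp_rot: [[0.027, -0.995, 0.094], [-1.0, -0.027, -0.002], [0.004, -0.094, -0.996]]
force: [0.2, 0.4, 0.4]
opening: 0.495
```

```bash
python3 - <<'E'
from h import *
plan((.5045,.0351,.0755))
E
```

```text
{'t': 21.68, 'p': array([0.5048, 0.0411, 0.0829]), 'tilt': np.float64(5.42), 'turn': np.float64(0.0006), 'F': array([0.2, 0.4, 0.4]), 'op': 0.495, 'now_mm': array([5.9, 1.2, 7.4]), 'afterturn_mm': array([5.9, 1.2, 7.4])}
```

Emit:
{"method": "send_rows", "body": {"motion": [[[3,0,2],0],[[2,0,2],0],[[1,0,2],0],[[0,0,1],0],[[0,0,0],0]]}}

```text
time_s: 22.1
position: [0.5064, 0.0349, 0.0753]
tcp_rot: [[0.027, -0.995, 0.095], [-1.0, -0.028, -0.001], [0.004, -0.095, -0.995]]
force: [-0.1, 0.5, 0.4]
opening: 0.498
```

Emit:
{"method": "send_rows", "body": {"motion": [[[0,0,0],0],[[0,0,0],0],[[0,0,0],0],[[0,0,0],0],[[0,0,0],0]], "gripper": 1.0}}

```text
time_s: 22.52
position: [0.5073, 0.0345, 0.0762]
tcp_rot: [[0.027, -0.995, 0.097], [-1.0, -0.027, -0.002], [0.004, -0.097, -0.995]]
force: [0.1, 0.3, 0.5]
opening: 0.202
```

Emit:
{"method": "send_rows", "body": {"motion": [[[0,0,0],0],[[0,0,0],0],[[0,0,0],0],[[0,0,0],0],[[0,0,0],0]]}}

```text
time_s: 22.93
position: [0.5073, 0.0346, 0.0762]
tcp_rot: [[0.027, -0.995, 0.098], [-1.0, -0.027, -0.002], [0.004, -0.098, -0.995]]
force: [-0.3, 0.1, -0.0]
opening: 0.156
```

Emit:
{"method": "send_rows", "body": {"motion": [[[0,0,-5],0],[[0,0,-12],0],[[0,0,-20],0],[[0,0,-25],0],[[0,0,-25],0]]}}

```text
time_s: 23.35
position: [0.4926, 0.0355, 0.1603]
tcp_rot: [[0.027, -0.996, 0.079], [-1.0, -0.027, 0.001], [0.001, -0.079, -0.997]]
force: [0.6, 0.0, -1.1]
opening: 0.153
```

Emit:
{"method": "send_rows", "body": {"motion": [[[-10,0,-12],0],[[-25,0,0],0],[[-32,0,0],0],[[-32,0,0],0],[[-32,0,0],0]]}}

```text
time_s: 23.77
position: [0.4918, 0.1643, 0.1803]
tcp_rot: [[0.015, -0.996, 0.092], [-1.0, -0.015, -0.003], [0.005, -0.092, -0.996]]
force: [1.0, -1.7, -1.5]
opening: 0.157
```

Emit:
{"method": "send_rows", "body": {"motion": [[[-32,0,0],0],[[-32,0,0],0],[[-32,0,0],0],[[-32,0,0],0],[[-25,0,0],0]]}}

```text
time_s: 24.18
position: [0.4855, 0.3248, 0.1805]
tcp_rot: [[0.015, -0.996, 0.089], [-1.0, -0.015, -0.004], [0.006, -0.089, -0.996]]
force: [1.4, -1.2, -2.0]
opening: 0.158
```

```bash
python3 - <<'E'
from h import *
plan((.487,.381,.06))
E
```

```text
{'t': 24.18, 'p': array([0.4855, 0.3248, 0.1805]), 'tilt': np.float64(5.12), 'turn': np.float64(-0.0117), 'F': array([ 1.4, -1.2, -2. ]), 'op': 0.158, 'now_mm': array([-56.8,   8.4, 119.9]), 'afterturn_mm': array([-56.9,   7.7, 119.9])}
```

Emit:
{"method": "send_rows", "body": {"motion": [[[-22,2,5],-0.01],[[-20,2,15],0],[[-8,2,20],0],[[-3,1,20],0],[[0,1,20],0]]}}

```text
time_s: 24.6
position: [0.4843, 0.3896, 0.1031]
tcp_rot: [[0.034, -0.994, 0.1], [-0.999, -0.033, 0.005], [-0.001, -0.1, -0.995]]
force: [0.6, 0.5, -1.1]
opening: 0.157
```

```bash
python3 - <<'E'
from h import *
plan((.487,.381,.03))
E
```

```text
{'t': 24.6, 'p': array([0.4843, 0.3896, 0.1031]), 'tilt': np.float64(5.73), 'turn': np.float64(0.0074), 'F': array([ 0.6,  0.5, -1.1]), 'op': 0.157, 'now_mm': array([ 8.8,  4.9, 73. ]), 'afterturn_mm': array([ 8.8,  4.8, 73. ])}
```

Emit:
{"method": "send_rows", "body": {"motion": [[[3,2,12],0],[[3,1,15],0],[[2,1,15],0],[[0,0,12],0],[[0,0,8],0]]}}

```text
time_s: 25.02
position: [0.4817, 0.3808, 0.0346]
tcp_rot: [[0.036, -0.995, 0.091], [-0.999, -0.036, 0.0], [0.003, -0.091, -0.996]]
force: [-0.4, 0.2, -1.7]
opening: 0.157
```

```bash
python3 - <<'E'
from h import *
plan((.487,.381,.026))
E
```

```text
{'t': 25.02, 'p': array([0.4817, 0.3808, 0.0346]), 'tilt': np.float64(5.21), 'turn': np.float64(0.0098), 'F': array([-0.4,  0.2, -1.7]), 'op': 0.157, 'now_mm': array([-0.1, -4.5,  9.1]), 'afterturn_mm': array([-0.1, -4.5,  9.1])}
```

Emit:
{"method": "send_rows", "body": {"motion": [[[0,0,3],0],[[0,0,3],0],[[0,0,3],0],[[0,0,0],0],[[0,0,0],0]]}}

```text
time_s: 25.43
position: [0.4877, 0.3822, 0.0288]
tcp_rot: [[0.037, -0.994, 0.1], [-0.999, -0.037, 0.003], [0.0, -0.1, -0.995]]
force: [-0.5, 0.8, -1.1]
opening: 0.16
```

Emit:
{"method": "send_rows", "body": {"motion": [[[0,0,0],0],[[0,0,0],0],[[0,0,0],0],[[0,0,0],0],[[0,0,0],0]], "gripper": 0.6}}

```text
time_s: 25.85
position: [0.4894, 0.3836, 0.031]
tcp_rot: [[0.037, -0.994, 0.104], [-0.999, -0.036, 0.006], [-0.002, -0.104, -0.995]]
force: [-1.0, -0.3, -0.1]
opening: 0.379
```

```bash
python3 - <<'E'
from h import *
plan((.487,.381,.026))
cv2.imwrite("pics/n_scene.png",cv2.resize(capture("scene")["image"][200:360,380:560],None,fx=4,fy=3.5))
E
```

```text
{'t': 25.85, 'p': array([0.4894, 0.3836, 0.031 ]), 'tilt': np.float64(5.99), 'turn': np.float64(0.0106), 'F': array([-1. , -0.3, -0.1]), 'op': 0.379, 'now_mm': array([2.5, 3. , 4.8]), 'afterturn_mm': array([2.5, 3. , 4.8])}
```

View pics/n_scene.png

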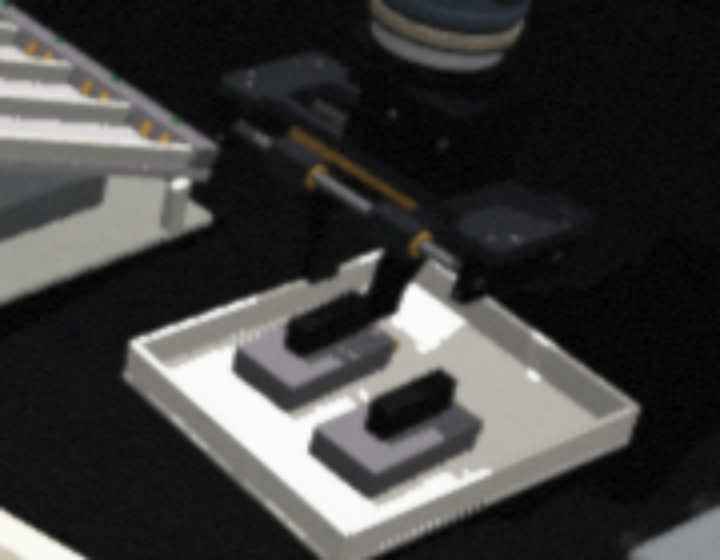

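Emit:
{"method": "send_rows", "body": {"motion": [[[0,0,-12],0],[[0,0,-20],0],[[0,0,-25],0],[[0,0,-25],0],[[10,0,-25],0]]}}

```text
time_s: 26.32
position: [0.4743, 0.3716, 0.137]
tcp_rot: [[0.038, -0.995, 0.092], [-0.999, -0.038, 0.0], [0.003, -0.092, -0.996]]
force: [-0.1, -0.4, -0.2]
opening: 0.399
```

```bash
python3 - <<'E'
from h import *
s=bot.read_state();print(np.round(s["joint_positions"],1))
plan((.54,-.05,.2))
C={}
for c in ("scene","top"):
    r=capture(c); C[c]=cam(r); cv2.imwrite(f"pics/o_{c}.png",r["image"])
for n in ("full0_center","full1_center","gauge_grip","gauge_pointer","gauge_index","gauge_rider"):
    for c in C: print(n,c,[(np.round(d["xy"],1).tolist(),round(d["p"],2)) for d in place_of(c,n)[:3]])
E
```

```text
[ 28.9  31.   92.2  -3.2  52.3 118.6]
{'t': 26.32, 'p': array([0.4743, 0.3716, 0.137 ]), 'tilt': np.float64(5.28), 'turn': np.float64(0.0113), 'F': array([-0.1, -0.4, -0.2]), 'op': 0.399, 'now_mm': array([424. , -55.3, -56.7]), 'afterturn_mm': array([423.4, -60.1, -56.7])}
full0_center scene [([459.4, 295.0], 0.88)]
full0_center top [([344.9, 214.8], 0.24)]
full1_center scene [([483.7, 318.7], 0.8)]
full1_center top [([179.2, 225.7], 0.4)]
gauge_grip scene [([336.1, 191.7], 0.59), ([287.8, 172.5], 0.53)]
gauge_grip top [([346.2, 215.2], 0.59), ([425.3, 261.3], 0.35), ([468.9, 193.7], 0.35)]
gauge_pointer scene []
gauge_pointer top [([354.2, 216.2], 0.64)]
gauge_index scene []
gauge_index top [([471.3, 238.3], 0.37)]Traceback (most recent call last):
  File "<stdin>", line 8, in <module>
ValueError: it knows: deck, eraser, flat0_center, flat0_tip, flat1_center, flat1_tip, flat2_center, flat2_tip, flat3_center, flat3_tip, full0_center, full1_center, full2_center, full3_center, gauge_grip, gauge_in
```

Emit:
{"method": "send_rows", "body": {"motion": [[[25,-4,-12],0],[[32,-4,-12],0],[[32,-4,-12],0],[[32,-4,-12],0],[[32,-4,0],0]]}}

```text
time_s: 27.33
position: [0.4949, 0.2196, 0.1829]
tcp_rot: [[0.048, -0.995, 0.087], [-0.999, -0.049, -0.001], [0.005, -0.086, -0.996]]
force: [0.4, 0.6, -0.6]
opening: 0.399
```

Emit:
{"method": "send_rows", "body": {"motion": [[[32,-6,0],-0.1],[[32,-6,0],-0.1],[[32,-6,0],-0.1],[[32,-6,0],-0.1],[[32,-6,0],-0.1]]}}

```text
time_s: 27.75
position: [0.5611, 0.0667, 0.1888]
tcp_rot: [[0.539, -0.838, 0.082], [-0.841, -0.541, -0.001], [0.045, -0.069, -0.997]]
force: [0.3, 1.0, 0.4]
opening: 0.399
```

```bash
python3 - <<'E'
from h import *
s=bot.read_state();print(np.round(s["joint_positions"],1))
plan((.55,-.05,.2),yaw=YAW+np.pi/2)
E
```

```text
[-4.8 24.1 95.1  0.4 56.2 52.3]
{'t': 27.75, 'p': array([0.5611, 0.0667, 0.1888]), 'tilt': np.float64(4.7), 'turn': np.float64(-1.0269), 'F': array([0.3, 1. , 0.4]), 'op': 0.399, 'now_mm': array([ 92.7,  71.7, -12. ]), 'afterturn_mm': array([-13.4, 116.4, -12. ])}
```

Emit:
{"method": "send_rows", "body": {"motion": [[[12,9,-4],-0.12],[[12,9,-4],-0.12],[[12,14,-4],-0.12],[[8,16,0],-0.12],[[4,18,0],-0.12]]}}

```text
time_s: 28.17
position: [0.5577, -0.0258, 0.1997]
tcp_rot: [[0.927, -0.365, 0.087], [-0.367, -0.93, -0.003], [0.082, -0.03, -0.996]]
force: [-0.2, 0.1, -0.3]
opening: 0.401
```

Emit:
{"method": "send_rows", "body": {"motion": [[[0,12,0],-0.12],[[0,10,0],-0.12],[[0,6,0],-0.12],[[0,2,0],-0.05],[[0,0,0],0]]}}

```text
time_s: 28.58
position: [0.5486, -0.0606, 0.1972]
tcp_rot: [[0.995, 0.052, 0.084], [0.052, -0.999, -0.004], [0.083, 0.008, -0.996]]
force: [-0.8, -0.8, -0.6]
opening: 0.399
```

```bash
python3 - <<'E'
from h import *
plan((.55,-.05,.2),yaw=YAW+np.pi/2)
for n in("scene","wrist","top"):
    r=capture(n); cv2.imwrite(f"pics/p_{n}.png",r["image"])
    c=cam(r)
    for k in("gauge_grip","gauge_pointer","gauge_index"): print(k,n,[(np.round(d["xy"],1).tolist(),round(d["p"],2)) for d in place_of(n,k)[:3]])
E
```

```text
{'t': 28.58, 'p': array([ 0.5486, -0.0606,  0.1972]), 'tilt': np.float64(4.81), 'turn': np.float64(0.0264), 'F': array([-0.8, -0.8, -0.6]), 'op': 0.399, 'now_mm': array([  2.1, -10.5,  -2.7]), 'afterturn_mm': array([  1.9, -10.6,  -2.7])}
gauge_grip scene [([335.4, 190.1], 0.38)]
gauge_pointer scene [([474.0, 312.8], 0.64), ([353.1, 178.7], 0.6)]
gauge_index scene []
gauge_grip wrist [([314.6, 177.3], 0.67)]
gauge_pointer wrist [([310.1, 201.7], 0.58)]
gauge_index wrist [([274.5, 204.3], 0.62)]
gauge_grip top []
gauge_pointer top []
gauge_index top []
```

View pics/p_wrist.png

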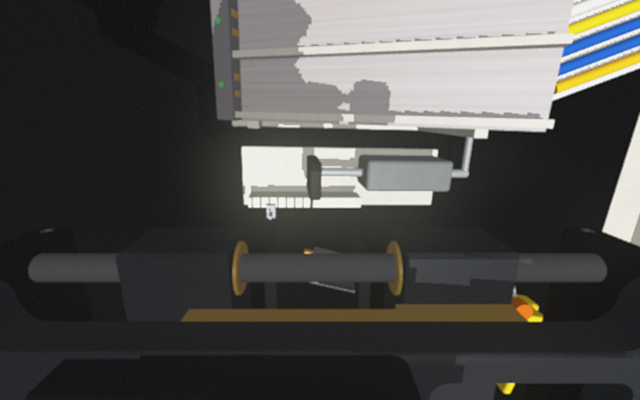

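View pics/p_scene.png

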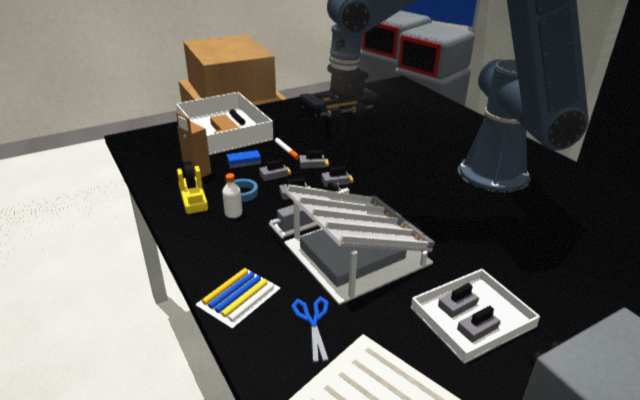

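```bash
python3 - <<'E'
from h import *
r=capture("wrist");c=cam(r)
A=np.mean([capture("wrist")["image"].astype(float) for _ in range(4)],0).astype(np.uint8)
cv2.imwrite("pics/q.png",cv2.resize(A[140:230,235:375],None,fx=5.5,fy=5.5,interpolation=cv2.INTER_CUBIC))
for uv,z in (((314.6,177.3),.075),((313,176),.092),((310,201),.055),((274.5,204.3),.05)): print(uv,atz(c,uv,z))
print(tri([c,cam(capture("top"))],[(314.6,177.3),(343.1,212.5)]))
E
```

```text
(314.6, 177.3) [ 0.55551773 -0.05179798  0.075     ]
(313, 176) [ 0.5523958 -0.0470298  0.092    ]
(310, 201) [ 0.55337598 -0.08365896  0.055     ]
(274.5, 204.3) [ 0.51304606 -0.09022435  0.05      ]
[ 0.5526991  -0.04699871  0.09497268]
```

View pics/q.png

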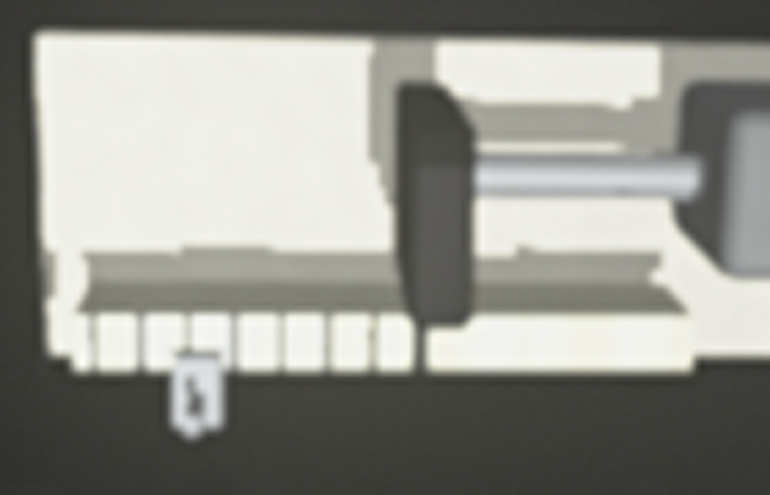

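```bash
python3 - <<'E'
from h import *
c=cam(capture("wrist"))
for z in (.04,.05,.055,.06):
  print(z,[np.round(atz(c,(235+u/5.5,140+v/5.5),z),4).tolist() for u,v in((421,345),(375,345),(95,345),(196,360),(196,400),(192,430))])
c2=cam(capture("top"))
E
```

```text
0.04 [[0.5564, -0.0903, 0.04], [0.5464, -0.0905, 0.04], [0.4866, -0.0922, 0.04], [0.508, -0.095, 0.04], [0.5081, -0.1041, 0.04], [0.5074, -0.111, 0.04]]
0.05 [[0.5556, -0.0873, 0.05], [0.5459, -0.0876, 0.05], [0.4878, -0.0892, 0.05], [0.5086, -0.0919, 0.05], [0.5087, -0.1007, 0.05], [0.508, -0.1074, 0.05]]
0.055 [[0.5552, -0.0858, 0.055], [0.5456, -0.0861, 0.055], [0.4884, -0.0877, 0.055], [0.5089, -0.0903, 0.055], [0.509, -0.099, 0.055], [0.5083, -0.1056, 0.055]]
0.06 [[0.5548, -0.0843, 0.06], [0.5454, -0.0846, 0.06], [0.489, -0.0862, 0.06], [0.5092, -0.0888, 0.06], [0.5093, -0.0973, 0.06], [0.5086, -0.1038, 0.06]]
```

Emit:
{"method": "send_rows", "body": {"motion": [[[0,-5,10],0.013],[[0,-5,15],0.013],[[0,-3,18],0],[[0,0,18],0],[[0,0,15],0]], "gripper": 0.68}}

```text
time_s: 30.0
position: [0.5583, -0.0466, 0.1213]
tcp_rot: [[0.995, 0.021, 0.094], [0.022, -1.0, -0.006], [0.094, 0.008, -0.996]]
force: [-0.1, -0.3, 0.4]
opening: 0.326
```

```bash
python3 - <<'E'
from h import *
plan((.556,-.047,.045),yaw=YAW+np.pi/2)
r=capture("wrist");c=cam(r);a=r["image"]
cv2.imwrite("pics/r.png",a)
for n in("gauge_grip",): print([(np.round(d["xy"],1).tolist(),round(d["p"],2),atz(c,d["xy"],.075)) for d in place_of("wrist",n)[:3]])
E
```

```text
{'t': 30.0, 'p': array([ 0.5583, -0.0466,  0.1213]), 'tilt': np.float64(5.43), 'turn': np.float64(-0.0047), 'F': array([-0.1, -0.3,  0.4]), 'op': 0.326, 'now_mm': array([-9.5, -0.3, 75.8]), 'afterturn_mm': array([-9.5, -0.3, 75.8])}
[([309.2, 209.3], 0.94, array([ 0.55575807, -0.04959134,  0.075     ]))]
```

View pics/r.png

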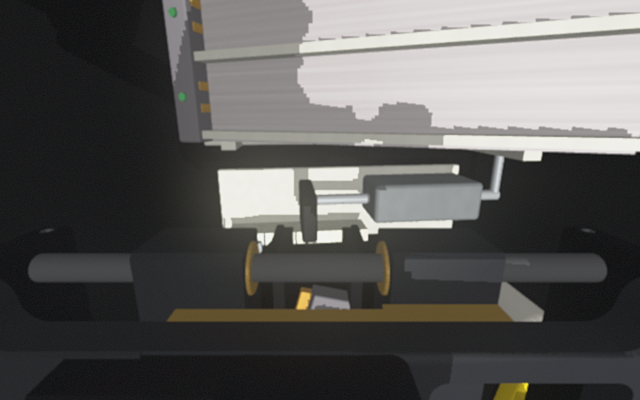

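Emit:
{"method": "send_rows", "body": {"motion": [[[-3,0,8],0],[[-2,0,10],0],[[-1,0,8],0],[[0,0,6],0],[[0,0,4],0]]}}

```text
time_s: 30.52
position: [0.555, -0.0464, 0.0829]
tcp_rot: [[0.995, 0.02, 0.093], [0.021, -1.0, -0.006], [0.093, 0.008, -0.996]]
force: [-0.6, -0.4, -0.4]
opening: 0.322
```

```bash
python3 - <<'E'
from h import *
plan((.556,-.047,.045),yaw=YAW+np.pi/2)
r=capture("wrist");c=cam(r);a=r["image"]
cv2.imwrite("pics/s.png",a)
for n in("gauge_grip",): print([(np.round(d["xy"],1).tolist(),round(d["p"],2),atz(c,d["xy"],.075)) for d in place_of("wrist",n)[:3]])
E
```

```text
{'t': 30.52, 'p': array([ 0.555 , -0.0464,  0.0829]), 'tilt': np.float64(5.36), 'turn': np.float64(-0.0054), 'F': array([-0.6, -0.4, -0.4]), 'op': 0.322, 'now_mm': array([-2.6,  0.3, 37.9]), 'afterturn_mm': array([-2.6,  0.3, 37.9])}
[([316.4, 230.5], 0.62, array([ 0.55486778, -0.05260828,  0.075     ]))]
```

View pics/s.png

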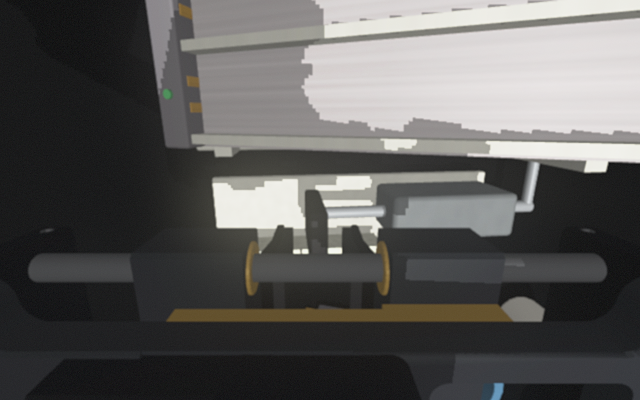

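Emit:
{"method": "send_rows", "body": {"motion": [[[-1,0,7],0],[[-1,0,8],0],[[0,0,8],0],[[0,0,6],0],[[0,0,4],0]]}}

```text
time_s: 31.03
position: [0.5581, -0.0473, 0.0489]
tcp_rot: [[0.995, 0.02, 0.098], [0.021, -1.0, -0.007], [0.097, 0.009, -0.995]]
force: [-0.7, 0.1, -0.8]
opening: 0.321
```

```bash
python3 - <<'E'
from h import *
plan((.556,-.047,.045),yaw=YAW+np.pi/2)
r=capture("wrist");cv2.imwrite("pics/t.png",r["image"])
E
```

```text
{'t': 31.03, 'p': array([ 0.5581, -0.0473,  0.0489]), 'tilt': np.float64(5.61), 'turn': np.float64(-0.0055), 'F': array([-0.7,  0.1, -0.8]), 'op': 0.321, 'now_mm': array([-2.4, -0.4,  3.7]), 'afterturn_mm': array([-2.4, -0.4,  3.7])}
```

View pics/t.png

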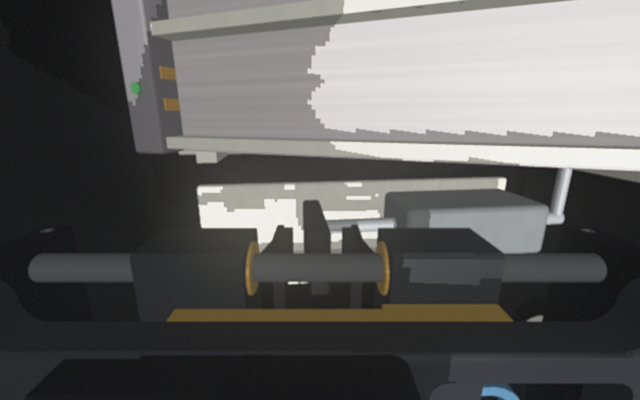

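Tab is between the fingers (column 316). Close.

Emit:
{"method": "send_rows", "body": {"motion": [[[0,0,2],0],[[0,0,0],0],[[0,0,0],0],[[0,0,0],0],[[0,0,0],0]], "gripper": 1.0}}

```text
time_s: 31.5
position: [0.5587, -0.0471, 0.0453]
tcp_rot: [[0.995, 0.02, 0.097], [0.021, -1.0, -0.006], [0.097, 0.008, -0.995]]
force: [2.1, 0.3, -2.2]
opening: 0.147
```

Emit:
{"method": "send_rows", "body": {"motion": [[[0,0,0],0],[[0,0,0],0],[[0,0,0],0],[[0,0,0],0],[[0,0,0],0]]}}

```text
time_s: 31.92
position: [0.5587, -0.0471, 0.0453]
tcp_rot: [[0.995, 0.021, 0.096], [0.022, -1.0, -0.007], [0.096, 0.009, -0.995]]
force: [2.1, 0.1, -2.4]
opening: 0.141
```

```bash
python3 - <<'E'
from h import *
plan((.556,-.047,.045),yaw=YAW+np.pi/2)
r=capture("top");cv2.imwrite("pics/u.png",r["image"]); 
r=capture("wrist");cv2.imwrite("pics/uw.png",r["image"]); 
E
```

```text
{'t': 31.92, 'p': array([ 0.5587, -0.0471,  0.0453]), 'tilt': np.float64(5.54), 'turn': np.float64(-0.0046), 'F': array([ 2.1,  0.1, -2.4]), 'op': 0.141, 'now_mm': array([-2.7, -0.2,  0.1]), 'afterturn_mm': array([-2.7, -0.2,  0.1])}
```

View pics/u.png

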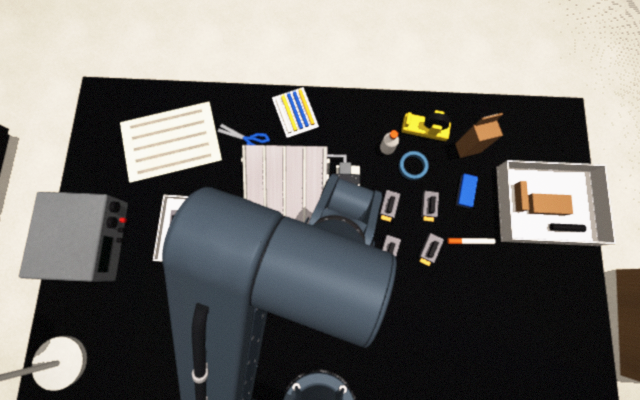

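View pics/uw.png

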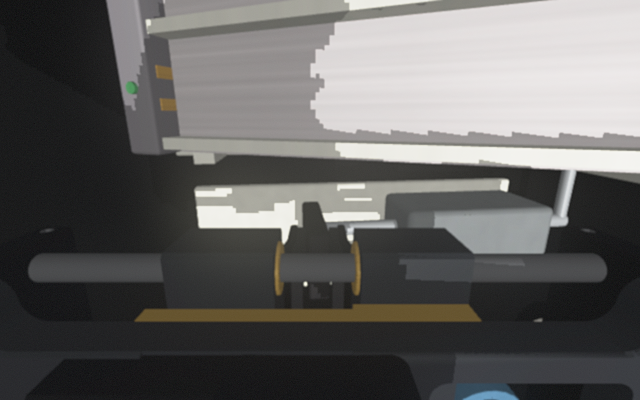

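```bash
python3 - <<'E'
from h import *
plan((.5587-.0483,-.0484,.0453),yaw=YAW+np.pi/2)
E
```

```text
{'t': 32.02, 'p': array([ 0.5587, -0.0471,  0.0453]), 'tilt': np.float64(5.54), 'turn': np.float64(-0.0046), 'F': array([ 2.2,  0.6, -3.2]), 'op': 0.144, 'now_mm': array([-48.1,   0.3,  -4.6]), 'afterturn_mm': array([-48.1,   0. ,  -4.6])}
```

Emit:
{"method": "send_rows", "body": {"motion": [[[-7,0,-0.7],0],[[-8,0,-0.8],0],[[-8,0,-0.8],0],[[-7,0,-0.7],0],[[-5,0,-0.5],0]]}}

```text
time_s: 32.43
position: [0.5254, -0.0481, 0.0454]
tcp_rot: [[0.994, 0.02, 0.106], [0.021, -1.0, -0.008], [0.106, 0.01, -0.994]]
force: [5.7, 1.7, -8.2]
opening: 0.147
```

```bash
python3 - <<'E'
from h import *
plan((.5587-.0483,-.0484,.0453),yaw=YAW+np.pi/2)
E
```

```text
{'t': 32.43, 'p': array([ 0.5254, -0.0481,  0.0454]), 'tilt': np.float64(6.09), 'turn': np.float64(-0.0054), 'F': array([ 5.7,  1.7, -8.2]), 'op': 0.147, 'now_mm': array([-14.9,  -0. ,  -1.5]), 'afterturn_mm': array([-14.9,  -0.1,  -1.5])}
```

Emit:
{"method": "send_rows", "body": {"motion": [[[-5,0,0.2],0],[[-5,0,0.2],0],[[-4,0,0.2],0],[[-2,0,0],0],[[-0.5,0,0],0]]}}

```text
time_s: 32.85
position: [0.5114, -0.0486, 0.0455]
tcp_rot: [[0.993, 0.016, 0.12], [0.018, -1.0, -0.01], [0.12, 0.012, -0.993]]
force: [6.9, 1.5, -10.5]
opening: 0.149
```

```bash
python3 - <<'E'
from h import *
plan((.5587-.0483,-.0484,.0453),yaw=YAW+np.pi/2)
for n in("scene","wrist"):
    r=capture(n);cv2.imwrite(f"pics/v_{n}.png",r["image"] if n=="wrist" else cv2.resize(r["image"][100:260,260:460],None,fx=4,fy=3.6))
E
```

```text
{'t': 32.85, 'p': array([ 0.5114, -0.0486,  0.0455]), 'tilt': np.float64(6.92), 'turn': np.float64(-0.0086), 'F': array([  6.9,   1.5, -10.5]), 'op': 0.149, 'now_mm': array([-1. , -0.2,  0.1]), 'afterturn_mm': array([-1. , -0.2,  0.1])}
```

View pics/v_wrist.png

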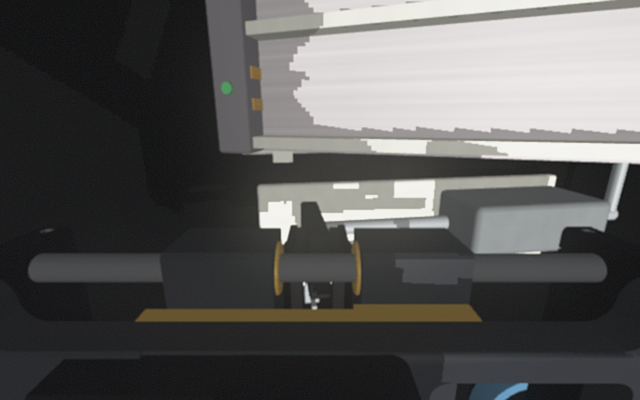

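View pics/v_scene.png

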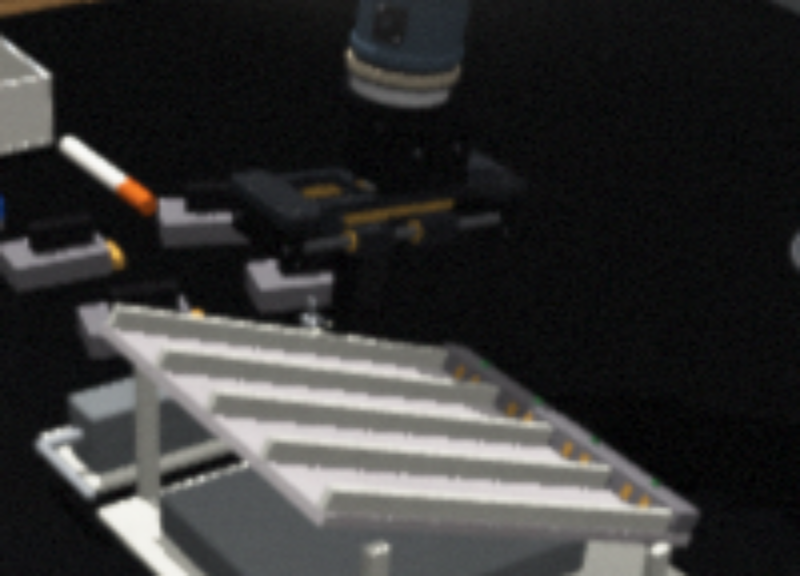

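```bash
python3 - <<'E'
from h import *
A=np.mean([capture("wrist")["image"].astype(float) for _ in range(4)],0)
a=A[190:315,265:370]; a=(255*np.clip(a/160,0,1)**.6).astype(np.uint8)
cv2.imwrite("pics/w.png",cv2.resize(a,None,fx=5,fy=4.7,interpolation=cv2.INTER_CUBIC))
s=bot.read_state(); c=cam(capture("wrist"))
for x in (.5081,.5104,.5154): print(x,proj(c,(x,-.095,.045)),proj(c,(x,-.085,.055)))
plan((.5587-.0483,-.0484,.0453),yaw=YAW+np.pi/2)
E
```

```text
0.5081 [311.59141192 287.53729606] [313.30082746 282.65679105]
0.5104 [314.81581603 287.37221246] [316.71764024 282.48833467]
0.5154 [321.79711101 287.01478293] [324.1137231  282.12369152]
{'t': 33.2, 'p': array([ 0.5117, -0.0486,  0.0455]), 'tilt': np.float64(6.91), 'turn': np.float64(-0.0086), 'F': array([ 5.8,  2.5, -7.2]), 'op': 0.153, 'now_mm': array([-1.3, -0.2,  0. ]), 'afterturn_mm': array([-1.3, -0.2,  0. ])}
```

View pics/w.png

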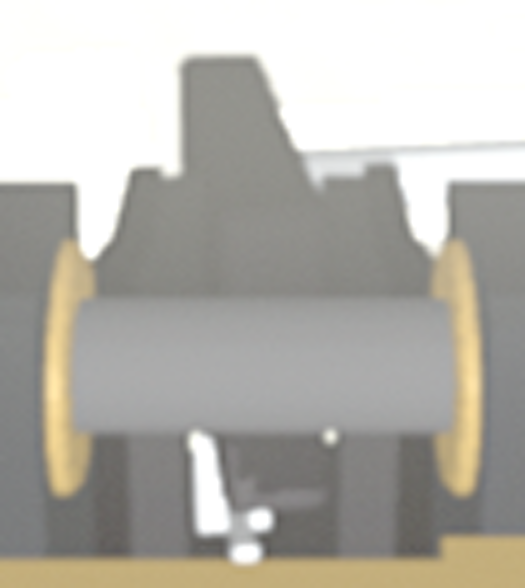

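Emit:
{"method": "send_rows", "body": {"motion": [[[-1,0,0],0],[[0,0,0],0],[[0,0,0],0],[[0,0,0],0],[[0,0,0],0]]}}

```text
time_s: 33.62
position: [0.5117, -0.0486, 0.0455]
tcp_rot: [[0.992, 0.015, 0.127], [0.016, -1.0, -0.01], [0.126, 0.012, -0.992]]
force: [5.7, 1.7, -6.7]
opening: 0.153
```

Emit:
{"method": "send_rows", "body": {"motion": [[[0,0,0],0],[[0,0,0],0],[[0,0,0],0],[[0,0,0],0],[[0,0,0],0]]}}

```text
time_s: 34.03
position: [0.5121, -0.0486, 0.0455]
tcp_rot: [[0.991, 0.014, 0.132], [0.016, -1.0, -0.011], [0.131, 0.013, -0.991]]
force: [5.8, 2.4, -6.6]
opening: 0.152
```

Emit:
{"method": "send_rows", "body": {"motion": [[[0,0,0],0],[[0,0,0],0],[[0,0,0],0],[[0,0,0],0],[[0,0,0],0]]}}

```text
time_s: 34.45
position: [0.5123, -0.0486, 0.0455]
tcp_rot: [[0.991, 0.013, 0.136], [0.015, -1.0, -0.012], [0.136, 0.014, -0.991]]
force: [5.7, 1.7, -7.3]
opening: 0.152
```

Emit:
{"method": "send_rows", "body": {"motion": [[[0,0,0],0],[[0,0,0],0],[[0,0,0],0],[[0,0,0],0],[[0,0,0],0]]}}

```text
time_s: 34.87
position: [0.5124, -0.0487, 0.0456]
tcp_rot: [[0.99, 0.013, 0.14], [0.015, -1.0, -0.012], [0.14, 0.014, -0.99]]
force: [5.9, 1.1, -6.9]
opening: 0.151
```

Emit:
{"method": "send_rows", "body": {"motion": [[[0,0,0],0],[[0,0,0],0],[[0,0,0],0],[[0,0,0],0],[[0,0,0],0]]}}

```text
time_s: 35.28
position: [0.5125, -0.0487, 0.0456]
tcp_rot: [[0.989, 0.012, 0.144], [0.014, -1.0, -0.013], [0.144, 0.015, -0.989]]
force: [5.6, 2.3, -8.1]
opening: 0.155
```

Emit:
{"method": "send_rows", "body": {"motion": [[[0,0,0],0],[[0,0,0],0],[[0,0,0],0],[[0,0,0],0],[[0,0,0],0]]}}

```text
time_s: 35.7
position: [0.5127, -0.0487, 0.0456]
tcp_rot: [[0.989, 0.012, 0.148], [0.014, -1.0, -0.014], [0.148, 0.015, -0.989]]
force: [6.1, 1.6, -5.9]
opening: 0.157
```

Emit:
{"method": "send_rows", "body": {"motion": [[[6,0,1],0],[[8,0,1],0],[[8,0,1],0],[[8,0,1],0],[[6,0,1],0]]}}

```text
time_s: 36.12
position: [0.5474, -0.0477, 0.0455]
tcp_rot: [[0.99, 0.012, 0.142], [0.014, -1.0, -0.012], [0.141, 0.014, -0.99]]
force: [1.9, 0.2, -0.8]
opening: 0.151
```

```bash
python3 - <<'E'
from h import *
plan((.561,-.0471,.0453),yaw=YAW+np.pi/2)
E
```

```text
{'t': 36.12, 'p': array([ 0.5474, -0.0477,  0.0455]), 'tilt': np.float64(8.17), 'turn': np.float64(-0.0122), 'F': array([ 1.9,  0.2, -0.8]), 'op': 0.151, 'now_mm': array([13.4, -0.4,  2.1]), 'afterturn_mm': array([13.4, -0.3,  2.1])}
```

Emit:
{"method": "send_rows", "body": {"motion": [[[5,0,0.7],0],[[4,0,0.5],0],[[3,0,0],0],[[0,0,0],0],[[0,0,0],0]]}}

```text
time_s: 36.53
position: [0.5602, -0.0473, 0.0455]
tcp_rot: [[0.99, 0.014, 0.138], [0.016, -1.0, -0.012], [0.138, 0.014, -0.99]]
force: [2.3, 0.8, -2.9]
opening: 0.155
```

Emit:
{"method": "send_rows", "body": {"motion": [[[0,0,0],0],[[0,0,0],0],[[0,0,0],0],[[0,0,0],0],[[0,0,0],0]], "gripper": 0.65}}

```text
time_s: 36.95
position: [0.5606, -0.0478, 0.0474]
tcp_rot: [[0.99, 0.012, 0.142], [0.014, -1.0, -0.013], [0.142, 0.015, -0.99]]
force: [-0.1, -0.5, 0.6]
opening: 0.338
```

Emit:
{"method": "send_rows", "body": {"motion": [[[0,0,-8],0],[[0,0,-12],0],[[0,0,-15],0],[[0,0,-20],0],[[0,0,-20],0]]}}

```text
time_s: 37.37
position: [0.5463, -0.0461, 0.122]
tcp_rot: [[0.991, 0.011, 0.134], [0.013, -1.0, -0.011], [0.134, 0.012, -0.991]]
force: [0.5, -0.4, -0.4]
opening: 0.352
```

```bash
python3 - <<'E'
from h import *
plan((.561,-.0471,.16),yaw=YAW+np.pi/2)
r=capture("wrist");cv2.imwrite("pics/x.png",r["image"])
E
```

```text
{'t': 37.37, 'p': array([ 0.5463, -0.0461,  0.122 ]), 'tilt': np.float64(7.72), 'turn': np.float64(-0.0136), 'F': array([ 0.5, -0.4, -0.4]), 'op': 0.352, 'now_mm': array([ 19.6,   1.6, -35.7]), 'afterturn_mm': array([ 19.6,   1.8, -35.7])}
```

View pics/x.png

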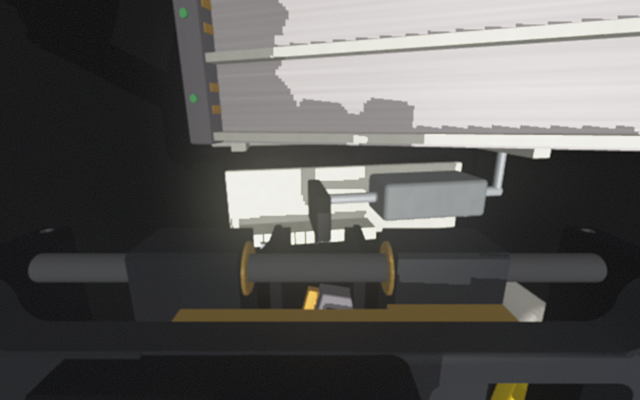

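Emit:
{"method": "send_rows", "body": {"motion": [[[2,4,-25],0],[[2,4,-25],0],[[2,4,-20],0.1],[[2,4,-15],0.1],[[2,0,0],0.1]]}}

```text
time_s: 37.83
position: [0.5447, -0.0621, 0.219]
tcp_rot: [[0.946, -0.292, 0.144], [-0.293, -0.956, -0.014], [0.141, -0.029, -0.99]]
force: [0.4, 0.6, -0.1]
opening: 0.346
```

```bash
python3 - <<'E'
from h import *
plan((.50,-.15,.22))
r=capture("wrist");cv2.imwrite("pics/y.png",cv2.resize(r["image"][120:250,200:400],None,fx=4,fy=4,interpolation=cv2.INTER_CUBIC))
E
```

```text
{'t': 37.83, 'p': array([ 0.5447, -0.0621,  0.219 ]), 'tilt': np.float64(8.29), 'turn': np.float64(1.2439), 'F': array([ 0.4,  0.6, -0.1]), 'op': 0.346, 'now_mm': array([-16.3,  97.1,  -6.2]), 'afterturn_mm': array([86.7, 46.6, -6.2])}
```

View pics/y.png

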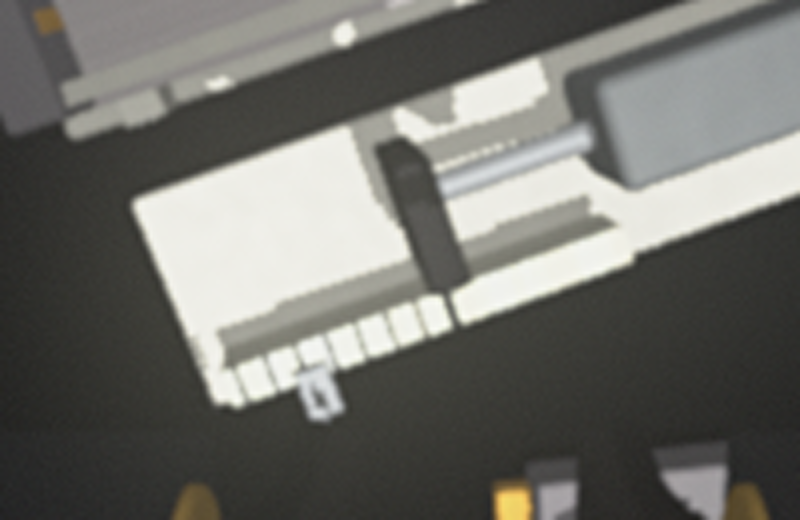

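Emit:
{"method": "send_rows", "body": {"motion": [[[0,15,-5],0.12],[[0,15,-5],0.12],[[0,15,-5],0.12],[[5,15,0],0.12],[[10,10,0],0.12]]}}

```text
time_s: 38.3
position: [0.5159, -0.1298, 0.2311]
tcp_rot: [[0.608, -0.781, 0.141], [-0.788, -0.616, -0.011], [0.095, -0.105, -0.99]]
force: [-0.3, 0.3, -0.8]
opening: 0.35
```

Emit:
{"method": "send_rows", "body": {"motion": [[[5,10,0],0.12],[[5,10,0],0.12],[[5,10,0],0.12],[[5,5,0],0.12],[[5,5,0],0.1]]}}

```text
time_s: 38.72
position: [0.4877, -0.1723, 0.2265]
tcp_rot: [[0.061, -0.988, 0.139], [-0.998, -0.063, -0.01], [0.019, -0.138, -0.99]]
force: [0.1, 0.9, 0.5]
opening: 0.344
```

```bash
python3 - <<'E'
from h import *
plan((.50,-.2,.22))
C={};
for c in("scene","top","wrist"):
    r=capture(c);C[c]=cam(r);cv2.imwrite(f"pics/z_{c}.png",r["image"])
for i in range(4):
  for n,z in ((f"flat{i}_center",.024),(f"flat{i}_tip",0)):
    for c in C:
      for d in place_of(c,n)[:1]: print(n,c,np.round(d["xy"],1),round(d["p"],2),np.round(atz(C[c],d["xy"],z),4)[:2])
E
```

```text
{'t': 38.72, 'p': array([ 0.4877, -0.1723,  0.2265]), 'tilt': np.float64(8.02), 'turn': np.float64(0.0343), 'F': array([0.1, 0.9, 0.5]), 'op': 0.344, 'now_mm': array([28.3, -9.6,  8.5]), 'afterturn_mm': array([ 28. , -10.5,   8.5])}
flat0_center scene [295.8 185.2] 0.79 [ 0.5904 -0.1995]
flat0_center top [390.6 204.5] 0.9 [ 0.5956 -0.1955]
flat0_center wrist [335.5 111.2] 0.89 [ 0.5931 -0.1926]
flat0_tip scene [311.3 191.1] 0.72 [ 0.5483 -0.1834]
flat0_tip top [387.8 219.4] 0.58 [ 0.5527 -0.1913]
flat0_tip wrist [322.6 145.7] 0.66 [ 0.5493 -0.1798]
flat1_center scene [313.7 158.9] 0.58 [ 0.468  -0.3122]
flat1_center top [432.2 247.7] 0.38 [ 0.4686 -0.3212]
flat1_center wrist [419.5 214.5] 0.83 [ 0.4654 -0.3158]
flat1_tip scene [329.4 162.5] 0.65 [ 0.414  -0.3055]
flat1_tip top [421.4 261.6] 0.56 [ 0.4272 -0.2945]
flat1_tip wrist [325.3 148.5] 0.45 [ 0.5457 -0.1838]
flat2_center scene [336.9 174.9] 0.64 [ 0.4559 -0.1924]
flat2_center top [344.7 213.9] 0.52 [ 0.56  -0.055]
flat2_center wrist [329.6 217.6] 0.89 [ 0.4537 -0.1948]
flat2_tip scene [350.4 179.2] 0.88 [ 0.4115 -0.1852]
flat2_tip wrist [315.9 244. ] 0.75 [ 0.4093 -0.1796]
flat3_center scene [277.8 167. ] 0.68 [ 0.5891 -0.32  ]
flat3_center top [435.1 205.3] 0.65 [ 0.5991 -0.3328]
flat3_center wrist [432.5 115.4] 0.79 [ 0.5963 -0.3187]
flat3_tip scene [291.2 175.1] 0.75 [ 0.5574 -0.2936]
flat3_tip wrist [323.2 146.4] 0.74 [ 0.5484 -0.1807]
```

View pics/z_top.png

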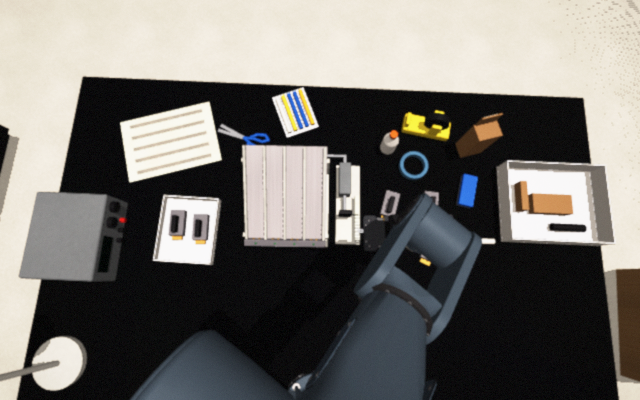

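View pics/z_wrist.png

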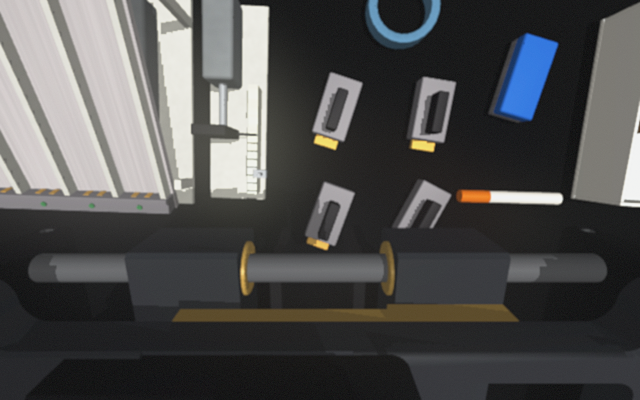

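```bash
cat >> h.py <<'E'
def tcp_for(p,h):
    "tcp so that the tool axis passes over p (fin centre, at height p[2]) with TCP at height h"
    z=np.array(bot.read_state()["tcp_rot"])[:,2]; p=np.asarray(p,float)
    return p+z*(h-p[2])/z[2]
E
python3 - <<'E'
from h import *
plan(tcp_for((.4555,-.194,.04),.12),yaw=-.28)
r=capture("wrist");a=r["image"]
cv2.imwrite("pics/aa.png",cv2.resize(a[60:260,290:470],None,fx=4,fy=3,interpolation=cv2.INTER_CUBIC))
E
```

```text
{'t': 40.07, 'p': array([ 0.4884, -0.172 ,  0.2269]), 'tilt': np.float64(8.07), 'turn': np.float64(0.3446), 'F': array([-0.7, -0.4, -0.6]), 'op': 0.349, 'now_mm': array([16.1, 59.9, 99.9]), 'afterturn_mm': array([35.4, 51. , 99.9])}
```

View pics/aa.png

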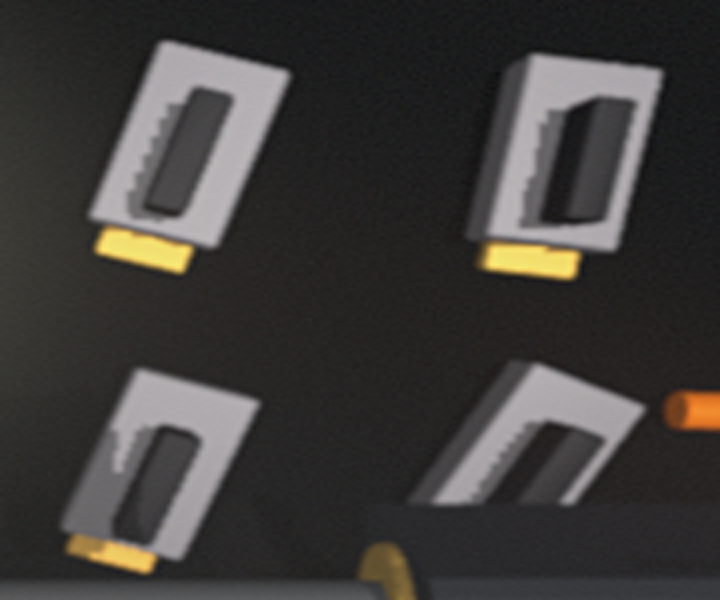

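```bash
python3 - <<'E'
from h import *
c=cam(capture("wrist"))
P={"flat2":[(137,370),(260,402),(185,558),(63,528)],"flat0":[(163,42),(290,72),(217,247),(90,217)],"flat3":[(533,55),(662,70),(617,250),(487,237)],"flat1":[(533,362),(645,405)]}
for k,v in P.items():
    q=np.array([atz(c,(290+x/4,60+y/3),.024)[:2] for x,y in v])
    e=q[1]-q[0]; print(k,np.round(q,4).tolist(),"w",np.linalg.norm(e),"yaw",np.arctan2(e[1],e[0])+np.pi/2)
    if len(q)==4:
        e=(q[0]+q[1]-q[2]-q[3])/2; yaw=np.arctan2(e[1],e[0]); L=np.linalg.norm(e); up=(q[0]+q[1])/2
        print("  len",L,"yaw",yaw,"centre from plain end",up-.045*e/L)
    else:
        yaw=np.arctan2(e[1],e[0])+np.pi/2; print("  c",(q[0]+q[1])/2-.045*np.array([np.cos(yaw),np.sin(yaw)]))
E
```

```text
flat2 [[0.5006, -0.1843], [0.489, -0.2263], [0.4163, -0.2064], [0.4277, -0.1641]] w 0.04355625697865439 yaw -0.2709171346245476
  len 0.07550045876805421 yaw -0.26852271925625176 centre from plain end [ 0.45141372 -0.19333708]
flat0 [[0.64, -0.1832], [0.6306, -0.2245], [0.5558, -0.2068], [0.5659, -0.1646]] w 0.04242749853677141 yaw -0.22302539316765468
  len 0.0766471610925836 yaw -0.23928368209257503 centre from plain end [ 0.59160146 -0.19317304]
flat3 [[0.643, -0.3018], [0.6398, -0.3441], [0.5632, -0.3384], [0.5659, -0.2949]] w 0.0424378795773912 yaw -0.07624517179985091
  len 0.07707313914116054 yaw -0.08150283030063565 centre from plain end [ 0.59653318 -0.3192636 ]
flat1 [[0.5125, -0.316], [0.4957, -0.3559]] w 0.043332321385768216 yaw -0.3983139086451619
  c [ 0.46261942 -0.31847133]
```

Emit:
{"method": "send_rows", "body": {"motion": [[[5,16,10],0.11],[[8,16,20],0.11],[[8,12,20],0.11],[[8,8,20],0],[[4,4,10],0]], "gripper": 0.5}}

```text
time_s: 40.58
position: [0.4442, -0.2038, 0.1414]
tcp_rot: [[-0.272, -0.95, 0.152], [-0.962, 0.272, -0.019], [-0.024, -0.151, -0.988]]
force: [-0.3, 0.1, 0.3]
opening: 0.496
```

```bash
python3 - <<'E'
from h import *
plan(tcp_for((.4522,-.1935,.04),.05),yaw=-.27)
r=capture("wrist");a=r["image"];c=cam(r)
for q in((.4522,-.1935,.049),(.4522+.0241,-.1935-.0067,.049)):
   u=proj(c,q);print(u);cv2.circle(a,(int(u[0]),int(u[1])),3,(0,0,255),1)
cv2.imwrite("pics/ab.png",a)
E
```

```text
{'t': 40.58, 'p': array([ 0.4442, -0.2038,  0.1414]), 'tilt': np.float64(8.82), 'turn': np.float64(-0.0052), 'F': array([-0.3,  0.1,  0.3]), 'op': 0.496, 'now_mm': array([-9.7, 10.5, 91.1]), 'afterturn_mm': array([-9.8, 10.5, 91.1])}
[307.19092203 200.16646649]
[306.98817183 174.26884069]
```

View pics/ab.png

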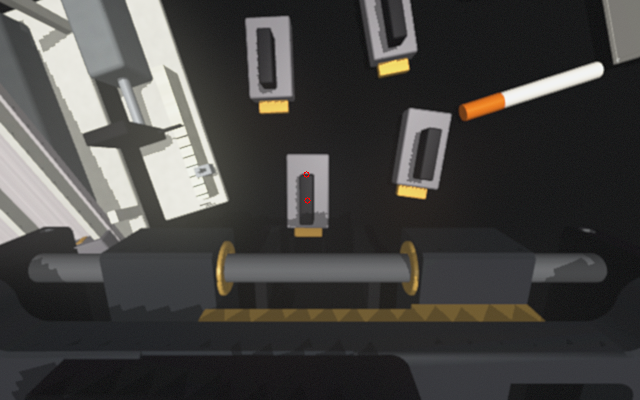

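Emit:
{"method": "send_rows", "body": {"motion": [[[-4,3,10],0],[[-3,3,15],0],[[-2,2,15],0],[[0,2,15],0],[[0,0,10],0]]}}

```text
time_s: 41.05
position: [0.449, -0.1958, 0.0753]
tcp_rot: [[-0.274, -0.949, 0.156], [-0.961, 0.274, -0.022], [-0.022, -0.156, -0.988]]
force: [0.2, 0.7, 1.2]
opening: 0.499
```

```bash
python3 - <<'E'
from h import *
plan(tcp_for((.4522,-.1935,.04),.011),yaw=-.27)
E
```

```text
{'t': 41.05, 'p': array([ 0.449 , -0.1958,  0.0753]), 'tilt': np.float64(9.05), 'turn': np.float64(-0.0077), 'F': array([0.2, 0.7, 1.2]), 'op': 0.499, 'now_mm': array([-2.3,  3.1, 64.7]), 'afterturn_mm': array([-2.3,  3.1, 64.7])}
```

Emit:
{"method": "send_rows", "body": {"motion": [[[-1,1,10],0],[[-1,1,13],0],[[0,1,13],0],[[0,0,10],0],[[0,0,6],0]]}}

```text
time_s: 41.47
position: [0.4595, -0.1958, 0.0228]
tcp_rot: [[-0.273, -0.949, 0.161], [-0.962, 0.272, -0.025], [-0.02, -0.162, -0.987]]
force: [0.1, -0.1, 0.6]
opening: 0.501
```

```bash
python3 - <<'E'
from h import *
plan(tcp_for((.4522,-.1935,.04),.011),yaw=-.27)
E
```

```text
{'t': 41.47, 'p': array([ 0.4595, -0.1958,  0.0228]), 'tilt': np.float64(9.37), 'turn': np.float64(-0.0064), 'F': array([ 0.1, -0.1,  0.6]), 'op': 0.501, 'now_mm': array([-0.6,  4.8, 11.2]), 'afterturn_mm': array([-0.6,  4.8, 11.2])}
```

Emit:
{"method": "send_rows", "body": {"motion": [[[0,2,3],0],[[0,2,3],0],[[0,0,3],0],[[0,0,1],0],[[0,0,0],0]]}}

```text
time_s: 41.88
position: [0.4585, -0.1955, 0.0116]
tcp_rot: [[-0.272, -0.948, 0.162], [-0.962, 0.272, -0.026], [-0.02, -0.163, -0.986]]
force: [0.2, -0.5, -0.0]
opening: 0.501
```

Emit:
{"method": "send_rows", "body": {"motion": [[[0,0,0],0],[[0,0,0],0],[[0,0,0],0],[[0,0,0],0],[[0,0,0],0]], "gripper": 1.0}}

```text
time_s: 42.3
position: [0.4591, -0.196, 0.013]
tcp_rot: [[-0.273, -0.948, 0.164], [-0.962, 0.272, -0.027], [-0.019, -0.165, -0.986]]
force: [-0.7, 0.3, 1.0]
opening: 0.21
```

Emit:
{"method": "send_rows", "body": {"motion": [[[0,0,0],0],[[0,0,0],0],[[0,0,0],0],[[0,0,0],0],[[0,0,0],0]]}}

```text
time_s: 42.72
position: [0.4588, -0.1956, 0.013]
tcp_rot: [[-0.272, -0.948, 0.164], [-0.962, 0.272, -0.027], [-0.019, -0.165, -0.986]]
force: [-0.2, 1.1, -1.2]
opening: 0.154
```

Emit:
{"method": "send_rows", "body": {"motion": [[[0,0,-8],0],[[0,0,-20],0],[[0,0,-28],0],[[0,0,-30],0],[[0,0,-30],0]]}}

```text
time_s: 43.13
position: [0.435, -0.1898, 0.126]
tcp_rot: [[-0.273, -0.95, 0.149], [-0.962, 0.274, -0.017], [-0.025, -0.148, -0.989]]
force: [-0.1, -0.7, -2.0]
opening: 0.157
```

Emit:
{"method": "send_rows", "body": {"motion": [[[0,0,-30],-0.1],[[0,0,-30],-0.1],[[-5,-5,-20],-0.1],[[-15,-5,-10],0],[[-20,-8,0],0]]}}

```text
time_s: 43.55
position: [0.4366, -0.1509, 0.2291]
tcp_rot: [[0.028, -0.987, 0.156], [-0.999, -0.033, -0.028], [0.033, -0.155, -0.987]]
force: [0.5, 0.6, -1.2]
opening: 0.159
```

```bash
python3 - <<'E'
from h import *
plan((.626,.2065,.23))
cv2.imwrite("pics/ac.png",capture("wrist")["image"])
E
```

```text
{'t': 43.55, 'p': array([ 0.4366, -0.1509,  0.2291]), 'tilt': np.float64(9.13), 'turn': np.float64(0.0017), 'F': array([ 0.5,  0.6, -1.2]), 'op': 0.159, 'now_mm': array([-351.8, -198.9,   18.6]), 'afterturn_mm': array([-352.1, -198.3,   18.6])}
```

View pics/ac.png

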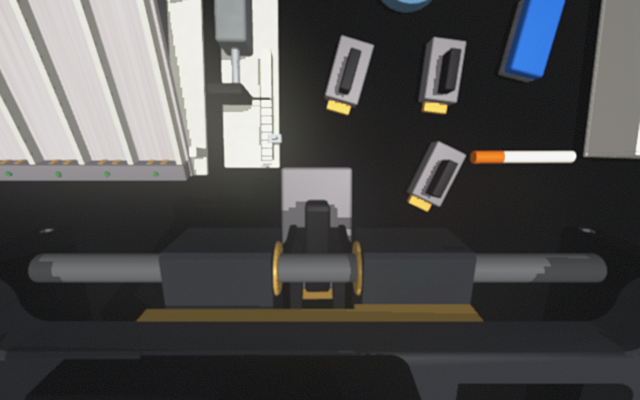

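Emit:
{"method": "send_rows", "body": {"motion": [[[-28,-16,0],0],[[-30,-17,0],0],[[-30,-17,0],0],[[-30,-17,0],0],[[-30,-17,0],0]]}}

```text
time_s: 44.02
position: [0.5128, 0.0037, 0.2386]
tcp_rot: [[0.017, -0.988, 0.153], [-0.999, -0.022, -0.031], [0.034, -0.152, -0.988]]
force: [1.1, -0.4, -0.6]
opening: 0.155
```

Emit:
{"method": "send_rows", "body": {"motion": [[[-30,-17,0],0],[[-30,-17,0],0],[[-30,-17,2],0],[[-30,-17,3],0],[[-25,-14,3],0]]}}

```text
time_s: 44.43
position: [0.5907, 0.1581, 0.2378]
tcp_rot: [[0.018, -0.989, 0.148], [-0.999, -0.023, -0.033], [0.036, -0.147, -0.988]]
force: [0.9, -0.3, -2.7]
opening: 0.156
```

```bash
python3 - <<'E'
from h import *
plan((.626,.2065,.21))
E
```

```text
{'t': 44.43, 'p': array([0.5907, 0.1581, 0.2378]), 'tilt': np.float64(8.72), 'turn': np.float64(-0.008), 'F': array([ 0.9, -0.3, -2.7]), 'op': 0.156, 'now_mm': array([-48.7, -31.9,  31.1]), 'afterturn_mm': array([-48.5, -32.3,  31.1])}
```

Emit:
{"method": "send_rows", "body": {"motion": [[[-18,-10,2],-0.008],[[-16,-9,4],0],[[-9,-6,5],0],[[-3,-3,5],0],[[0,-1,3],0]]}}

```text
time_s: 44.85
position: [0.6206, 0.2115, 0.2185]
tcp_rot: [[0.034, -0.989, 0.144], [-0.999, -0.039, -0.033], [0.038, -0.143, -0.989]]
force: [0.6, -0.3, -1.7]
opening: 0.155
```

```bash
python3 - <<'E'
from h import *
plan((.626,.2065,.18))
r=capture("wrist");a=r["image"];c=cam(r);R,t=deckT(.4763,.1187,.0263)
for q in((.16,.084,.0),(.21,.084,0),(.27,.059,0),(.27,.109,0),(.2,.059,0),(.2,.109,0)):
   u=proj(c,R@np.array(q)+t);cv2.circle(a,(int(u[0]),int(u[1])),3,(0,0,255),1)
cv2.imwrite("pics/ad.png",a)
s=capture("scene")["image"]; cv2.imwrite("pics/ads.png",cv2.resize(s[100:280,260:470],None,fx=3.7,fy=3.3))
E
```

```text
{'t': 44.85, 'p': array([0.6206, 0.2115, 0.2185]), 'tilt': np.float64(8.49), 'turn': np.float64(0.0073), 'F': array([ 0.6, -0.3, -1.7]), 'op': 0.155, 'now_mm': array([ 3.7,  0.4, 39. ]), 'afterturn_mm': array([ 3.7,  0.4, 39. ])}
```

View pics/ad.png

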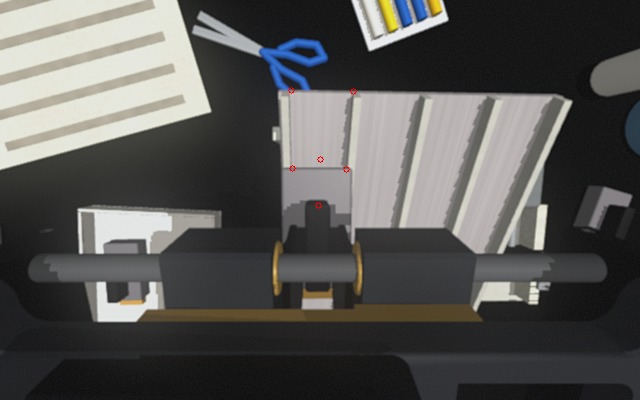

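View pics/ads.png

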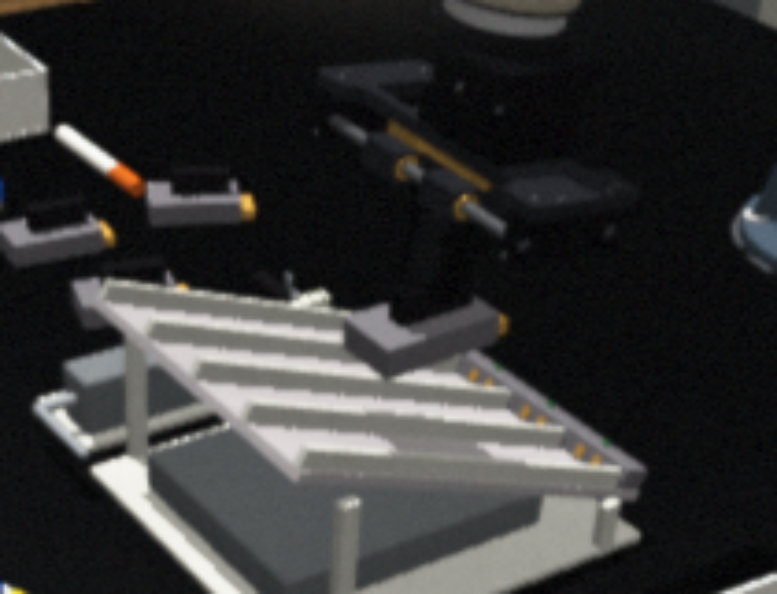

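Emit:
{"method": "send_rows", "body": {"motion": [[[2,0,6],0.007],[[1,0,8],0],[[0,0,8],0],[[0,0,6],0],[[0,0,4],0]]}}

```text
time_s: 45.37
position: [0.6241, 0.2008, 0.1852]
tcp_rot: [[0.019, -0.99, 0.142], [-0.999, -0.025, -0.036], [0.039, -0.141, -0.989]]
force: [-0.2, -0.2, -2.3]
opening: 0.156
```

```bash
python3 - <<'E'
from h import *
plan((.626,.2065,.165))
E
```

```text
{'t': 45.37, 'p': array([0.6241, 0.2008, 0.1852]), 'tilt': np.float64(8.44), 'turn': np.float64(-0.0071), 'F': array([-0.2, -0.2, -2.3]), 'op': 0.156, 'now_mm': array([-6.4,  0.9, 20.1]), 'afterturn_mm': array([-6.4,  0.8, 20.1])}
```

Emit:
{"method": "send_rows", "body": {"motion": [[[-2.5,0,2],-0.007],[[-2,0,2],0],[[-1,0,2],0],[[0,0,2],0],[[0,0,0],0]]}}

```text
time_s: 45.78
position: [0.6246, 0.2059, 0.1745]
tcp_rot: [[0.026, -0.99, 0.139], [-0.999, -0.031, -0.037], [0.041, -0.138, -0.99]]
force: [-0.2, 0.1, -1.7]
opening: 0.153
```

```bash
python3 - <<'E'
from h import *
plan((.626,.2065,.165))
r=capture("wrist");a=r["image"];c=cam(r);R,t=deckT(.4763,.1187,.0263)
for q in((.27,.059,0),(.27,.109,0),(.2,.059,0),(.2,.109,0)):
   u=proj(c,R@np.array(q)+t);cv2.circle(a,(int(u[0]),int(u[1])),3,(0,0,255),1)
cv2.imwrite("pics/ae.png",cv2.resize(a[60:260,240:400],None,fx=4.5,fy=3))
E
```

```text
{'t': 45.78, 'p': array([0.6246, 0.2059, 0.1745]), 'tilt': np.float64(8.29), 'turn': np.float64(-0.0002), 'F': array([-0.2,  0.1, -1.7]), 'op': 0.153, 'now_mm': array([-0.9, -0.1,  9.6]), 'afterturn_mm': array([-0.9, -0.1,  9.6])}
```

View pics/ae.png

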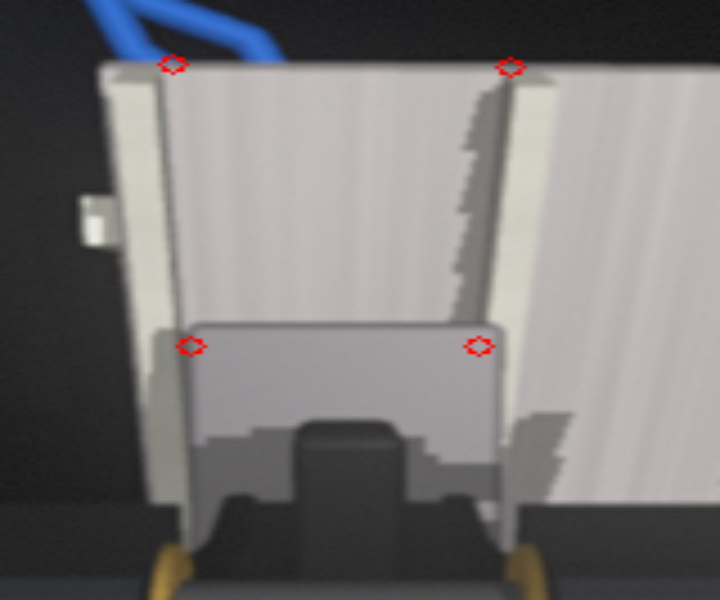

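Emit:
{"method": "send_rows", "body": {"motion": [[[-1,0,3],0],[[0,0,4],0],[[0,0,4],0],[[0,0,3],0],[[0,0,3],0]]}}

```text
time_s: 46.25
position: [0.6283, 0.2071, 0.1581]
tcp_rot: [[0.027, -0.989, 0.143], [-0.999, -0.032, -0.036], [0.04, -0.142, -0.989]]
force: [-0.5, -0.5, -1.2]
opening: 0.155
```

```bash
python3 - <<'E'
from h import *
plan((.626,.2065,.15))
E
```

```text
{'t': 46.25, 'p': array([0.6283, 0.2071, 0.1581]), 'tilt': np.float64(8.5), 'turn': np.float64(0.0004), 'F': array([-0.5, -0.5, -1.2]), 'op': 0.155, 'now_mm': array([0.2, 3.5, 7.7]), 'afterturn_mm': array([0.2, 3.5, 7.7])}
```

Emit:
{"method": "send_rows", "body": {"motion": [[[0,1,4],0],[[0,0,4],0],[[0,0,4],0],[[0,0,4],0],[[0,0,4],0]]}}

```text
time_s: 46.67
position: [0.6203, 0.2059, 0.1407]
tcp_rot: [[0.027, -0.992, 0.125], [-0.999, -0.032, -0.038], [0.042, -0.124, -0.991]]
force: [-7.1, -0.5, 8.1]
opening: 0.159
```

```bash
python3 - <<'E'
from h import *
plan((.626,.2065,.14))
s=capture("scene")["image"]; cv2.imwrite("pics/afs.png",cv2.resize(s[100:280,260:470],None,fx=3.7,fy=3.3))
E
```

```text
{'t': 46.67, 'p': array([0.6203, 0.2059, 0.1407]), 'tilt': np.float64(7.53), 'turn': np.float64(0.0003), 'F': array([-7.1, -0.5,  8.1]), 'op': 0.159, 'now_mm': array([-0.5, -5.6,  1.3]), 'afterturn_mm': array([-0.5, -5.6,  1.3])}
```

View pics/afs.png

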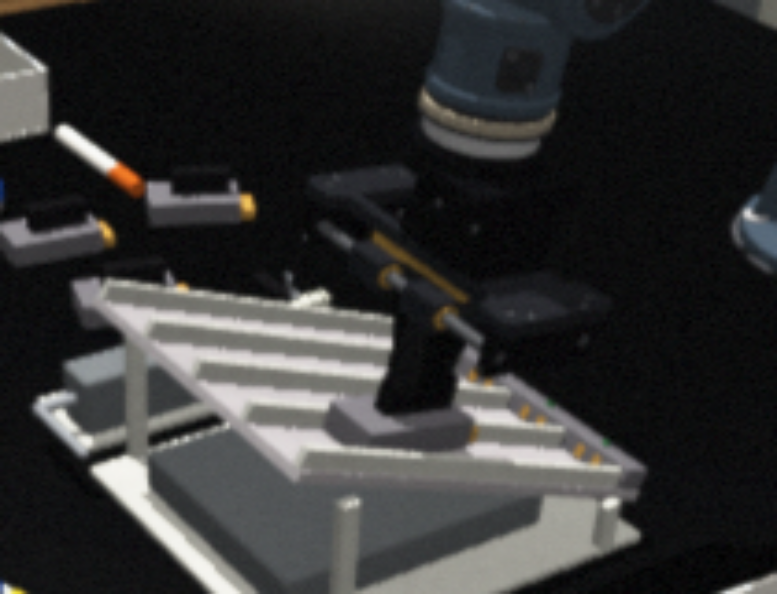

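Emit:
{"method": "send_rows", "body": {"motion": [[[0,0,4],0],[[0,0,4],0],[[0,0,4],0],[[0,0,3],0],[[0,0,0],0]]}}

```text
time_s: 47.13
position: [0.6152, 0.2053, 0.1301]
tcp_rot: [[0.028, -0.993, 0.116], [-0.999, -0.033, -0.039], [0.043, -0.115, -0.992]]
force: [0.5, -0.6, -0.7]
opening: 0.16
```

```bash
python3 - <<'E'
from h import *
plan((.626,.2065,.13))
s=capture("scene")["image"]; cv2.imwrite("pics/ags.png",cv2.resize(s[100:280,260:470],None,fx=3.7,fy=3.3))
E
```

```text
{'t': 47.13, 'p': array([0.6152, 0.2053, 0.1301]), 'tilt': np.float64(7.06), 'turn': np.float64(0.0016), 'F': array([ 0.5, -0.6, -0.7]), 'op': 0.16, 'now_mm': array([ -0.9, -10.8,   1.3]), 'afterturn_mm': array([ -0.9, -10.8,   1.3])}
```

View pics/ags.png

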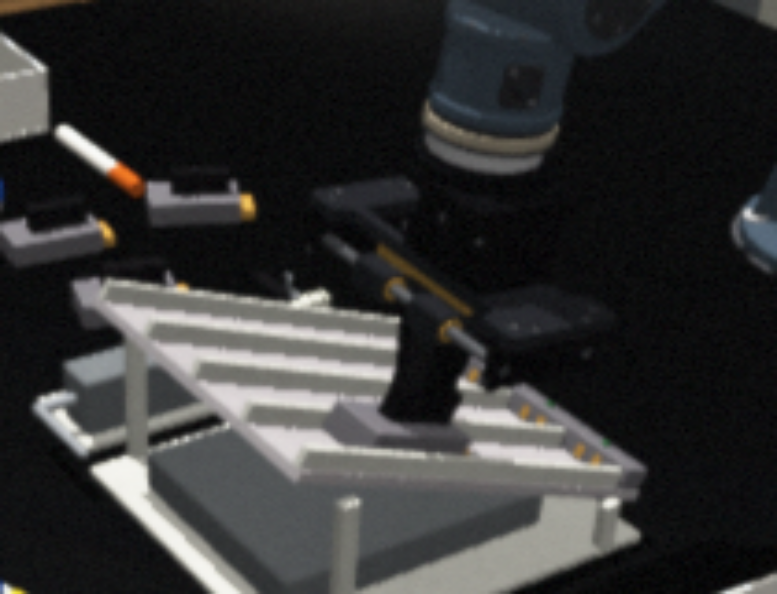

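Emit:
{"method": "send_rows", "body": {"motion": [[[0,0,0],0],[[0,0,0],0],[[0,0,0],0],[[0,0,0],0],[[0,0,0],0]], "gripper": 0.55}}

```text
time_s: 47.6
position: [0.6164, 0.2051, 0.1297]
tcp_rot: [[0.028, -0.993, 0.118], [-0.999, -0.033, -0.04], [0.043, -0.117, -0.992]]
force: [0.1, -0.0, -1.1]
opening: 0.418
```

Emit:
{"method": "send_rows", "body": {"motion": [[[0,0,-8],0],[[0,0,-15],0],[[0,0,-20],0],[[0,0,-25],0],[[0,0,-25],0]]}}

```text
time_s: 48.02
position: [0.6011, 0.2074, 0.2186]
tcp_rot: [[0.027, -0.994, 0.103], [-0.999, -0.032, -0.043], [0.046, -0.101, -0.994]]
force: [0.9, 0.7, 0.4]
opening: 0.449
```

```bash
python3 - <<'E'
from h import *
plan((.596,-.2,.23),yaw=-.235)
s=capture("scene")["image"]; cv2.imwrite("pics/ahs.png",cv2.resize(s[100:280,260:470],None,fx=3.7,fy=3.3))
E
```

```text
{'t': 48.02, 'p': array([0.6011, 0.2074, 0.2186]), 'tilt': np.float64(6.39), 'turn': np.float64(0.2623), 'F': array([0.9, 0.7, 0.4]), 'op': 0.449, 'now_mm': array([407.2,  16.9,   5.7]), 'afterturn_mm': array([397.7, -89.3,   5.7])}
```

View pics/ahs.png

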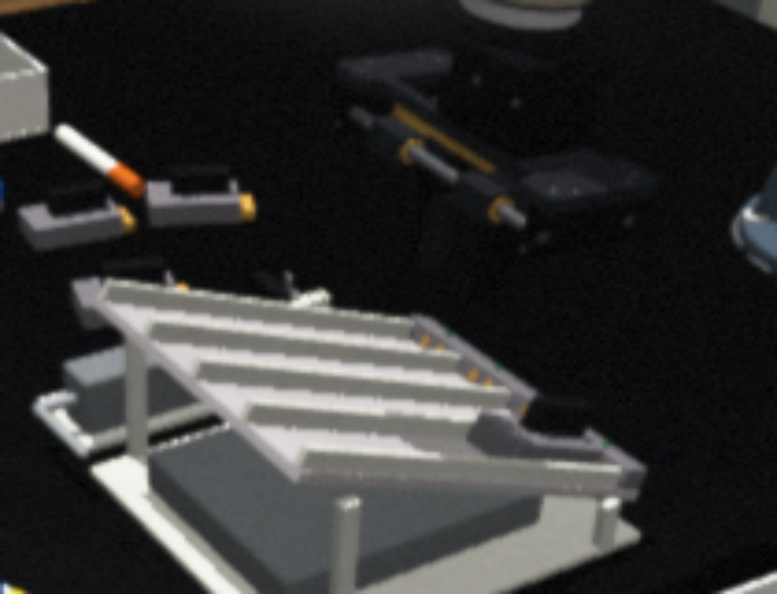

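Emit:
{"method": "send_rows", "body": {"motion": [[[25,8,-6],0],[[35,8,0],0],[[38,8,0],0],[[38,8,0],0],[[38,8,0],0]]}}

```text
time_s: 48.48
position: [0.5732, 0.0372, 0.2416]
tcp_rot: [[0.041, -0.99, 0.132], [-0.998, -0.046, -0.035], [0.041, -0.13, -0.991]]
force: [0.7, -0.5, 0.3]
opening: 0.448
```

Emit:
{"method": "send_rows", "body": {"motion": [[[38,8,0],0],[[38,8,0],0],[[38,8,0],0],[[38,8,0],0],[[38,8,0],0]]}}

```text
time_s: 48.9
position: [0.5395, -0.1627, 0.2482]
tcp_rot: [[0.044, -0.989, 0.138], [-0.998, -0.049, -0.037], [0.044, -0.136, -0.99]]
force: [0.5, -0.9, -0.2]
opening: 0.451
```

Emit:
{"method": "send_rows", "body": {"motion": [[[10,0,0],0.08],[[10,0,0],0.08],[[5,0,0],0],[[0,0,0],0],[[0,0,0],0]]}}

```text
time_s: 49.32
position: [0.5379, -0.1996, 0.2519]
tcp_rot: [[-0.13, -0.981, 0.142], [-0.991, 0.125, -0.045], [0.026, -0.147, -0.989]]
force: [-0.4, -0.2, -0.8]
opening: 0.448
```

```bash
python3 - <<'E'
from h import *
plan((.50,-.2,.22))
r=capture("wrist");c=cam(r);cv2.imwrite("pics/ai.png",r["image"])
for i in (0,1,3):
  for n,z in ((f"flat{i}_center",.024),(f"flat{i}_tip",0)):
      for d in place_of("wrist",n)[:2]: print(n,np.round(d["xy"],1),round(d["p"],2),np.round(atz(c,d["xy"],z),4)[:2])
E
```

```text
{'t': 49.32, 'p': array([ 0.5379, -0.1996,  0.2519]), 'tilt': np.float64(8.58), 'turn': np.float64(-0.1566), 'F': array([-0.4, -0.2, -0.8]), 'op': 0.448, 'now_mm': array([ 4.5, 41.8, 26.2]), 'afterturn_mm': array([-2.1, 42. , 26.2])}
flat0_center [303.7 155.2] 0.93 [ 0.5896 -0.1932]
flat0_tip [297.9 183.8] 0.84 [ 0.5495 -0.1787]
flat1_center [400.5 227.8] 0.68 [ 0.4685 -0.3177]
flat1_tip [228.4 189. ] 0.74 [ 0.5554 -0.0758]
flat3_center [407.3 155.2] 0.59 [ 0.5708 -0.3375]
flat3_tip [398.3 184.2] 0.58 [ 0.5291 -0.3276]
```

View pics/ai.png

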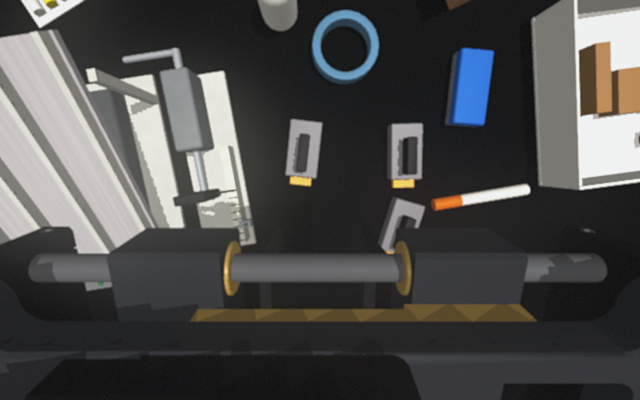

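```bash
python3 - <<'E'
from h import *
plan(tcp_for((.591,-.1932,.04),.09),yaw=-.235)
E
```

```text
{'t': 49.67, 'p': array([ 0.538 , -0.1988,  0.2517]), 'tilt': np.float64(8.56), 'turn': np.float64(0.105), 'F': array([-0.5,  0.2,  0.2]), 'op': 0.455, 'now_mm': array([-17.9, -20.3, 166. ]), 'afterturn_mm': array([-19.9, -18.3, 166. ])}
```

Emit:
{"method": "send_rows", "body": {"motion": [[[-4,-5,15],0.1],[[-5,-5,25],0],[[-5,-4,25],0],[[-3,-2,25],0],[[-2,-1,20],0]], "gripper": 0.5}}

```text
time_s: 50.08
position: [0.5808, -0.189, 0.149]
tcp_rot: [[-0.228, -0.961, 0.156], [-0.973, 0.223, -0.053], [0.016, -0.164, -0.986]]
force: [1.0, -0.0, -0.3]
opening: 0.499
```

```bash
python3 - <<'E'
from h import *
plan(tcp_for((.591,-.1932,.04),.05),yaw=-.235)
r=capture("wrist");a=r["image"];c=cam(r)
for q in((.591,-.1932,.049),(.591+.0243,-.1932-.0058,.049)):
   u=proj(c,q);print(u);cv2.circle(a,(int(u[0]),int(u[1])),3,(0,0,255),1)
cv2.imwrite("pics/aj.png",a)
E
```

```text
{'t': 50.08, 'p': array([ 0.5808, -0.189 ,  0.149 ]), 'tilt': np.float64(9.49), 'turn': np.float64(0.0044), 'F': array([ 1. , -0. , -0.3]), 'op': 0.499, 'now_mm': array([ 0. ,  7.1, 99.2]), 'afterturn_mm': array([ 0. ,  7.1, 99.2])}
[317.60506046 194.60401875]
[317.70265255 169.29078218]
```

View pics/aj.png

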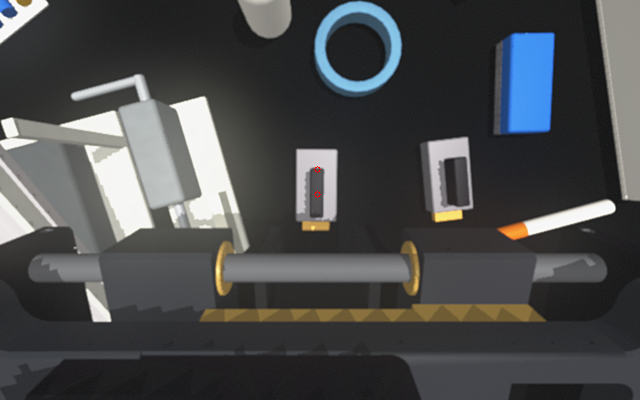

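Emit:
{"method": "send_rows", "body": {"motion": [[[0,2,12],0],[[0,2,18],0],[[0,2,18],0],[[0,1,15],0],[[0,0,10],0]]}}

```text
time_s: 50.55
position: [0.5856, -0.1885, 0.0715]
tcp_rot: [[-0.224, -0.963, 0.153], [-0.975, 0.219, -0.05], [0.014, -0.16, -0.987]]
force: [-0.9, -0.5, 0.9]
opening: 0.501
```

```bash
python3 - <<'E'
from h import *
plan(tcp_for((.591,-.1932,.04),.012),yaw=-.235)
E
```

```text
{'t': 50.55, 'p': array([ 0.5856, -0.1885,  0.0715]), 'tilt': np.float64(9.25), 'turn': np.float64(0.0095), 'F': array([-0.9, -0.5,  0.9]), 'op': 0.501, 'now_mm': array([ 2.9, -1.2, 60.5]), 'afterturn_mm': array([ 2.9, -1.3, 60.5])}
```

Emit:
{"method": "send_rows", "body": {"motion": [[[1,0,9],0.009],[[1,0,12],0],[[1,0,12],0],[[0,0,9],0],[[0,0,5],0]]}}

```text
time_s: 50.97
position: [0.5942, -0.1947, 0.0228]
tcp_rot: [[-0.232, -0.96, 0.155], [-0.973, 0.227, -0.051], [0.014, -0.163, -0.987]]
force: [-0.6, 0.2, 0.4]
opening: 0.5
```

```bash
python3 - <<'E'
from h import *
plan(tcp_for((.591,-.1932,.04),.012),yaw=-.235)
E
```

```text
{'t': 50.97, 'p': array([ 0.5942, -0.1947,  0.0228]), 'tilt': np.float64(9.42), 'turn': np.float64(0.0007), 'F': array([-0.6,  0.2,  0.4]), 'op': 0.5, 'now_mm': array([-0.4,  0.6, 10.8]), 'afterturn_mm': array([-0.4,  0.6, 10.8])}
```

Emit:
{"method": "send_rows", "body": {"motion": [[[0,0,3],0],[[0,0,3],0],[[0,0,3],0],[[0,0,0.5],0],[[0,0,0],0]]}}

```text
time_s: 51.38
position: [0.596, -0.1954, 0.0116]
tcp_rot: [[-0.232, -0.96, 0.155], [-0.973, 0.227, -0.051], [0.013, -0.162, -0.987]]
force: [0.2, 0.6, -0.3]
opening: 0.502
```

Emit:
{"method": "send_rows", "body": {"motion": [[[0,0,0],0],[[0,0,0],0],[[0,0,0],0],[[0,0,0],0],[[0,0,0],0]], "gripper": 1.0}}

```text
time_s: 51.8
position: [0.5968, -0.1957, 0.0132]
tcp_rot: [[-0.232, -0.96, 0.157], [-0.973, 0.227, -0.052], [0.014, -0.165, -0.986]]
force: [0.3, 0.0, 0.3]
opening: 0.206
```

Emit:
{"method": "send_rows", "body": {"motion": [[[0,0,0],0],[[0,0,0],0],[[0,0,0],0],[[0,0,0],0],[[0,0,0],0]]}}

```text
time_s: 52.22
position: [0.5966, -0.1954, 0.0132]
tcp_rot: [[-0.232, -0.96, 0.157], [-0.973, 0.227, -0.052], [0.014, -0.165, -0.986]]
force: [0.5, 0.9, -0.5]
opening: 0.155
```

Emit:
{"method": "send_rows", "body": {"motion": [[[0,0,-8],0],[[0,0,-20],0],[[0,0,-28],0],[[0,0,-32],0],[[0,0,-32],0]]}}

```text
time_s: 52.63
position: [0.5706, -0.1859, 0.1269]
tcp_rot: [[-0.232, -0.963, 0.137], [-0.973, 0.228, -0.041], [0.008, -0.142, -0.99]]
force: [0.3, -0.1, -2.0]
opening: 0.154
```

Emit:
{"method": "send_rows", "body": {"motion": [[[0,0,-32],-0.09],[[0,0,-32],-0.09],[[0,0,-28],-0.08],[[-15,-4,-10],0],[[-25,-4,0],0]]}}

```text
time_s: 53.05
position: [0.5621, -0.1451, 0.2408]
tcp_rot: [[0.031, -0.989, 0.145], [-0.998, -0.038, -0.049], [0.054, -0.144, -0.988]]
force: [1.2, 0.7, -1.9]
opening: 0.155
```

```bash
python3 - <<'E'
from h import *
plan((.626,.1505,.22))
E
```

```text
{'t': 53.05, 'p': array([ 0.5621, -0.1451,  0.2408]), 'tilt': np.float64(8.83), 'turn': np.float64(0.0043), 'F': array([ 1.2,  0.7, -1.9]), 'op': 0.155, 'now_mm': array([-294.2,  -71.5,   15.3]), 'afterturn_mm': array([-294.5,  -70.2,   15.3])}
```

Emit:
{"method": "send_rows", "body": {"motion": [[[-32,-8,0],0],[[-32,-8,0],0],[[-32,-8,0],0],[[-32,-8,0],0],[[-32,-8,0],0]]}}

```text
time_s: 53.47
position: [0.5948, 0.0191, 0.2422]
tcp_rot: [[0.022, -0.989, 0.148], [-0.998, -0.03, -0.053], [0.057, -0.146, -0.988]]
force: [1.2, -0.7, -2.4]
opening: 0.154
```

Emit:
{"method": "send_rows", "body": {"motion": [[[-32,-8,0],0],[[-30,-8,2],0],[[-25,-6,4],0],[[-18,-4,4],0],[[-5,-2,4],0]]}}

```text
time_s: 53.88
position: [0.6192, 0.1408, 0.2271]
tcp_rot: [[0.027, -0.989, 0.147], [-0.998, -0.035, -0.05], [0.055, -0.145, -0.988]]
force: [-0.3, -0.3, -2.1]
opening: 0.157
```

```bash
python3 - <<'E'
from h import *
plan((.626,.1505,.19))
E
```

```text
{'t': 53.88, 'p': array([0.6192, 0.1408, 0.2271]), 'tilt': np.float64(8.91), 'turn': np.float64(0.0008), 'F': array([-0.3, -0.3, -2.1]), 'op': 0.157, 'now_mm': array([-11.5,  -1.7,  37.2]), 'afterturn_mm': array([-11.5,  -1.7,  37.2])}
```

Emit:
{"method": "send_rows", "body": {"motion": [[[-4,0,6],0],[[-4,0,8],0],[[-2,0,8],0],[[-1,0,5],0],[[0,0,3],0]]}}

```text
time_s: 54.3
position: [0.6211, 0.149, 0.1932]
tcp_rot: [[0.027, -0.989, 0.142], [-0.998, -0.035, -0.052], [0.056, -0.14, -0.988]]
force: [1.0, 0.3, -2.7]
opening: 0.155
```

```bash
python3 - <<'E'
from h import *
plan((.626,.1505,.175))
E
```

```text
{'t': 54.3, 'p': array([0.6211, 0.149 , 0.1932]), 'tilt': np.float64(8.71), 'turn': np.float64(0.0008), 'F': array([ 1. ,  0.3, -2.7]), 'op': 0.155, 'now_mm': array([-2.4, -2.4, 18.6]), 'afterturn_mm': array([-2.4, -2.4, 18.6])}
```

Emit:
{"method": "send_rows", "body": {"motion": [[[-1.5,-1,3],0],[[-1,-1,5],0],[[0,0,5],0],[[0,0,2],0],[[0,0,0],0]]}}

```text
time_s: 54.72
position: [0.6253, 0.1473, 0.1756]
tcp_rot: [[0.023, -0.99, 0.139], [-0.998, -0.03, -0.054], [0.057, -0.138, -0.989]]
force: [0.1, 0.1, -1.8]
opening: 0.161
```

```bash
python3 - <<'E'
from h import *
plan((.626,.1505,.16))
r=capture("wrist");a=r["image"];c=cam(r);R,t=deckT(.4763,.1187,.0263)
for q in((.27,.003,0),(.27,.053,0),(.2,.003,0),(.2,.053,0)):
   u=proj(c,R@np.array(q)+t);cv2.circle(a,(int(u[0]),int(u[1])),3,(0,0,255),1)
cv2.imwrite("pics/ak.png",cv2.resize(a[60:260,240:400],None,fx=4.5,fy=3))
E
```

```text
{'t': 54.72, 'p': array([0.6253, 0.1473, 0.1756]), 'tilt': np.float64(8.59), 'turn': np.float64(-0.0037), 'F': array([ 0.1,  0.1, -1.8]), 'op': 0.161, 'now_mm': array([-4.1,  1.4, 15.3]), 'afterturn_mm': array([-4.1,  1.4, 15.3])}
```

View pics/ak.png

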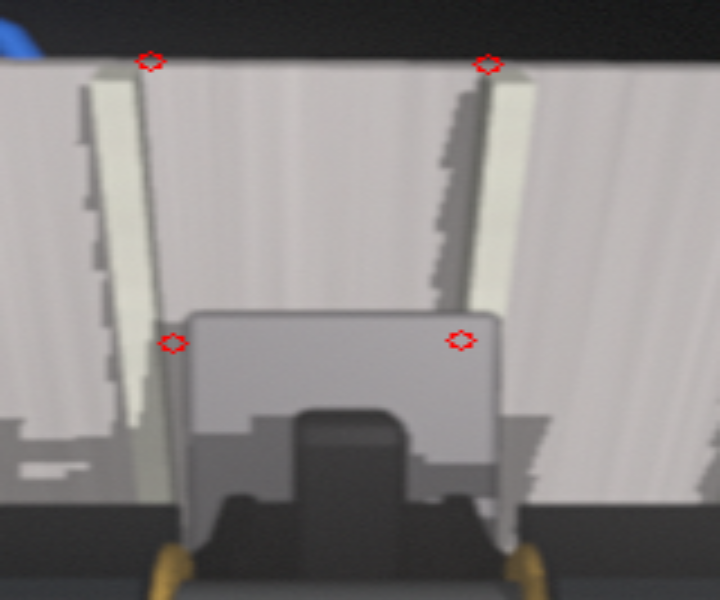

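Emit:
{"method": "send_rows", "body": {"motion": [[[-2.5,0,0],-0.003],[[-1,0,0],0],[[0,0,2],0],[[0,0,2],0],[[0,0,1],0]]}}

```text
time_s: 55.18
position: [0.627, 0.1513, 0.1719]
tcp_rot: [[0.026, -0.989, 0.143], [-0.998, -0.034, -0.053], [0.058, -0.141, -0.988]]
force: [-0.1, 0.1, -1.6]
opening: 0.157
```

```bash
python3 - <<'E'
from h import *
plan((.626,.1505,.16))
r=capture("wrist");a=r["image"]
cv2.imwrite("pics/al.png",cv2.resize(a[60:260,240:400],None,fx=4.5,fy=3))
E
```

```text
{'t': 55.18, 'p': array([0.627 , 0.1513, 0.1719]), 'tilt': np.float64(8.77), 'turn': np.float64(-0.0001), 'F': array([-0.1,  0.1, -1.6]), 'op': 0.157, 'now_mm': array([ 0. ,  2.7, 11.6]), 'afterturn_mm': array([ 0. ,  2.7, 11.6])}
```

View pics/al.png

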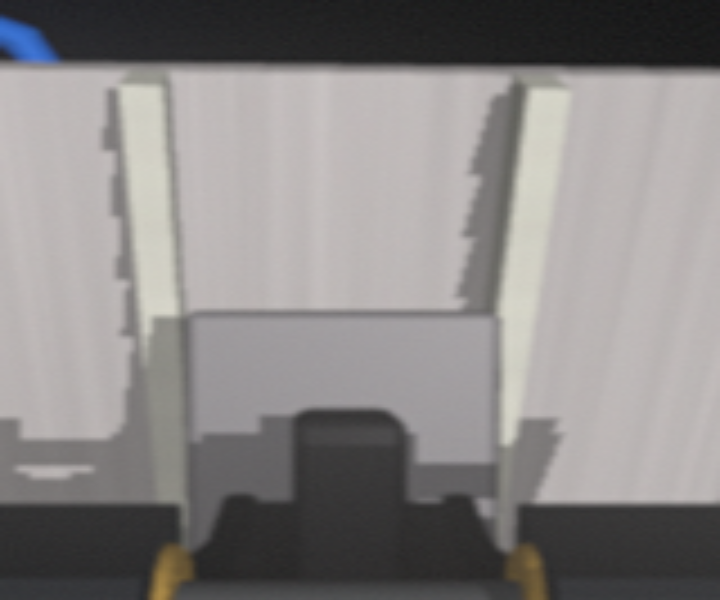

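Centred between the lane walls. Pressing down as before.

Emit:
{"method": "send_rows", "body": {"motion": [[[0,1,4],0],[[0,0,4],0],[[0,0,4],0],[[0,0,4],0],[[0,0,4],0]]}}

```text
time_s: 55.65
position: [0.627, 0.1498, 0.1512]
tcp_rot: [[0.026, -0.99, 0.139], [-0.998, -0.034, -0.054], [0.058, -0.137, -0.989]]
force: [-12.7, -1.0, 13.8]
opening: 0.156
```

Emit:
{"method": "send_rows", "body": {"motion": [[[0,0,4],0],[[0,0,4],0],[[0,0,4],0],[[0,0,4],0],[[0,0,4],0]]}}

```text
time_s: 56.07
position: [0.6172, 0.1486, 0.1333]
tcp_rot: [[0.027, -0.993, 0.116], [-0.998, -0.034, -0.056], [0.06, -0.115, -0.992]]
force: [-6.3, -0.1, 4.9]
opening: 0.156
```

```bash
python3 - <<'E'
from h import *
plan((.626,.1505,.13))
s=capture("scene")["image"]; cv2.imwrite("pics/ams.png",cv2.resize(s[100:280,260:470],None,fx=3.7,fy=3.3))
E
```

```text
{'t': 56.07, 'p': array([0.6172, 0.1486, 0.1333]), 'tilt': np.float64(7.42), 'turn': np.float64(0.001), 'F': array([-6.3, -0.1,  4.9]), 'op': 0.156, 'now_mm': array([-1.8, -8.4,  4.2]), 'afterturn_mm': array([-1.8, -8.4,  4.2])}
```

View pics/ams.png

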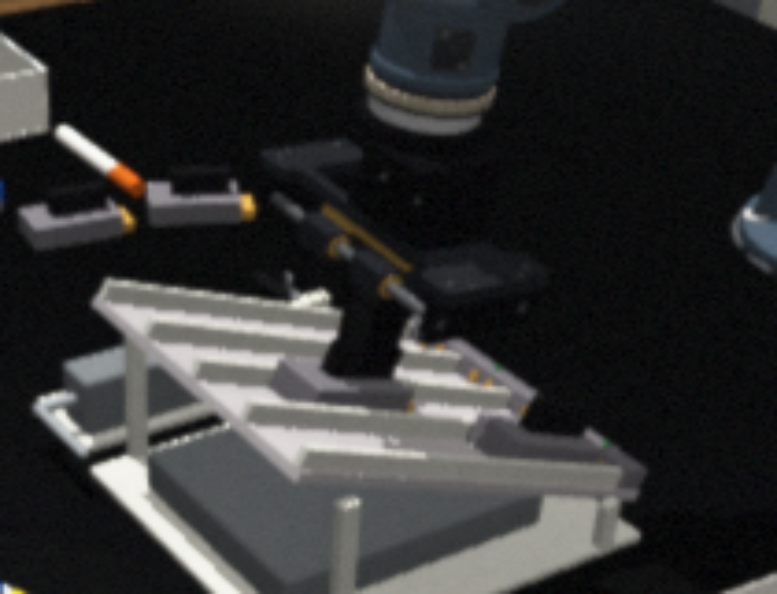

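Emit:
{"method": "send_rows", "body": {"motion": [[[0,0,3],0],[[0,0,3],0],[[0,0,2],0],[[0,0,0],0],[[0,0,0],0]]}}

```text
time_s: 56.53
position: [0.6163, 0.1486, 0.1313]
tcp_rot: [[0.028, -0.993, 0.117], [-0.998, -0.035, -0.056], [0.06, -0.115, -0.992]]
force: [-0.6, 0.5, -0.6]
opening: 0.157
```

Emit:
{"method": "send_rows", "body": {"motion": [[[0,0,0],0],[[0,0,0],0],[[0,0,0],0],[[0,0,0],0],[[0,0,0],0]], "gripper": 0.55}}

```text
time_s: 56.95
position: [0.618, 0.1482, 0.1306]
tcp_rot: [[0.028, -0.992, 0.119], [-0.998, -0.035, -0.057], [0.06, -0.117, -0.991]]
force: [-0.1, -0.4, -0.2]
opening: 0.418
```

Emit:
{"method": "send_rows", "body": {"motion": [[[0,0,-8],0],[[0,0,-15],0],[[0,0,-20],0],[[0,0,-25],0],[[0,0,-25],0]]}}

```text
time_s: 57.37
position: [0.6027, 0.1526, 0.2199]
tcp_rot: [[0.027, -0.994, 0.104], [-0.998, -0.034, -0.059], [0.062, -0.102, -0.993]]
force: [0.7, 0.0, -0.2]
opening: 0.451
```

```bash
python3 - <<'E'
from h import *
plan((.48,-.32,.24),yaw=-.3)
s=capture("scene")["image"]; cv2.imwrite("pics/ans.png",cv2.resize(s[100:280,260:470],None,fx=3.7,fy=3.3))
E
```

```text
{'t': 57.37, 'p': array([0.6027, 0.1526, 0.2199]), 'tilt': np.float64(6.84), 'turn': np.float64(0.3274), 'F': array([ 0.7,  0. , -0.2]), 'op': 0.451, 'now_mm': array([469.4, 135.8,  -5. ]), 'afterturn_mm': array([488.1, -22.3,  -5. ])}
```

View pics/ans.png

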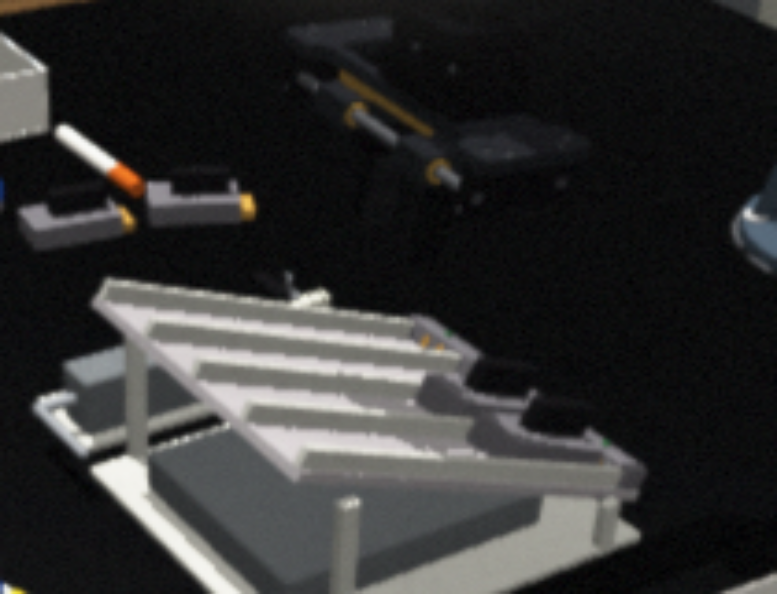

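Emit:
{"method": "send_rows", "body": {"motion": [[[28,8,-6],0],[[36,11,0],0],[[39,12,0],0],[[39,12,0],0],[[39,12,0],0]]}}

```text
time_s: 57.83
position: [0.5608, -0.0258, 0.2446]
tcp_rot: [[0.042, -0.99, 0.134], [-0.997, -0.05, -0.053], [0.059, -0.132, -0.99]]
force: [1.4, 0.1, 0.7]
opening: 0.448
```

Emit:
{"method": "send_rows", "body": {"motion": [[[39,12,0],0],[[39,12,0],0],[[39,12,0],0],[[39,12,0],0],[[39,12,0],0]]}}

```text
time_s: 58.25
position: [0.5078, -0.228, 0.2525]
tcp_rot: [[0.044, -0.989, 0.141], [-0.997, -0.053, -0.057], [0.063, -0.138, -0.988]]
force: [1.4, -0.2, -0.8]
opening: 0.449
```

Emit:
{"method": "send_rows", "body": {"motion": [[[20,10,0],0.1],[[20,5,0],0.1],[[5,0,0],0],[[0,0,0],0],[[0,0,0],0]]}}

```text
time_s: 58.67
position: [0.4892, -0.2854, 0.2561]
tcp_rot: [[-0.171, -0.975, 0.145], [-0.984, 0.163, -0.065], [0.04, -0.154, -0.987]]
force: [0.3, 0.6, 0.2]
opening: 0.454
```

```bash
python3 - <<'E'
from h import *
plan((.48,-.27,.22),yaw=-.3)
r=capture("wrist");c=cam(r);cv2.imwrite("pics/ao.png",r["image"])
for i in (1,3):
  for n,z in ((f"flat{i}_center",.024),(f"flat{i}_tip",0)):
      for d in place_of("wrist",n)[:2]: print(n,np.round(d["xy"],1),round(d["p"],2),np.round(atz(c,d["xy"],z),4)[:2])
E
```

```text
{'t': 58.67, 'p': array([ 0.4892, -0.2854,  0.2561]), 'tilt': np.float64(9.14), 'turn': np.float64(0.128), 'F': array([0.3, 0.6, 0.2]), 'op': 0.454, 'now_mm': array([-15. ,  17. ,  33.3]), 'afterturn_mm': array([-12.7,  18.8,  33.3])}
flat1_center [333.2 204.3] 0.85 [ 0.4663 -0.3141]
flat1_tip [330.4 229.1] 0.73 [ 0.4257 -0.3052]
flat3_tip [335.9 159.6] 0.74 [ 0.5284 -0.3309]
```

View pics/ao.png

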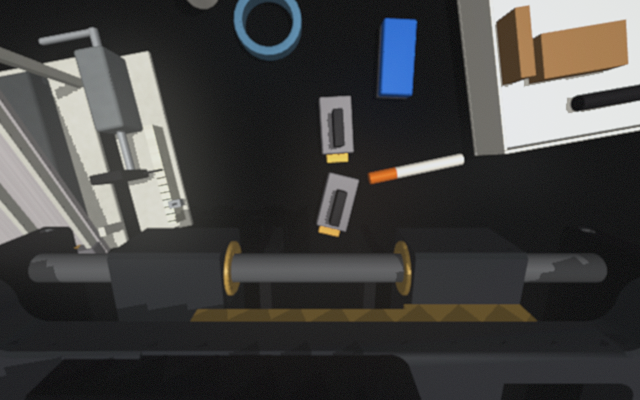

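```bash
python3 - <<'E'
from h import *
r=capture("wrist");c=cam(r);a=r["image"]
cv2.imwrite("pics/ap.png",cv2.resize(a[85:245,300:380],None,fx=7,fy=3.7,interpolation=cv2.INTER_CUBIC))
E
```

```text
(no output)
```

View pics/ap.png

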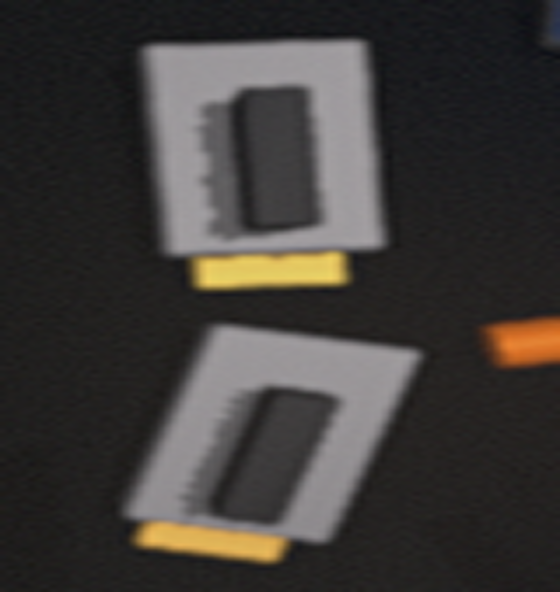

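```bash
python3 - <<'E'
from h import *
c=cam(capture("wrist"))
P={"flat3":[(145,45),(367,40),(386,247),(167,255)],"flat1":[(212,325),(422,352),(330,542),(127,517)]}
for k,v in P.items():
    q=np.array([atz(c,(300+x/7,85+y/3.7),.024)[:2] for x,y in v])
    e1=q[1]-q[0]; e=(q[0]+q[1]-q[2]-q[3])/2; yaw=np.arctan2(e[1],e[0]); L=np.linalg.norm(e); up=(q[0]+q[1])/2
    print(k,"w",np.linalg.norm(e1),"yaw",np.arctan2(e1[1],e1[0])+np.pi/2,"len",L,"yaw",yaw,"c up",up-.045*e/L,"c mean",q.mean(0)-.006*e/L)
plan(tcp_for((.466,-.317,.04),.10),yaw=-.39)
E
```

```text
flat3 w 0.0440372413306282 yaw -0.12065698157507554 len 0.07728148599408399 yaw -0.10986160707804643 c up [ 0.56939847 -0.33715385] c mean [ 0.56975556 -0.33719324]
flat1 w 0.04427911912738828 yaw -0.4088405344151431 len 0.07670543238056499 yaw -0.4026154349508677 c up [ 0.46158153 -0.31877206] c mean [ 0.46217706 -0.31902568]
{'t': 59.02, 'p': array([ 0.4896, -0.2844,  0.2558]), 'tilt': np.float64(9.11), 'turn': np.float64(0.2192), 'F': array([-0.3,  1.1, -0.7]), 'op': 0.453, 'now_mm': array([ 27.6,  50.8, 151. ]), 'afterturn_mm': array([ 38. ,  43.6, 151. ])}
```

Emit:
{"method": "send_rows", "body": {"motion": [[[5,12,10],0.12],[[8,12,20],0.11],[[10,10,22],0],[[8,6,22],0],[[6,4,18],0]], "gripper": 0.5}}

```text
time_s: 59.43
position: [0.4547, -0.3126, 0.1618]
tcp_rot: [[-0.389, -0.908, 0.157], [-0.921, 0.382, -0.075], [0.007, -0.174, -0.985]]
force: [-0.6, -0.1, -0.7]
opening: 0.501
```

```bash
python3 - <<'E'
from h import *
plan(tcp_for((.4625,-.3185,.04),.05),yaw=-.405)
r=capture("wrist");a=r["image"];c=cam(r)
for q in((.4625,-.3185,.049),(.4625+.025*np.cos(.405),-.3185-.025*np.sin(.405),.049)):
   u=proj(c,q);print(u);cv2.circle(a,(int(u[0]),int(u[1])),3,(0,0,255),1)
cv2.imwrite("pics/aq.png",a)
E
```

```text
{'t': 59.43, 'p': array([ 0.4547, -0.3126,  0.1618]), 'tilt': np.float64(10.03), 'turn': np.float64(0.005), 'F': array([-0.6, -0.1, -0.7]), 'op': 0.501, 'now_mm': array([  1.5,  11.9, 111.5]), 'afterturn_mm': array([  1.5,  11.9, 111.5])}
[318.79640071 195.88172987]
[318.93033443 171.62610974]
```

View pics/aq.png

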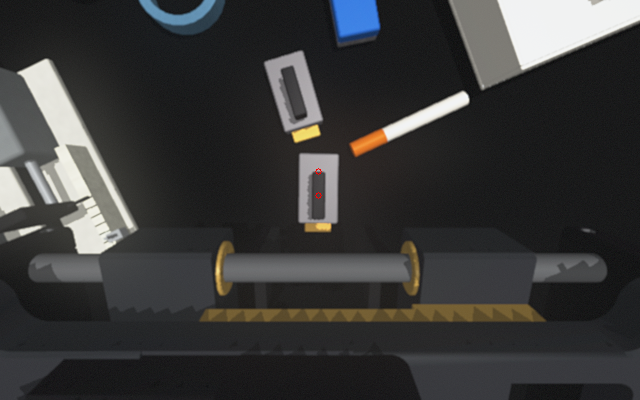

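Aligned; descending.

Emit:
{"method": "send_rows", "body": {"motion": [[[0,3,13],0.005],[[0,3,20],0],[[0,2,20],0],[[0,2,16],0],[[0,0,11],0]]}}

```text
time_s: 59.9
position: [0.459, -0.3137, 0.0781]
tcp_rot: [[-0.392, -0.906, 0.156], [-0.92, 0.386, -0.073], [0.006, -0.173, -0.985]]
force: [-0.1, -0.3, -0.6]
opening: 0.496
```

```bash
python3 - <<'E'
from h import *
plan(tcp_for((.4625,-.3185,.04),.012),yaw=-.405)
E
```

```text
{'t': 59.9, 'p': array([ 0.459 , -0.3137,  0.0781]), 'tilt': np.float64(9.94), 'turn': np.float64(0.0017), 'F': array([-0.1, -0.3, -0.6]), 'op': 0.496, 'now_mm': array([ 2.8,  1.6, 66.9]), 'afterturn_mm': array([ 2.8,  1.6, 66.9])}
```

Emit:
{"method": "send_rows", "body": {"motion": [[[1,0,10],0.002],[[1,0,14],0],[[1,0,14],0],[[0,0,10],0],[[0,0,5],0]]}}

```text
time_s: 60.32
position: [0.4701, -0.3204, 0.0244]
tcp_rot: [[-0.391, -0.906, 0.159], [-0.92, 0.384, -0.074], [0.006, -0.176, -0.984]]
force: [0.6, -0.4, -0.0]
opening: 0.498
```

```bash
python3 - <<'E'
from h import *
plan(tcp_for((.4625,-.3185,.04),.012),yaw=-.405)
E
```

```text
{'t': 60.32, 'p': array([ 0.4701, -0.3204,  0.0244]), 'tilt': np.float64(10.12), 'turn': np.float64(0.0032), 'F': array([ 0.6, -0.4, -0. ]), 'op': 0.498, 'now_mm': array([ 1.3,  4.9, 11.8]), 'afterturn_mm': array([ 1.3,  4.9, 11.8])}
```

Emit:
{"method": "send_rows", "body": {"motion": [[[0,2,3],0],[[0,2,3],0],[[0,0,3],0],[[0,0,1],0],[[0,0,0],0]]}}

```text
time_s: 60.73
position: [0.469, -0.3196, 0.0137]
tcp_rot: [[-0.39, -0.907, 0.16], [-0.921, 0.383, -0.075], [0.007, -0.177, -0.984]]
force: [0.2, -0.2, -0.7]
opening: 0.502
```

Emit:
{"method": "send_rows", "body": {"motion": [[[0,0,0],0],[[0,0,0],0],[[0,0,0],0],[[0,0,0],0],[[0,0,0],0]], "gripper": 1.0}}

```text
time_s: 61.15
position: [0.4695, -0.3203, 0.0153]
tcp_rot: [[-0.39, -0.906, 0.162], [-0.921, 0.383, -0.077], [0.008, -0.179, -0.984]]
force: [0.0, -0.1, 0.5]
opening: 0.209
```

Emit:
{"method": "send_rows", "body": {"motion": [[[0,0,0],0],[[0,0,0],0],[[0,0,0],0],[[0,0,0],0],[[0,0,0],0]]}}

```text
time_s: 61.57
position: [0.4695, -0.3205, 0.0153]
tcp_rot: [[-0.39, -0.906, 0.162], [-0.921, 0.383, -0.077], [0.008, -0.18, -0.984]]
force: [-0.7, -0.1, -0.7]
opening: 0.157
```

Emit:
{"method": "send_rows", "body": {"motion": [[[0,0,-8],0],[[0,0,-20],0],[[0,0,-28],0],[[0,0,-32],0],[[0,0,-32],0]]}}

```text
time_s: 61.98
position: [0.4451, -0.3064, 0.1305]
tcp_rot: [[-0.39, -0.909, 0.149], [-0.921, 0.385, -0.062], [-0.001, -0.161, -0.987]]
force: [0.1, -0.5, -2.2]
opening: 0.154
```

Emit:
{"method": "send_rows", "body": {"motion": [[[0,0,-32],-0.11],[[0,0,-32],-0.11],[[0,0,-28],-0.11],[[-10,-5,-10],-0.1],[[-25,-8,0],0]]}}

```text
time_s: 62.4
position: [0.441, -0.2681, 0.2445]
tcp_rot: [[0.04, -0.987, 0.155], [-0.996, -0.052, -0.075], [0.082, -0.152, -0.985]]
force: [1.0, 0.2, -1.6]
opening: 0.151
```

```bash
python3 - <<'E'
from h import *
plan((.627,.0945,.22))
E
```

```text
{'t': 62.4, 'p': array([ 0.441 , -0.2681,  0.2445]), 'tilt': np.float64(9.94), 'turn': np.float64(0.0135), 'F': array([ 1. ,  0.2, -1.6]), 'op': 0.151, 'now_mm': array([-355.7, -198.7,   26. ]), 'afterturn_mm': array([-358.4, -193.8,   26. ])}
```

Emit:
{"method": "send_rows", "body": {"motion": [[[-30,-16,0],0.013],[[-32,-17,0],0],[[-32,-17,0],0],[[-32,-17,0],0],[[-32,-17,0],0]]}}

```text
time_s: 62.82
position: [0.5178, -0.1033, 0.249]
tcp_rot: [[0.016, -0.987, 0.157], [-0.996, -0.029, -0.081], [0.084, -0.155, -0.984]]
force: [0.4, 0.4, -1.4]
opening: 0.155
```

Emit:
{"method": "send_rows", "body": {"motion": [[[-32,-17,0],0],[[-32,-17,0],0],[[-32,-17,2],0],[[-32,-17,3],0],[[-28,-16,3],0]]}}

```text
time_s: 63.23
position: [0.5977, 0.0643, 0.2427]
tcp_rot: [[0.016, -0.988, 0.155], [-0.996, -0.029, -0.081], [0.084, -0.153, -0.985]]
force: [-0.3, -0.8, -1.9]
opening: 0.157
```

```bash
python3 - <<'E'
from h import *
plan((.627,.0945,.20))
E
```

```text
{'t': 63.23, 'p': array([0.5977, 0.0643, 0.2427]), 'tilt': np.float64(10.07), 'turn': np.float64(-0.0105), 'F': array([-0.3, -0.8, -1.9]), 'op': 0.157, 'now_mm': array([-33.2, -23.3,  44.2]), 'afterturn_mm': array([-33. , -23.6,  44.2])}
```

Emit:
{"method": "send_rows", "body": {"motion": [[[-12,-8,4],-0.01],[[-10,-7,8],0],[[-6,-4,8],0],[[-3,-2,8],0],[[0,0,4],0]]}}

```text
time_s: 63.65
position: [0.6233, 0.1019, 0.2097]
tcp_rot: [[0.033, -0.987, 0.155], [-0.996, -0.046, -0.078], [0.084, -0.152, -0.985]]
force: [0.5, 1.0, -2.4]
opening: 0.159
```

```bash
python3 - <<'E'
from h import *
plan((.627,.0945,.18))
E
```

```text
{'t': 63.65, 'p': array([0.6233, 0.1019, 0.2097]), 'tilt': np.float64(9.99), 'turn': np.float64(0.007), 'F': array([ 0.5,  1. , -2.4]), 'op': 0.159, 'now_mm': array([ 5. ,  1.2, 30.4]), 'afterturn_mm': array([ 5. ,  1.2, 30.4])}
```

Emit:
{"method": "send_rows", "body": {"motion": [[[1,0,6],0.007],[[0,0,8],0],[[0,0,8],0],[[0,0,4],0],[[0,0,0],0]]}}

```text
time_s: 64.07
position: [0.6246, 0.0935, 0.1791]
tcp_rot: [[0.02, -0.989, 0.148], [-0.996, -0.032, -0.08], [0.084, -0.146, -0.986]]
force: [-0.3, -0.8, -1.6]
opening: 0.153
```

```bash
python3 - <<'E'
from h import *
plan((.627,.0945,.17))
r=capture("wrist");a=r["image"]
cv2.imwrite("pics/ar.png",cv2.resize(a[60:260,240:400],None,fx=4.5,fy=3))
E
```

```text
{'t': 64.07, 'p': array([0.6246, 0.0935, 0.1791]), 'tilt': np.float64(9.68), 'turn': np.float64(-0.0065), 'F': array([-0.3, -0.8, -1.6]), 'op': 0.153, 'now_mm': array([-1.7, -1.1,  9.2]), 'afterturn_mm': array([-1.7, -1.1,  9.2])}
```

View pics/ar.png

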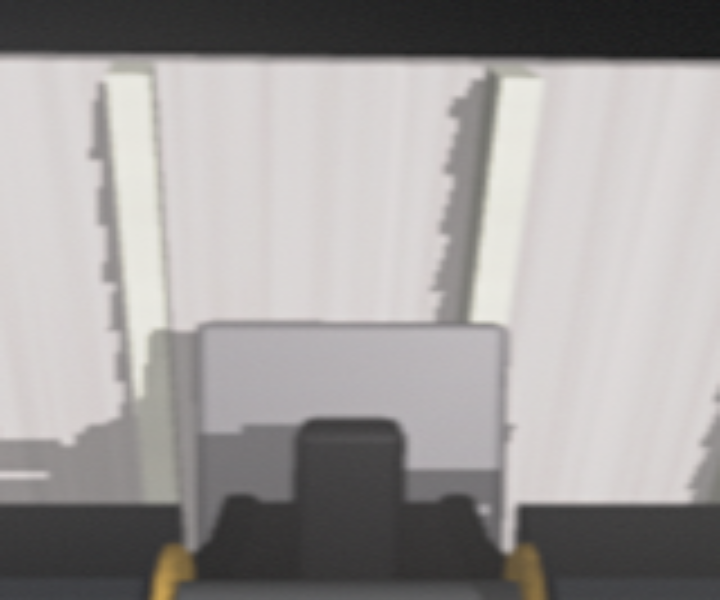

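```bash
python3 - <<'E'
from h import *
c=cam(capture("wrist")); p=bot.read_state()["position"]
R,t=deckT(.4763,.1187,.0263)
for z in (p[2]+.009,p[2]+.011,p[2]+.013):
    l=atz(c,(284.4,167.3),z); r=atz(c,(352.7,167.5),z); m=(l+r)/2
    print(np.round(l,4),np.round(r,4),"w",np.linalg.norm(l-r),"deck y of mid",(R.T@(m-t))[1])
# check deck: wall left inner top at upper end px
for q in((.27,-.003,.014),(.27,-.053,.014),(.27,-.003,.0),(.27,-.053,0.),(.22,-.003,.014),(.22,-.053,.014)): 
    u=proj(c,R@np.array(q)+t); print(q,np.round([(u[0]-240)*4.5,(u[1]-60)*3]))
E
```

```text
[0.6625 0.1158 0.189 ] [0.6631 0.0733 0.189 ] w 0.04253421142123421 deck y of mid -0.029077485286150735
[0.6625 0.1157 0.191 ] [0.6632 0.0737 0.191 ] w 0.04208201978237511 deck y of mid -0.028894743683057316
[0.6626 0.1157 0.193 ] [0.6632 0.0741 0.193 ] w 0.04162982814351602 deck y of mid -0.028712002079963883
(0.27, -0.003, 0.014) [160.  70.]
(0.27, -0.053, 0.014) [511.  73.]
(0.27, -0.003, 0.0) [163.  57.]
(0.27, -0.053, 0.0) [494.  60.]
(0.22, -0.003, 0.014) [173. 288.]
(0.22, -0.053, 0.014) [482. 287.]
```

Emit:
{"method": "send_rows", "body": {"motion": [[[-2,0,1],-0.006],[[-1.5,0,2],0],[[-0.5,0,3],0],[[0,0,2],0],[[0,0,0],0]]}}

```text
time_s: 64.58
position: [0.6277, 0.0975, 0.1733]
tcp_rot: [[0.026, -0.988, 0.154], [-0.996, -0.039, -0.08], [0.085, -0.151, -0.985]]
force: [-0.5, 0.4, -0.9]
opening: 0.15
```

```bash
python3 - <<'E'
from h import *
plan((.627,.0955,.165))
r=capture("wrist");a=r["image"]
cv2.imwrite("pics/as.png",cv2.resize(a[60:260,240:400],None,fx=4.5,fy=3))
E
```

```text
{'t': 64.58, 'p': array([0.6277, 0.0975, 0.1733]), 'tilt': np.float64(9.98), 'turn': np.float64(-0.0001), 'F': array([-0.5,  0.4, -0.9]), 'op': 0.15, 'now_mm': array([1.3, 2. , 8.2]), 'afterturn_mm': array([1.3, 2. , 8.2])}
```

View pics/as.png

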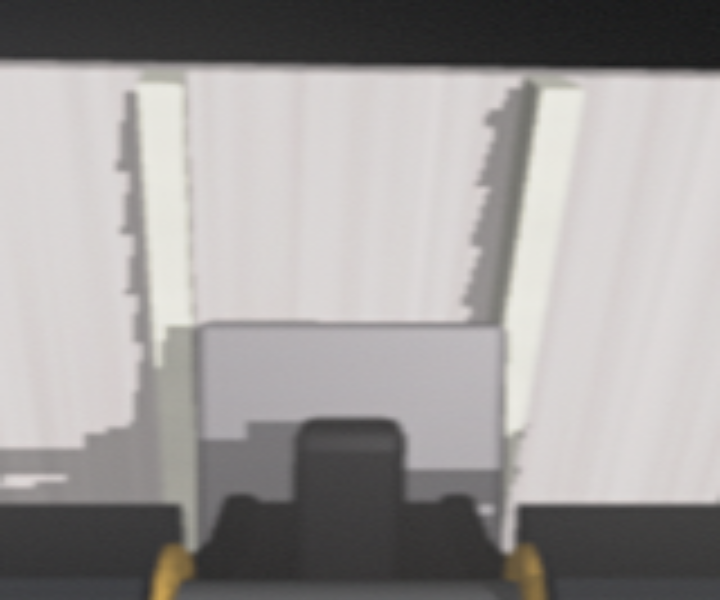

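Emit:
{"method": "send_rows", "body": {"motion": [[[-0.3,1,4],0],[[-0.3,0,4],0],[[-0.3,0,4],0],[[-0.3,0,4],0],[[-0.3,0,4],0]]}}

```text
time_s: 65.05
position: [0.6284, 0.0967, 0.1534]
tcp_rot: [[0.027, -0.988, 0.151], [-0.996, -0.04, -0.083], [0.088, -0.148, -0.985]]
force: [-13.2, -4.7, 16.3]
opening: 0.154
```

Emit:
{"method": "send_rows", "body": {"motion": [[[-0.3,0,4],0],[[-0.3,0,4],0],[[0,0,4],0],[[0,0,4],0],[[0,0,4],0]]}}

```text
time_s: 65.47
position: [0.6188, 0.0917, 0.1362]
tcp_rot: [[0.029, -0.991, 0.128], [-0.995, -0.041, -0.091], [0.095, -0.124, -0.988]]
force: [-6.4, 1.0, 5.3]
opening: 0.156
```

Emit:
{"method": "send_rows", "body": {"motion": [[[0,0,3],0],[[0,0,3],0],[[0,0,2],0],[[0,0,0],0],[[0,0,0],0]]}}

```text
time_s: 65.88
position: [0.6173, 0.0917, 0.1334]
tcp_rot: [[0.029, -0.992, 0.127], [-0.995, -0.041, -0.091], [0.096, -0.123, -0.988]]
force: [-0.7, 0.6, -0.5]
opening: 0.153
```

```bash
python3 - <<'E'
from h import *
plan((.627,.0945,.13))
s=capture("scene")["image"]; cv2.imwrite("pics/ats.png",cv2.resize(s[100:280,260:470],None,fx=3.7,fy=3.3))
E
```

```text
{'t': 65.88, 'p': array([0.6173, 0.0917, 0.1334]), 'tilt': np.float64(8.98), 'turn': np.float64(0.0028), 'F': array([-0.7,  0.6, -0.5]), 'op': 0.153, 'now_mm': array([-2.9, -9.3,  4.4]), 'afterturn_mm': array([-2.9, -9.3,  4.4])}
```

View pics/ats.png

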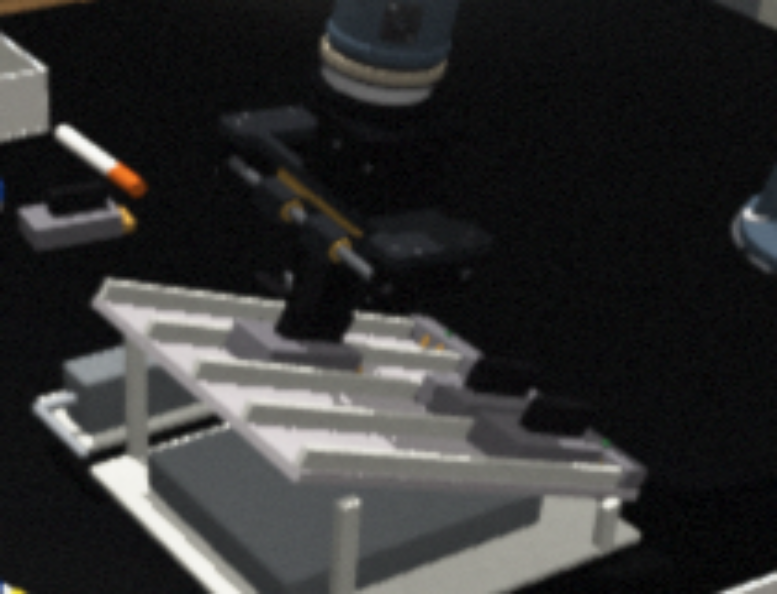

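Seated in its lane. Release.

Emit:
{"method": "send_rows", "body": {"motion": [[[0,0,0],0],[[0,0,0],0],[[0,0,0],0],[[0,0,0],0],[[0,0,0],0]], "gripper": 0.55}}

```text
time_s: 66.35
position: [0.6182, 0.0911, 0.1319]
tcp_rot: [[0.029, -0.991, 0.127], [-0.995, -0.041, -0.092], [0.096, -0.124, -0.988]]
force: [0.2, -0.6, 0.4]
opening: 0.415
```

Emit:
{"method": "send_rows", "body": {"motion": [[[0,0,-8],0],[[0,0,-15],0],[[0,0,-20],0],[[0,0,-25],0],[[0,0,-25],0]]}}

```text
time_s: 66.77
position: [0.6021, 0.0991, 0.221]
tcp_rot: [[0.029, -0.993, 0.111], [-0.995, -0.039, -0.092], [0.096, -0.108, -0.989]]
force: [0.1, 1.5, -0.4]
opening: 0.453
```

```bash
python3 - <<'E'
from h import *
plan((.50,-.30,.24),yaw=-.11)
s=capture("scene")["image"]; cv2.imwrite("pics/aus.png",cv2.resize(s[100:280,260:470],None,fx=3.7,fy=3.3))
E
```

```text
{'t': 66.77, 'p': array([0.6021, 0.0991, 0.221 ]), 'tilt': np.float64(8.32), 'turn': np.float64(0.139), 'F': array([ 0.1,  1.5, -0.4]), 'op': 0.453, 'now_mm': array([395.9, 115. ,   6.6]), 'afterturn_mm': array([408.1,  59.1,   6.6])}
```

View pics/aus.png

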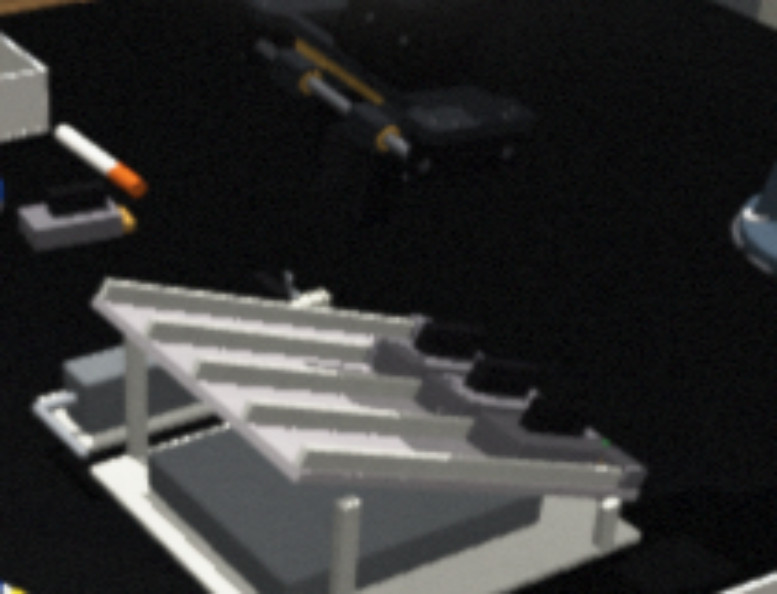

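Three home. Last one: flat3 near (.5695, -.337).

Emit:
{"method": "send_rows", "body": {"motion": [[[28,8,-6],0],[[36,9,0],0],[[39,9,0],0],[[39,9,0],0],[[39,9,0],0]]}}

```text
time_s: 67.23
position: [0.5704, -0.0784, 0.2528]
tcp_rot: [[0.043, -0.989, 0.14], [-0.994, -0.056, -0.089], [0.095, -0.135, -0.986]]
force: [1.1, 0.5, 0.2]
opening: 0.448
```

Emit:
{"method": "send_rows", "body": {"motion": [[[39,9,0],0],[[39,9,0],0],[[39,9,0],0],[[39,9,0],0],[[30,9,0],0]]}}

```text
time_s: 67.65
position: [0.5317, -0.2757, 0.2695]
tcp_rot: [[0.044, -0.988, 0.146], [-0.994, -0.058, -0.093], [0.1, -0.141, -0.985]]
force: [0.9, -0.6, -0.9]
opening: 0.45
```

Emit:
{"method": "send_rows", "body": {"motion": [[[10,0,0],0.07],[[5,0,0],0.06],[[0,0,0],0],[[0,0,0],0],[[0,0,0],0]]}}

```text
time_s: 68.07
position: [0.5297, -0.3014, 0.2739]
tcp_rot: [[-0.099, -0.984, 0.149], [-0.991, 0.085, -0.101], [0.086, -0.157, -0.984]]
force: [0.3, -0.0, -0.2]
opening: 0.453
```

```bash
python3 - <<'E'
from h import *
plan(tcp_for((.5695,-.337,.04),.1),yaw=-.115)
r=capture("wrist");c=cam(r);a=r["image"];cv2.imwrite("pics/av.png",a)
for n,z in (("flat3_center",.024),("flat3_tip",0)):
      for d in place_of("wrist",n)[:2]: print(n,np.round(d["xy"],1),round(d["p"],2),np.round(atz(c,d["xy"],z),4)[:2])
E
```

```text
{'t': 68.07, 'p': array([ 0.5297, -0.3014,  0.2739]), 'tilt': np.float64(10.34), 'turn': np.float64(0.015), 'F': array([ 0.3, -0. , -0.2]), 'op': 0.453, 'now_mm': array([ 11.1,  -5.4, 178.6]), 'afterturn_mm': array([ 11.1,  -5.6, 178.6])}
flat3_center [320.9 161.9] 0.57 [ 0.5708 -0.3327]
flat3_tip [319.7 191.3] 0.83 [ 0.5253 -0.3287]
```

View pics/av.png

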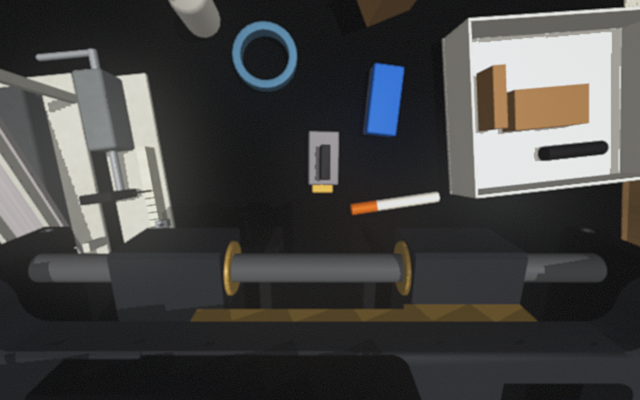

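Emit:
{"method": "send_rows", "body": {"motion": [[[3,-1,15],0.015],[[3,-1,25],0],[[3,-1,25],0],[[1,0,25],0],[[0,0,22],0]], "gripper": 0.5}}

```text
time_s: 68.63
position: [0.5552, -0.321, 0.1699]
tcp_rot: [[-0.105, -0.981, 0.162], [-0.99, 0.088, -0.109], [0.093, -0.172, -0.981]]
force: [-0.2, -0.0, 0.7]
opening: 0.499
```

```bash
python3 - <<'E'
from h import *
plan(tcp_for((.5695,-.3365,.04),.05),yaw=-.115)
r=capture("wrist");a=r["image"];c=cam(r)
for q in((.5695,-.3365,.049),(.5695+.0248,-.3365-.0029,.049)):
   u=proj(c,q);print(u);cv2.circle(a,(int(u[0]),int(u[1])),3,(0,0,255),1)
cv2.imwrite("pics/aw.png",a)
E
```

```text
{'t': 68.63, 'p': array([ 0.5552, -0.321 ,  0.1699]), 'tilt': np.float64(11.29), 'turn': np.float64(0.009), 'F': array([-0.2, -0. ,  0.7]), 'op': 0.499, 'now_mm': array([  1.8,   7. , 121.2]), 'afterturn_mm': array([  1.8,   6.9, 121.2])}
[319.8801813  189.11901508]
[320.14287389 165.475337  ]
```

View pics/aw.png

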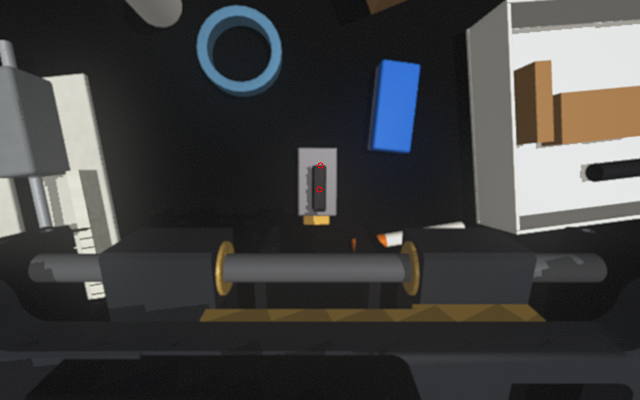

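Emit:
{"method": "send_rows", "body": {"motion": [[[0,2,14],0.009],[[0,2,20],0],[[0,2,20],0],[[0,1,18],0],[[0,0,12],0]]}}

```text
time_s: 69.1
position: [0.5627, -0.3243, 0.0814]
tcp_rot: [[-0.106, -0.982, 0.159], [-0.99, 0.09, -0.104], [0.088, -0.169, -0.982]]
force: [-1.2, 0.1, 0.5]
opening: 0.5
```

```bash
python3 - <<'E'
from h import *
plan(tcp_for((.5695,-.3365,.04),.013),yaw=-.115)
E
```

```text
{'t': 69.1, 'p': array([ 0.5627, -0.3243,  0.0814]), 'tilt': np.float64(10.97), 'turn': np.float64(0.0082), 'F': array([-1.2,  0.1,  0.5]), 'op': 0.5, 'now_mm': array([ 7.7, -0.8, 70.5]), 'afterturn_mm': array([ 7.7, -0.9, 70.5])}
```

Emit:
{"method": "send_rows", "body": {"motion": [[[2,0,10],0.008],[[2,0,14],0],[[2,0,14],0],[[1,0,10],0],[[0,0,6],0]]}}

```text
time_s: 69.52
position: [0.5734, -0.3368, 0.0273]
tcp_rot: [[-0.112, -0.981, 0.161], [-0.99, 0.095, -0.105], [0.088, -0.172, -0.981]]
force: [0.0, 0.1, -0.5]
opening: 0.499
```

```bash
python3 - <<'E'
from h import *
plan(tcp_for((.5695,-.3365,.04),.013),yaw=-.115)
E
```

```text
{'t': 69.52, 'p': array([ 0.5734, -0.3368,  0.0273]), 'tilt': np.float64(11.12), 'turn': np.float64(0.0027), 'F': array([ 0. ,  0.1, -0.5]), 'op': 0.499, 'now_mm': array([ 1.2,  1.6, 14.4]), 'afterturn_mm': array([ 1.2,  1.6, 14.4])}
```

Emit:
{"method": "send_rows", "body": {"motion": [[[1,1,3],0],[[0,0,4],0],[[0,0,3],0],[[0,0,0],0],[[0,0,0],0]]}}

```text
time_s: 69.93
position: [0.5743, -0.3392, 0.0162]
tcp_rot: [[-0.112, -0.981, 0.161], [-0.99, 0.096, -0.105], [0.088, -0.172, -0.981]]
force: [0.2, -0.5, 0.4]
opening: 0.501
```

Emit:
{"method": "send_rows", "body": {"motion": [[[0,0,0],0],[[0,0,0],0],[[0,0,0],0],[[0,0,0],0],[[0,0,0],0]], "gripper": 1.0}}

```text
time_s: 70.35
position: [0.575, -0.3397, 0.0182]
tcp_rot: [[-0.112, -0.98, 0.164], [-0.99, 0.095, -0.107], [0.09, -0.174, -0.981]]
force: [0.6, 0.5, 0.4]
opening: 0.203
```

Emit:
{"method": "send_rows", "body": {"motion": [[[0,0,0],0],[[0,0,0],0],[[0,0,0],0],[[0,0,0],0],[[0,0,0],0]]}}

```text
time_s: 70.77
position: [0.575, -0.3395, 0.0183]
tcp_rot: [[-0.112, -0.98, 0.164], [-0.99, 0.095, -0.107], [0.09, -0.174, -0.981]]
force: [-0.3, -0.7, -0.2]
opening: 0.144
```

Emit:
{"method": "send_rows", "body": {"motion": [[[0,0,-8],0],[[0,0,-20],0],[[0,0,-28],0],[[0,0,-32],0],[[0,0,-32],0]]}}

```text
time_s: 71.18
position: [0.5496, -0.3223, 0.1313]
tcp_rot: [[-0.111, -0.983, 0.148], [-0.991, 0.097, -0.094], [0.078, -0.157, -0.985]]
force: [0.3, -0.8, -0.3]
opening: 0.147
```

Emit:
{"method": "send_rows", "body": {"motion": [[[0,0,-32],-0.07],[[0,0,-32],-0.07],[[0,0,-28],0],[[-10,-2,-10],0],[[-25,-4,0],0]]}}

```text
time_s: 71.6
position: [0.5391, -0.2808, 0.2433]
tcp_rot: [[0.028, -0.987, 0.158], [-0.993, -0.045, -0.105], [0.111, -0.154, -0.982]]
force: [0.3, 0.8, -2.2]
opening: 0.15
```

```bash
python3 - <<'E'
from h import *
plan((.628,.036,.23))
cv2.imwrite("pics/ax.png",capture("wrist")["image"])
E
```

```text
{'t': 71.6, 'p': array([ 0.5391, -0.2808,  0.2433]), 'tilt': np.float64(10.92), 'turn': np.float64(0.002), 'F': array([ 0.3,  0.8, -2.2]), 'op': 0.15, 'now_mm': array([-313.7, -100. ,   -6.2]), 'afterturn_mm': array([-313.9,  -99.4,   -6.2])}
```

View pics/ax.png

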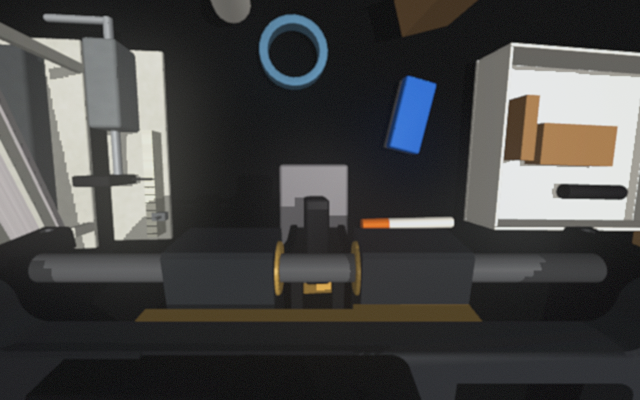

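Emit:
{"method": "send_rows", "body": {"motion": [[[-30,-9,-1],0],[[-32,-10,-1],0],[[-32,-10,-1],0],[[-32,-10,-1],0],[[-32,-10,-1],0]]}}

```text
time_s: 72.07
position: [0.5777, -0.1082, 0.234]
tcp_rot: [[0.023, -0.989, 0.148], [-0.995, -0.037, -0.096], [0.101, -0.146, -0.984]]
force: [1.4, 0.4, -0.7]
opening: 0.147
```

Emit:
{"method": "send_rows", "body": {"motion": [[[-32,-10,-1],0],[[-32,-10,-1],0],[[-32,-10,0],0],[[-25,-8,0],0],[[-10,-4,2],0]]}}

```text
time_s: 72.48
position: [0.611, 0.0398, 0.2205]
tcp_rot: [[0.028, -0.99, 0.137], [-0.995, -0.041, -0.089], [0.094, -0.134, -0.987]]
force: [0.0, -0.1, -1.2]
opening: 0.149
```

```bash
python3 - <<'E'
from h import *
plan((.628,.036,.195))
E
```

```text
{'t': 72.48, 'p': array([0.611 , 0.0398, 0.2205]), 'tilt': np.float64(9.42), 'turn': np.float64(0.0021), 'F': array([ 0. , -0.1, -1.2]), 'op': 0.149, 'now_mm': array([  1.8, -13.2,  27.8]), 'afterturn_mm': array([  1.8, -13.2,  27.8])}
```

Emit:
{"method": "send_rows", "body": {"motion": [[[0,-4,5],0],[[0,-4,7],0],[[0,-3,6],0],[[0,-1,4],0],[[0,0,2],0]]}}

```text
time_s: 72.9
position: [0.6244, 0.0387, 0.1924]
tcp_rot: [[0.032, -0.991, 0.13], [-0.995, -0.043, -0.09], [0.094, -0.126, -0.988]]
force: [-0.7, -1.2, -1.8]
opening: 0.149
```

```bash
python3 - <<'E'
from h import *
plan((.628,.036,.175))
r=capture("wrist");a=r["image"]
cv2.imwrite("pics/ay.png",cv2.resize(a[60:260,240:400],None,fx=4.5,fy=3))
E
```

```text
{'t': 72.9, 'p': array([0.6244, 0.0387, 0.1924]), 'tilt': np.float64(9.06), 'turn': np.float64(0.0055), 'F': array([-0.7, -1.2, -1.8]), 'op': 0.149, 'now_mm': array([ 1.2, -1.3, 17.9]), 'afterturn_mm': array([ 1.2, -1.3, 17.9])}
```

View pics/ay.png

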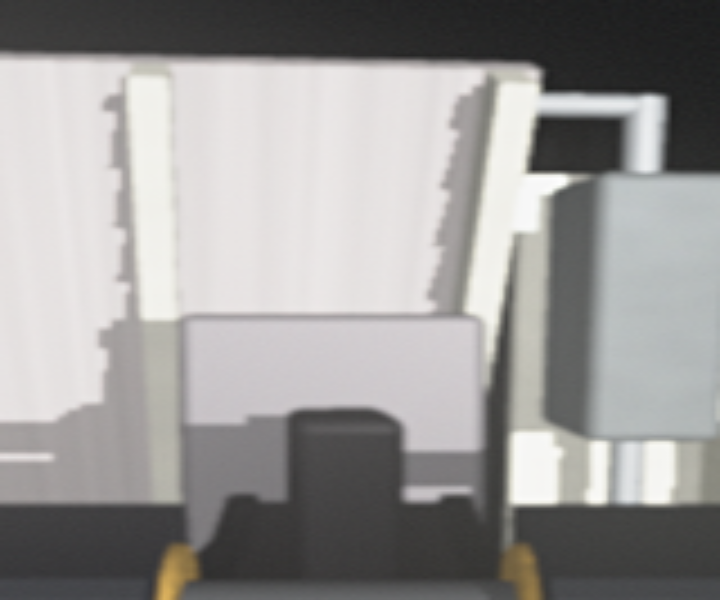

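Emit:
{"method": "send_rows", "body": {"motion": [[[-0.8,-1,4],0.005],[[-0.5,-1,5],0],[[-0.4,0,4],0],[[-0.2,0,3],0],[[0,0,0],0]]}}

```text
time_s: 73.37
position: [0.6282, 0.0352, 0.1747]
tcp_rot: [[0.02, -0.992, 0.128], [-0.995, -0.032, -0.091], [0.094, -0.126, -0.988]]
force: [0.6, -0.3, -1.2]
opening: 0.15
```

```bash
python3 - <<'E'
from h import *
plan((.628,.039,.165))
r=capture("wrist");a=r["image"]
cv2.imwrite("pics/az.png",cv2.resize(a[60:260,240:400],None,fx=4.5,fy=3))
E
```

```text
{'t': 73.37, 'p': array([0.6282, 0.0352, 0.1747]), 'tilt': np.float64(9.02), 'turn': np.float64(-0.0058), 'F': array([ 0.6, -0.3, -1.2]), 'op': 0.15, 'now_mm': array([-4.7,  1.3,  9.2]), 'afterturn_mm': array([-4.7,  1.3,  9.2])}
```

View pics/az.png

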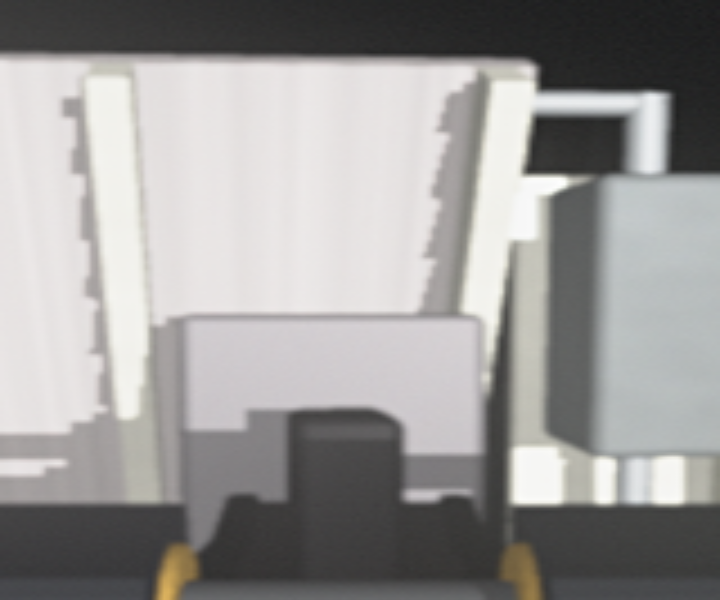

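Emit:
{"method": "send_rows", "body": {"motion": [[[-2.5,0,0],-0.005],[[-1.5,0,0],0],[[-0.5,0,1],0],[[0,0,1],0],[[0,0,0],0]]}}

```text
time_s: 73.83
position: [0.6289, 0.0405, 0.1735]
tcp_rot: [[0.027, -0.991, 0.13], [-0.995, -0.039, -0.091], [0.095, -0.127, -0.987]]
force: [0.4, 0.5, -0.7]
opening: 0.15
```

```bash
python3 - <<'E'
from h import *
plan((.628,.039,.165))
r=capture("wrist");a=r["image"]
cv2.imwrite("pics/ba.png",cv2.resize(a[60:260,240:400],None,fx=4.5,fy=3))
E
```

```text
{'t': 73.83, 'p': array([0.6289, 0.0405, 0.1735]), 'tilt': np.float64(9.13), 'turn': np.float64(0.0005), 'F': array([ 0.4,  0.5, -0.7]), 'op': 0.15, 'now_mm': array([0.7, 2. , 8.4]), 'afterturn_mm': array([0.7, 2. , 8.4])}
```

View pics/ba.png

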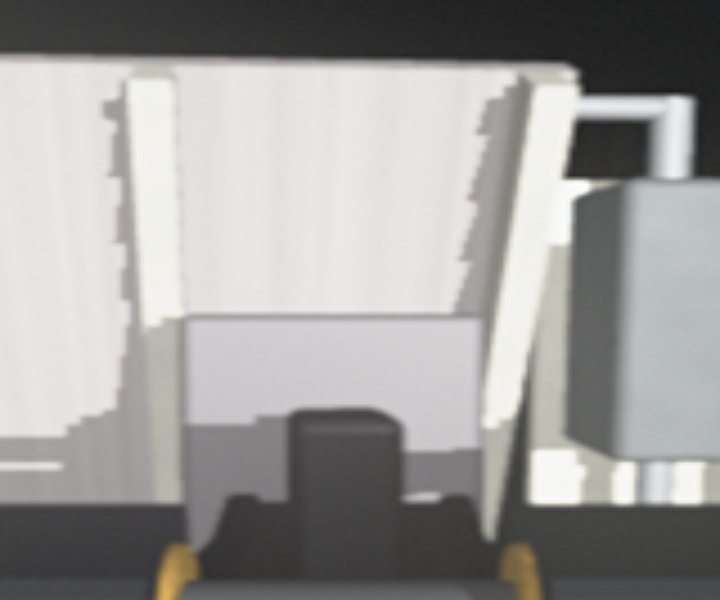

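Emit:
{"method": "send_rows", "body": {"motion": [[[0,1,4],0],[[0,0,4],0],[[-0.2,0,4],0],[[-0.3,0,4],0],[[-0.3,0,4],0]]}}

```text
time_s: 74.3
position: [0.626, 0.0391, 0.1538]
tcp_rot: [[0.027, -0.992, 0.121], [-0.995, -0.039, -0.092], [0.096, -0.118, -0.988]]
force: [-12.5, 0.2, 15.9]
opening: 0.152
```

Emit:
{"method": "send_rows", "body": {"motion": [[[-0.3,0,4],0],[[-0.3,0,4],0],[[0,0,4],0],[[0,0,4],0],[[0,0,4],0]]}}

```text
time_s: 74.72
position: [0.6152, 0.0376, 0.1357]
tcp_rot: [[0.028, -0.995, 0.097], [-0.995, -0.037, -0.094], [0.097, -0.094, -0.991]]
force: [-5.2, 0.4, 6.1]
opening: 0.149
```

Emit:
{"method": "send_rows", "body": {"motion": [[[0,0,3],0],[[0,0,3],0],[[0,0,2],0],[[0,0,0],0],[[0,0,0],0]]}}

```text
time_s: 75.13
position: [0.6155, 0.0377, 0.1362]
tcp_rot: [[0.027, -0.995, 0.101], [-0.995, -0.037, -0.095], [0.098, -0.098, -0.99]]
force: [-0.2, 0.9, 1.3]
opening: 0.153
```

```bash
python3 - <<'E'
from h import *
plan((.628,.039,.13))
s=capture("scene")["image"]; cv2.imwrite("pics/bbs.png",cv2.resize(s[100:280,260:470],None,fx=3.7,fy=3.3))
E
```

```text
{'t': 75.13, 'p': array([0.6155, 0.0377, 0.1362]), 'tilt': np.float64(7.96), 'turn': np.float64(0.0011), 'F': array([-0.2,  0.9,  1.3]), 'op': 0.153, 'now_mm': array([ -1.6, -11.9,   7.3]), 'afterturn_mm': array([ -1.6, -11.9,   7.3])}
```

View pics/bbs.png

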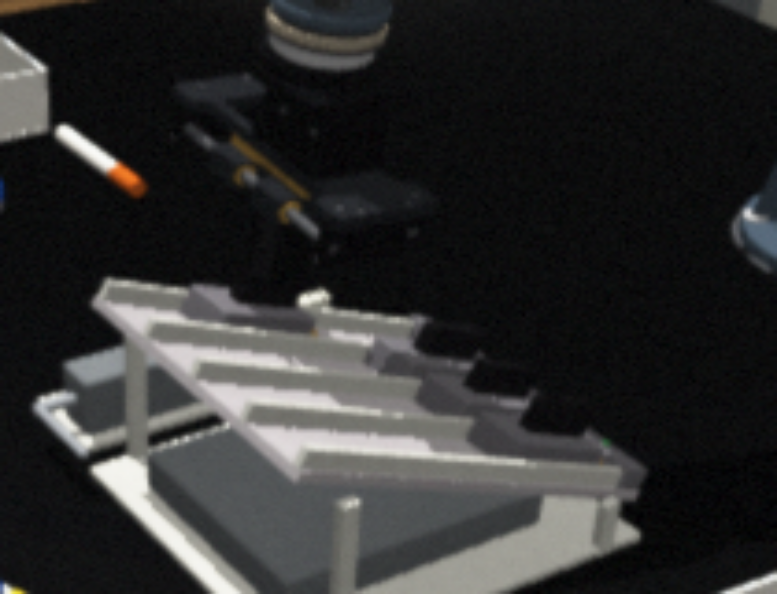

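Emit:
{"method": "send_rows", "body": {"motion": [[[0,0,0],0],[[0,0,0],0],[[0,0,0],0],[[0,0,0],0],[[0,0,0],0]], "gripper": 0.55}}

```text
time_s: 75.6
position: [0.6155, 0.0372, 0.1339]
tcp_rot: [[0.027, -0.995, 0.099], [-0.995, -0.036, -0.095], [0.098, -0.096, -0.991]]
force: [-0.5, -0.4, -0.1]
opening: 0.411
```

Emit:
{"method": "send_rows", "body": {"motion": [[[0,0,-8],0],[[0,0,-15],0],[[0,0,-20],0],[[0,0,-25],0],[[0,0,-25],0]]}}

```text
time_s: 76.02
position: [0.6017, 0.046, 0.2229]
tcp_rot: [[0.027, -0.996, 0.082], [-0.995, -0.035, -0.094], [0.096, -0.079, -0.992]]
force: [-0.5, -0.9, 0.6]
opening: 0.446
```

Emit:
{"method": "send_rows", "body": {"motion": [[[28,8,-10],0],[[36,8,0],0],[[38,8,0],0],[[38,8,0],0],[[38,8,0],0]]}}

```text
time_s: 76.43
position: [0.5714, -0.1284, 0.2583]
tcp_rot: [[0.042, -0.994, 0.103], [-0.994, -0.052, -0.093], [0.097, -0.099, -0.99]]
force: [0.5, 0.8, -0.4]
opening: 0.45
```

Emit:
{"method": "send_rows", "body": {"motion": [[[30,8,-5],0],[[30,8,0],0],[[20,8,0],0],[[0,0,0],0],[[0,0,0],0]]}}

```text
time_s: 76.85
position: [0.5482, -0.2215, 0.2741]
tcp_rot: [[0.032, -0.994, 0.108], [-0.994, -0.043, -0.1], [0.104, -0.104, -0.989]]
force: [-0.4, -0.3, -0.5]
opening: 0.451
```

```bash
python3 - <<'E'
from h import *
plan()
C={}
for n in("scene","top"):
    r=capture(n);C[n]=cam(r);cv2.imwrite(f"pics/bc_{n}.png",r["image"])
    if n=="top": cv2.imwrite("pics/bd.png",cv2.resize(r["image"][130:265,150:380],None,fx=3.4,fy=4,interpolation=cv2.INTER_CUBIC))
    else: cv2.imwrite("pics/be.png",cv2.resize(r["image"][130:350,260:560],None,fx=2.6,fy=2.6,interpolation=cv2.INTER_CUBIC))
R,t=deckT(.4763,.1187,.0263)
for i in range(4):
    for n in("scene","top"): print(i,n,[(np.round(d["xy"],1).tolist(),round(d["p"],2)) for d in place_of(n,f"flat{i}_center")[:1]])
for y in(.084,.028,-.028,-.084): print(y,[np.round(proj(C[n],R@np.array((.045,y,.024))+t),1).tolist() for n in C])
E
```

```text
{'t': 76.85, 'p': array([ 0.5482, -0.2215,  0.2741]), 'tilt': np.float64(8.48), 'turn': np.float64(0.0059), 'F': array([-0.4, -0.3, -0.5]), 'op': 0.451}
0 scene [([390.9, 216.4], 0.9)]
0 top [([276.4, 225.8], 0.79)]
1 scene [([377.5, 208.6], 0.62)]
1 top [([298.4, 225.7], 0.9)]
2 scene [([407.0, 230.1], 0.67)]
2 top [([253.8, 225.3], 0.62)]
3 scene [([369.4, 195.3], 0.7)]
3 top [([316.6, 226.3], 0.68)]
0.084 [[408.7, 230.7], [255.2, 225.1]]
0.028 [[393.7, 218.7], [274.8, 225.5]]
-0.028 [[379.7, 207.5], [294.3, 225.8]]
-0.084 [[366.5, 197.0], [313.9, 226.1]]
```

View pics/bd.png

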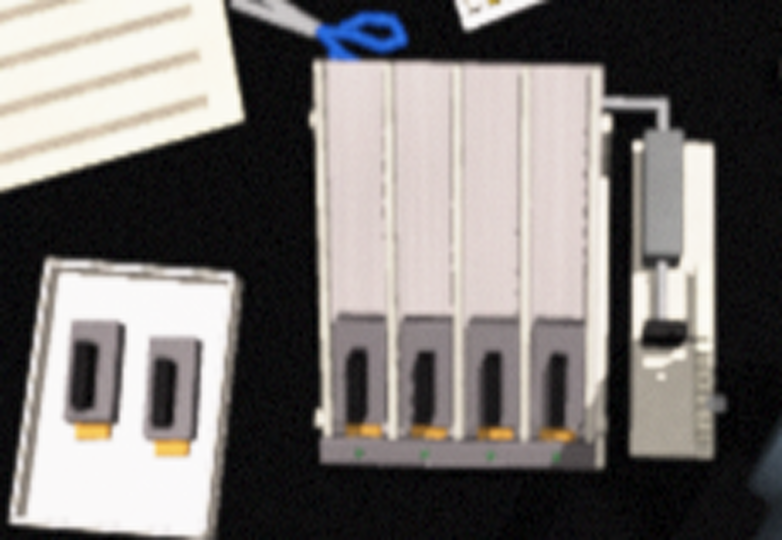

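View pics/be.png

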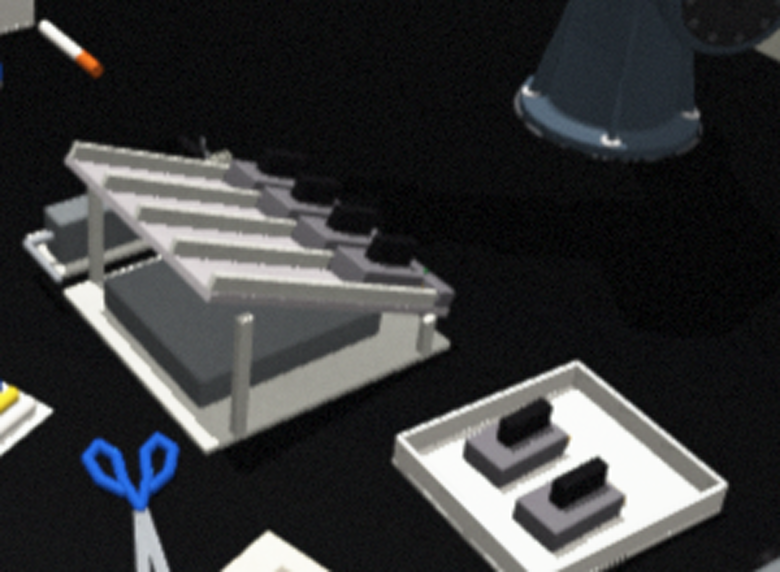

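```bash
python3 -c "
from rig import bot
print(bot.hand_in())"
```

```text
the job is handed in; nothing more can be done
None
```

I finished the changeover and handed the job in at about 77 s of the 210 s; no verdict is reported.

- **Charged packs:** both are standing upright in the white tray and let go.
- **Gauge:** with the rack empty I drew the tab out about 47–48 mm and held it there for more than 2 s. The rider stands at about 48 mm by the scale ticks. I then guided the tab back and let it go, and it was home in the last picture. During the hold the gripper hid the pointer, so its position there comes from the arm's travel, the spring force (about 6 N, as expected) and the rider showing between the fingers.
- **Empty packs:** all four were released high in a lane each and slid down by themselves. The last top and scene pictures show them flat in a row at the stop bar. The networks' centres agree with the home positions to about 4 px at most. The one pack that was knocked aside was measured again before I picked it up.
- **Bystanders:** I did not touch or move any of them on purpose, but I did not measure their positions again at the end.

**What went wrong:**
- The first two grasps closed on nothing, because the fingers actually end about 20 mm short of the reported TCP. I corrected for that.
- The tool slowly tilted to between 8 and 11 degrees, which did no harm to the placing.

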